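# Bring the tip weights under the bench magnifier

## Robot

A 7-joint arm with a two-finger parallel gripper is mounted at the origin on a cart in front of the work surface, level with it; the furniture and walls round the work are solid. World frame = base frame: x ahead of the robot, y to its left, z up, the work surface at z = 0. Lengths are in m, angles in degrees, forces in N, time in s.
With the tool pointing down it reaches from about 0.425 to 1.025 m from the base axis. Payload 9.4 kg.
Tool frame: the origin (TCP) lies at the very end of the fingers, on their centre line; the grasp point (between the pads) lies tcp_to_grasp behind it (tcp_to_grasp is the distance from the TCP to the grasp point, in m); z points along the fingers, y is the direction in which the jaws open and shut (so a half turn about z gives the same grasp; the last joint's range is limited). The gripper opens to 93 mm and grips with 3 to 60 N. Pads are 15 mm wide; open, the fingers measure 128 mm over their backs; the gripper's body (75 mm by 188 mm) begins 65 mm behind the grasp point.
Start: joints at [-72.577, 34.337, -0.143, 91.639, 0.103, 54.024, -4.572], TCP at [0.269, 0.673, 0.219] pointing down, gripper open.
Joint ranges: [-147.43, 147.43], [-19.82, 112.94], [-74.19, 73.91], [6.32, 146.72], [-59.91, 239.91], [6.04, 106.73], [-150.56, 150.56]. Speed limits (degrees/s): [127.2, 127.2, 172.46, 172.46, 180, 180, 180].

## Interface

Orientations are given as a 3x3 rotation matrix whose columns are the frame's x, y, z axes.
In Python, from workcell import * gives the robot as it stands.
- The arm moves only by the tool apply_moves, never from a script. Its argument "plan" is a list of rows, each an object of numbers: "jaw": the opening, from 0 (shut) to 1 (fully open); "tx", "ty", "tz": the shift along the tool's x, y, z as a fraction of full scale; "wx", "wy", "wz": the turn, a rotation vector about the tool's x, y, z as a fraction of full scale. A call has 1 to 20 rows; each row shifts and turns the commanded pose from where the row before left it, along the tool's axes as they then stand; what a row does not reach is not made up. Full scale, the value 1, is 0.025 m for a shift and 5 degrees for a turn. A row lasts 1/12 s, in which the tool goes at most 41.7 mm and 7.16 degrees, less where a joint would pass 70% of its speed; a pose out of reach is approached as far as the arm can. A call with a number of a shift or a turn outside -1 to 1 is refused whole. A call with a gripper value outside its range is refused whole. The fingers move at their own pace and stop on an object; "force" is the grip in N (left out, the last holds). Time passes only in rows, so rows that do not move let the fingers close. It gives the time, the measured TCP pose, the force and the opening at its end, in the units of the state.
- get_state(): the state, without advancing time (a new reading comes with each control period).
- camera(name): name is "side" or "top" or "wrist"; returns a dict with "frame" (480x640x3 uint8, red, green, blue), "z_map" (480x640 float32, m along the optical axis (not along the pixel's ray), 0 where there is no reading), "vfov" (degrees; the focal length in pixels is half the picture's height over the tangent of half this angle, whatever the lens; pixels are square), "cx", "cy" (the principal point, pixels), "k1" (the pictures are not rectified: a ray, as slopes to the right and down, at radius r is drawn at 1 + k1 r^2 times it, then the intrinsics apply), "extrinsics" (4x4, takes a point from camera to world coordinates). Camera axes: x right, y up, looking along -z (the intrinsics and any distortion apply to the point x, -y, -z); pixel columns grow to the right and rows downward; lengths in m; the calibration is good to about 2 mm. A picture is of the moment at which its call begins.
- sign_off(): hands the job in, once; it reports no verdict.
Trained networks look in a picture, given as the dict that the camera call returned (one of the last four; its "shot" number tells which), for a name from the list of things; names that differ only in an ending like _2 or _b are one class to them, and where a whole thing is asked for, a point or a joint stands for the part that bears it (a point fixed in the world has none). Each returns a list of dicts, best first, with "confidence" (0 to 1); they miss things now and then, are a little off and sometimes report something else, mostly with a low value. They report only what shows in the picture. A call takes as long as a camera call. They do not tell look-alikes from the thing itself.
- search_frame(label, picture): "xyz" ([x, y, z] in m, in world coordinates, good to about 4 mm: the middle of the surface that is visible of it).
- place_of(label, picture): "xyz" ([x, y, z] in m, in world coordinates, good to about 4 mm: a listed point, or the origin of a listed thing).
The state is a dict: "clock": time; "joints": joint angles; "qd": joint speeds; "joint_efforts": joint torques, N m; "tool_pos": TCP position; "orientation": TCP orientation; "contact_force": force on the tool from outside, world axes, zero at the start; "wrist_torque": the same for the moment, N m; "width": finger opening in m.
Only numpy, scipy, OpenCV 4.12 (cv2) and the standard library are available. Lean on these libraries where they do the work, as an engineer would, in place of code of your own. Each camera call takes 0.05 s, during which the arm holds its last target.

## Task

Make ready to inspect the loose brass tip weights: swing the bench magnifier's lens well aside, away from the wash bottle that stands close beside it; carry the open tray by its grip, level, from among the club heads, past the tall gauge, to the magnifier stand, and set it down gently, flat on the pad between the four corner stops, with all five weights still inside. Then swing the lens back until it is centred over the tray, and leave the wash bottle, the sticker roll and the club heads standing where they are.

Things in the scene. Friction and masses are not known exactly. Their poses are not given: they have to be found in the camera images.
- tray_grip (a point): Centre of the black grip of an open aluminium tray. Grip 12 mm thick (own x), 62 mm long (own y), 18 mm high, its centre 68 mm above what the tray stands on; an 8 mm steel rod carries on from both its ends to upright straps at the tray's ends. Own z is the tray's up; the tray is the same turned by half a turn. 0.28 to 0.43 kg with the weights, balanced under the grip.
- tray_floor (a point): Centre of the tray's inner floor, 9 mm above what it stands on, axes as tray_grip. Tray outside 90 mm (own x) by 130 mm (own y) by 30 mm high with its 6 mm feet, walls 3 mm, open on top; five loose brass weights stand in it.
- nest (a point): Top centre of the black rubber pad of the fixed magnifier stand, 12 mm above the table. Own x points from the pad to the lens post, own z up. Four aluminium corner stops, 14 mm higher than the pad, frame a place 98 mm (own x) by 138 mm (own y) for the 90 by 130 mm tray. Base plate 166 mm wide (own y), its front edge 67 mm before this point.
- lens_arm (a joint): Swing of the lens arm about the upright post, rad. 0: lens centred over the pad. Positive is counter-clockwise from above: the lens moves to the nest's own -y side (roughly the robot's right). Stops at -1.4 and +1.4. Stays where it is left; about 0.2 N m turns it.
- lens_center (a point): Centre of the round lens, 116 mm above the table. Black ring 100 mm across outside, 16 mm high (108 to 124 mm above the table); on the side away from the post a black stub handle 10 mm thick sticks out level to 85 mm from the lens centre.
- lens_hinge (a point): Axis of the lens arm on the post, 116 mm above the table, 150 mm from the lens centre. The straight arm from here to the ring is a level round bar 12 mm thick, with an 18 mm sleeve 40 to 60 mm from the axis, centred 116 mm above the table. Hub 28 mm across; top of the post knob 138 mm above the table.
- weight_1_c (a point): Loose brass tip weight in the tray, 22 mm long: flange 14 mm across and 6 mm thick, stem 9 mm; at the start it stands on its flange. This point is on its axis, 10 mm from the flange's face.
- weight_2_c (a point): Loose brass tip weight in the tray, 22 mm long: flange 14 mm across and 6 mm thick, stem 9 mm; at the start it stands on its flange. This point is on its axis, 10 mm from the flange's face.
- weight_3_c (a point): Loose brass tip weight in the tray, 22 mm long: flange 14 mm across and 6 mm thick, stem 9 mm; at the start it stands on its flange. This point is on its axis, 10 mm from the flange's face.
- weight_4_c (a point): Loose brass tip weight in the tray, 22 mm long: flange 14 mm across and 6 mm thick, stem 9 mm; at the start it stands on its flange. This point is on its axis, 10 mm from the flange's face.
- weight_5_c (a point): Loose brass tip weight in the tray, 22 mm long: flange 14 mm across and 6 mm thick, stem 9 mm; at the start it stands on its flange. This point is on its axis, 10 mm from the flange's face.
- gauge_foot (a point): Middle of the foot of the tall cast-iron gauge fixed on the table between tray and stand (always here). Its upright part is 352 mm high and reaches 140 mm from here nearer to and farther from the robot (along x) and 65 mm to each side. Its low bed, 52 mm high, lies on the robot's side, from 65 to 290 mm from here, 135 mm to each side.
- wash_bottle_c (a point): The wash bottle close beside the stand (not the one at the far right edge), where the lens would hit it if swung that way; on the left or the right of the stand. Body 60 mm across, 118 mm high, with cap and spout 178 mm high; this point is 60 mm above its foot.
- sticker_roll_c (a point): Flat sticker roll lying on the other side of the stand, 70 mm across, 22 mm high, which the lens passes over; this point is its centre.
- hybrid_near_c (a point): Hybrid club head (black) standing close beside the tray, about 65 by 105 by 75 mm high; this point is half-way up it. Loose.
- hybrid_side_c (a point): Hybrid club head (black) standing close beside the tray, about 65 by 105 by 75 mm high; this point is half-way up it. Loose.
- iron_far_c (a point): Iron club head in a clear bag standing close beside the tray, about 43 by 105 by 78 mm high; this point is half-way up it. Loose.
Things that resemble listed ones, but are neither listed nor needed, are in the scene too. Of the things shaped like the part that bears tray_grip, the aluminium one is meant.

How it is judged:
By the outcome, as a careful person would: the job done as asked, in the order asked, and still so for the second after the job is handed in, with the robot touching nothing.
It also fails if it takes over 72 s, if anything falls off the work surface, if the arm or the gripper's body presses on something with over 40 N, if the wrist force passes 120 N, or if a joint passes its speed limit or range.

## Working session

There is one attempt and no reset: what is moved stays moved. The work goes in short steps, Python scripts to look and compute and a tool call to move; the robot and the scene stay as the last step left them, time stands still between calls to the robot, and variables do not carry over. Pictures are saved under pics/ and viewed, and the job is handed in when it is done.

Besides the shell and the picture viewer there is one more tool, called by a JSON object that holds its "op" and its "data". apply_moves: Moves the arm, as the interface text tells. Shift numbers are shares of 0.025 m and turn numbers shares of 5 degrees, none past 1 either way. Its arguments: {"type":"object","properties":{"plan":{"type":"array","items":{"type":"object","properties":{"jaw":{"type":"number"},"tx":{"type":"number","minimum":-1,"maximum":1},"ty":{"type":"number","minimum":-1,"maximum":1},"tz":{"type":"number","minimum":-1,"maximum":1},"wx":{"type":"number","minimum":-1,"maximum":1},"wy":{"type":"number","minimum":-1,"maximum":1},"wz":{"type":"number","minimum":-1,"maximum":1}}}},"force":{"type":"number"}},"required":["plan"]}

```bash
ls; mkdir -p pics; python3 - <<'E'
from workcell import *
import cv2
s=get_state(); print({k:s[k] for k in s})
for n in ["top","side","wrist"]:
    c=camera(n); cv2.imwrite(f"pics/{n}0.png",c["frame"][:,:,::-1]); print(n,c["vfov"],c["cx"],c["cy"],c["k1"],c["extrinsics"])
    for l in ["tray_grip","tray_floor","nest","lens_center","lens_hinge","wash_bottle_c","sticker_roll_c","hybrid_near_c","iron_far_c","weight_1_c","gauge_foot"]:
        print(l,[(list(map(lambda v:round(float(v),3),d["xyz"])),round(float(d["confidence"]),2)) for d in place_of(l,c)][:5])
E
```

```text
pics
{'clock': 0.0, 'joints': array([-72.5765322 ,  34.38355132,  -0.14715905,  91.68105347,
         0.10360428,  54.02277271,  -4.57109287]), 'qd': array([ 0.006174  , -0.060451  , -0.00221908, -0.00580366,  0.04076308,
        0.0207438 ,  0.00956837]), 'joint_efforts': array([-2.09531532e-05, -7.65044045e+01,  1.49702456e+00, -2.52352309e+01,
       -5.24850644e-02,  1.70775916e-02,  1.78051528e-04]), 'tool_pos': array([0.26927703, 0.67261409, 0.21777101]), 'orientation': array([[-9.28407260e-01,  3.71563946e-01, -4.40588462e-04],
       [ 3.71564184e-01,  9.28406125e-01, -1.45763099e-03],
       [-1.32558096e-04, -1.51698208e-03, -9.99998841e-01]]), 'contact_force': array([ 0.39088248, -0.39221957, -0.68240015]), 'wrist_torque': array([-0.00302585, -0.00675541, -0.05753107]), 'width': 0.09291721392919526}
top 47.92633071675998 315.9985822481362 242.70698405354068 -0.13297362649848682 [[ 0.01437422  0.9954685  -0.09399922  0.3465416 ]
 [-0.99969137  0.01240265 -0.02152509  0.01657869]
 [-0.0202617   0.09427962  0.99533955  1.52124069]
 [ 0.          0.          0.          1.    
[... 1249 characters left out ...]
_c [([0.32, 0.416, 0.04], 0.97)]
iron_far_c [([0.512, 0.363, 0.037], 0.97)]
weight_1_c [([0.389, 0.354, 0.018], 0.36)]
gauge_foot [([0.514, 0.365, 0.037], 0.41)]
wrist 63.316400708893205 319.9533631698447 238.82638465762554 -0.07779077243157272 [[ 3.72409186e-01 -8.95357747e-01 -2.44225107e-01  2.02034492e-01]
 [ 9.28068344e-01  3.59073278e-01  9.87700898e-02  6.99711557e-01]
 [-7.39855353e-04 -2.63440479e-01  9.64675368e-01  3.83481824e-01]
 [ 0.00000000e+00  0.00000000e+00  0.00000000e+00  1.00000000e+00]]
tray_grip []
tray_floor []
nest []
lens_center []
lens_hinge []
wash_bottle_c []
sticker_roll_c []
hybrid_near_c [([0.322, 0.414, 0.037], 0.57)]
iron_far_c []
weight_1_c []
gauge_foot []
```

View pictures.

View pics/top0.png

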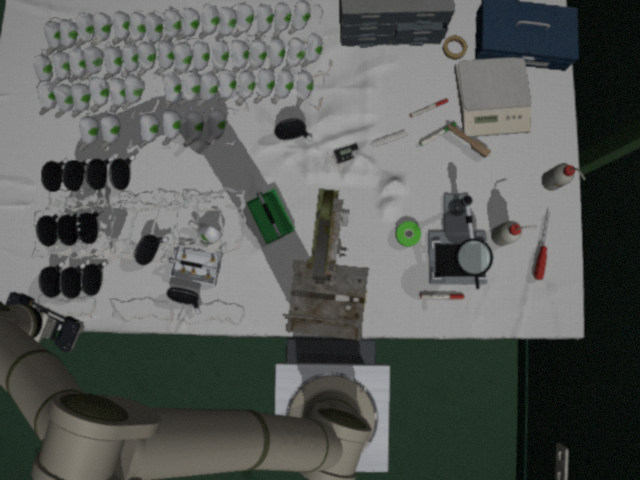

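View pics/side0.png

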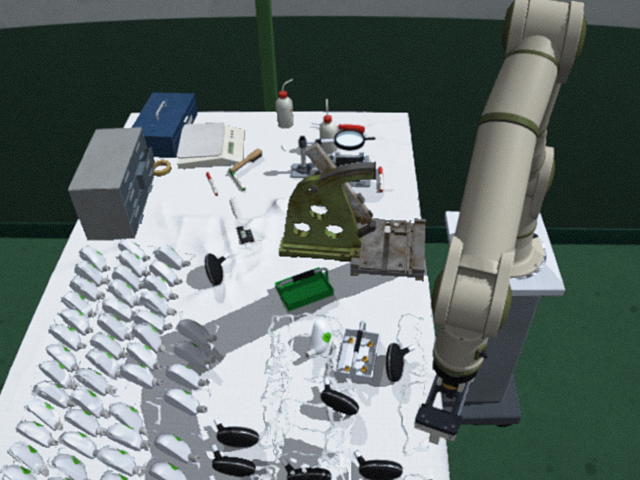

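View pics/wrist0.png

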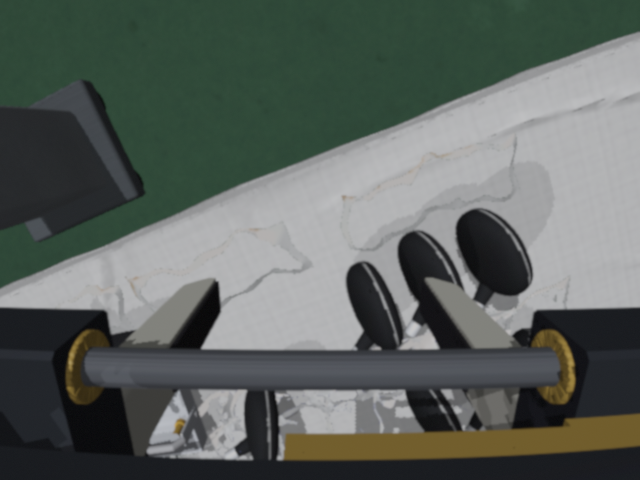

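```bash
cat > h.py <<'E'
from workcell import *
import cv2, numpy as np
def cloud(c):
    f=240/np.tan(np.radians(c["vfov"]/2)); K=np.array([[f,0,c["cx"]],[0,f,c["cy"]],[0,0,1.]])
    v,u=np.mgrid[0:480,0:640]
    p=cv2.undistortPoints(np.stack([u,v],-1).reshape(-1,1,2).astype(np.float64),K,np.array([c["k1"],0,0,0,0.])).reshape(480,640,2)
    z=c["z_map"].astype(float)
    P=np.stack([p[...,0]*z,-p[...,1]*z,-z],-1)
    E=c["extrinsics"]
    W=P@E[:3,:3].T+E[:3,3]; W[z<=0]=np.nan
    return W
def proj(c,X):
    f=240/np.tan(np.radians(c["vfov"]/2)); E=np.linalg.inv(c["extrinsics"])
    q=np.atleast_2d(X)@E[:3,:3].T+E[:3,3]; s=np.stack([q[:,0],-q[:,1]],1)/-q[:,2:]
    r2=(s**2).sum(1,keepdims=True); s=s*(1+c["k1"]*r2)
    return s*f+[c["cx"],c["cy"]]
def ortho(W,F,x0,x1,y0,y1,res,zmin=-1,zmax=9):
    """top-down: rows = x descending, cols = y descending"""
    H=int((x1-x0)/res);Wd=int((y1-y0)/res); img=np.zeros((H,Wd,3),np.uint8); hz=np.full((H,Wd),np.nan)
    m=np.isfinite(W[...,2])&(W[...,0]>x0)&(W[...,0]<x1)&(W[...,1]>y0)&(W[...,1]<y1)&(W[...,2]>zmin)&(W[...,2]<zmax)
    p=W[m];col=F[m]; o=np.argsort(p[:,2]);p=p[o];col=col[o]
    r=np.clip(((x1-p[:,0])/res).astype(int),0,H-1);q=np.clip(((y1-p[:,1])/res).astype(int),0,Wd-1)
    img[r,q]=col[:,::-1]; hz[r,q]=p[:,2]
    return img,hz
E
python3 - <<'E'
from h import *
import workcell
print([n for n in dir(workcell) if not n.startswith('_')]); 
try: print(tcp_to_grasp)
except Exception as e: print(e)
c=camera("top"); W=cloud(c); np.savez("top0.npz",W=W,F=c["frame"])
def roi(n,x0,x1,y0,y1,k=5):
    q=proj(c,[[x0,y0,0],[x0,y1,0],[x1,y0,0],[x1,y1,0]]); a=q.min(0).astype(int);b=q.max(0).astype(int)
    im=c["frame"][a[1]:b[1],a[0]:b[0],::-1]; print(n,a,b)
    cv2.imwrite(f"pics/{n}.png",cv2.resize(im,None,fx=k,fy=k,interpolation=cv2.INTER_CUBIC))
roi("tray1",.3,.52,.27,.5,7); roi("nest1",.3,.68,-.56,-.15,5)
# gauge
m=(W[...,2]>.06)&(abs(W[...,1])<.25)&(W[...,0]>.2)&(W[...,0]<.8)
p=W[m]
for lo,hi in[(.06,.15),(.15,.3),(.3,.4),(.4,1)]:
    q=p[(p[:,2]>lo)&(p[:,2]<hi)]
    if len(q): print(lo,hi,len(q),q.min(0).round(3),q.max(0).round(3))
q=W[(W[...,2]>.03)&(W[...,2]<.06)&(abs(W[...,1])<.2)&(W[...,0]>.15)&(W[...,0]<.8)]
print("bed",np.percentile(q,[1,99],axis=0).round(3))
q=W[(W[...,2]>.45)]; print("arm",q.min(0),q.max(0))
E
```

```text
['Unreachable', 'camera', 'get_state', 'place_of', 'search_frame', 'sign_off', 'tcp_to_grasp']
0.0188
tray1 [157 230] [238 308]
nest1 [386 177] [529 312]
0.06 0.15 352 [ 0.309 -0.032  0.06 ] [0.8   0.215 0.15 ]
0.15 0.3 1178 [ 0.38  -0.031  0.15 ] [0.609 0.045 0.3  ]
0.3 0.4 741 [ 0.379 -0.014  0.3  ] [0.559 0.051 0.354]
bed [[ 0.229 -0.085  0.03 ]
 [ 0.797  0.166  0.054]]
arm [-0.00149819  0.03796974  0.45000446] [0.31694232 0.66671119 0.87700615]
```

View pics/tray1.png

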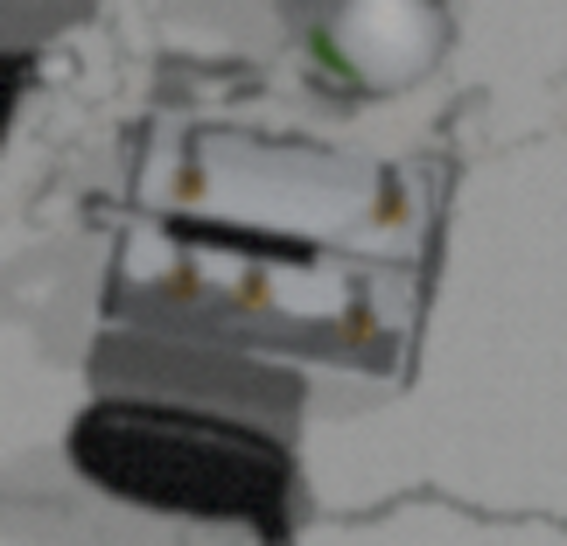

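View pics/nest1.png

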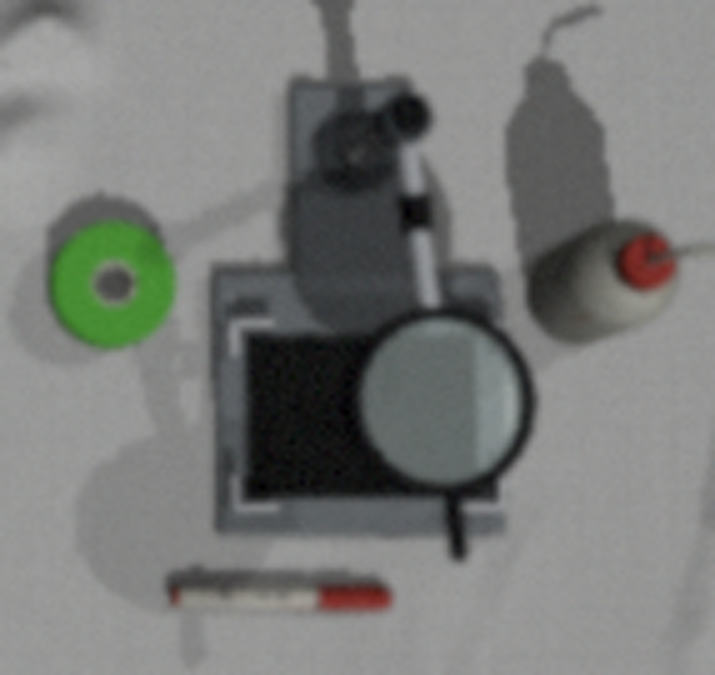

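```bash
python3 - <<'E'
from h import *
d=np.load("top0.npz");W=d["W"];F=d["F"]
m=(W[...,2]>.098)&(W[...,2]<.145)&(W[...,0]>.33)&(W[...,0]<.65)&(W[...,1]<-.25)&(W[...,1]>-.44)
v,u=np.where(m)
img=np.zeros((135,143,3),np.uint8)
sub=F[177:312,386:529,::-1].copy(); 
mm=m[177:312,386:529]; sub[mm]=[0,0,255]
cv2.imwrite("pics/mask.png",cv2.resize(sub,None,fx=5,fy=5,interpolation=cv2.INTER_NEAREST))
p=W[m]
for x in np.arange(.34,.64,.02):
    q=p[(p[:,0]>=x)&(p[:,0]<x+.02)]
    if len(q): print(round(x,2),len(q),q[:,1].min().round(3),q[:,1].max().round(3),q[:,2].mean().round(3))
# tray: grip dark points & rod
m=(W[...,2]>.055)&(W[...,2]<.085)&(abs(W[...,0]-.42)<.07)&(abs(W[...,1]-.385)<.09)
p=W[m]; F2=F[m].mean(1)
print(len(p)); 
dk=p[F2<60]; print("dark",len(dk),dk.mean(0), dk.min(0),dk.max(0))
c0=p.mean(0); U,S,V=np.linalg.svd(p[:,:2]-c0[:2]); print("rod",c0,S,V[0],np.degrees(np.arctan2(V[0][1],V[0][0])))
E
```

```text
0.36 27 -0.378 -0.369 0.121
0.38 41 -0.38 -0.351 0.121
0.4 187 -0.405 -0.325 0.123
0.42 283 -0.415 -0.317 0.121
0.44 301 -0.415 -0.316 0.122
0.46 243 -0.412 -0.318 0.122
0.48 142 -0.401 -0.328 0.122
0.5 35 -0.365 -0.352 0.122
0.52 39 -0.365 -0.348 0.121
0.54 50 -0.363 -0.345 0.123
0.56 32 -0.359 -0.346 0.121
0.58 91 -0.362 -0.335 0.131
0.6 19 -0.362 -0.337 0.129
232
dark 110 [0.39400488 0.40015226 0.07256127] [0.35000281 0.35839148 0.0571527 ] [0.42868719 0.44725866 0.08347619]
rod [0.40826587 0.39253996 0.07135604] [0.58664902 0.41889369] [ 0.28729219 -0.95784299] -73.30408714041099
```

View pics/mask.png

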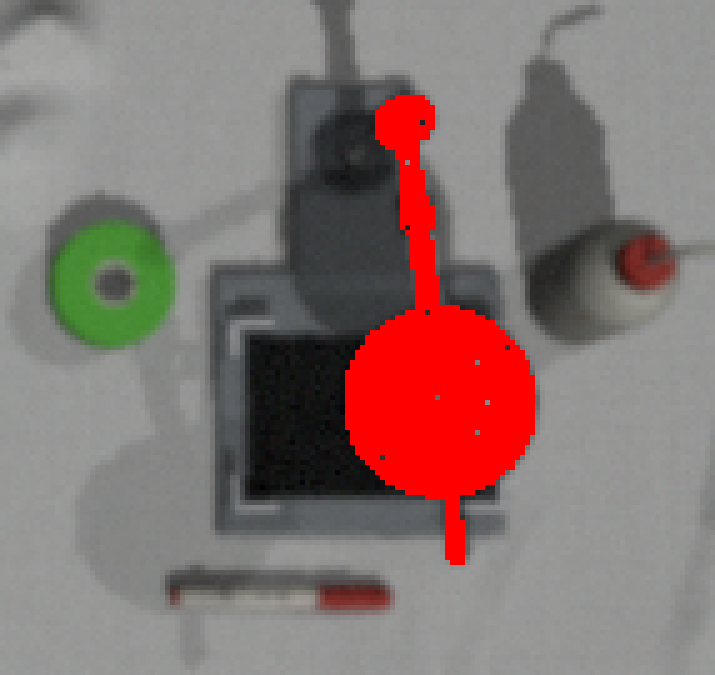

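```bash
cat > plan.py <<'E'
import numpy as np, json, sys
from workcell import get_state
def R(az):  # tool y azimuth deg, z down
    a=np.radians(az); y=np.array([np.cos(a),np.sin(a),0]); z=np.array([0,0,-1.]); x=np.cross(y,z)
    return np.stack([x,y,z],1)
def cur():
    s=get_state(); o=s["orientation"]; return s["tool_pos"],np.degrees(np.arctan2(o[1,1],o[0,1])),s
def plan(wps,step=0.025,p=None,az=None):
    """wps: (pos, az[, step]); prints rows"""
    p0,a0,s=cur(); p=p0 if p is None else p; az=a0 if az is None else az
    print("start",p.round(4),round(az,2),"t",round(s["clock"],2))
    n_all=0
    for w in wps:
        t=np.array(w[0],float);a=w[1];st=w[2] if len(w)>2 else step
        da=(a-az+180)%360-180
        # the tool axes turn while shifting: per-row shift in current axes
        n=int(max(np.ceil(np.linalg.norm(t-p)/st-1e-6),np.ceil(abs(da)/5-1e-6),1))
        for i in range(n):
            d=(t-p)/(n-i); r=np.round(R(az).T@d/0.025,2); wz=np.round(-(a-az+180)%360 if 0 else -(((a-az+180)%360)-180)/(n-i)/5,2)
            r=np.clip(r,-1,1)
            p=p+R(az)@r*0.025; az=az-wz*5
            row={k:float(v) for k,v in zip(("tx","ty","tz"),r) if v}
            if wz: row["wz"]=float(wz)
            print(json.dumps(row),end=",\n"); n_all+=1
        print("# ->",p.round(4),round(az,2),"rows",n_all)
E
python3 - <<'E'
from plan import *
plan([([.40,.55,.42],83),([.55,.25,.46],83),([.55,.0,.46],83),([.42,-.33,.36],83),([.378,-.373,.20],83)])
E
```

```text
start [0.2694 0.673  0.2186] 68.18 t 1.85
{"tx": -0.61, "ty": -0.24, "tz": -0.73, "wz": -0.27},
{"tx": -0.6, "ty": -0.25, "tz": -0.73, "wz": -0.27},
{"tx": -0.59, "ty": -0.27, "tz": -0.73, "wz": -0.27},
{"tx": -0.59, "ty": -0.28, "tz": -0.73, "wz": -0.27},
{"tx": -0.58, "ty": -0.3, "tz": -0.73, "wz": -0.27},
{"tx": -0.58, "ty": -0.31, "tz": -0.73, "wz": -0.27},
{"tx": -0.57, "ty": -0.32, "tz": -0.74, "wz": -0.27},
{"tx": -0.56, "ty": -0.33, "tz": -0.73, "wz": -0.27},
{"tx": -0.55, "ty": -0.35, "tz": -0.74, "wz": -0.27},
{"tx": -0.54, "ty": -0.36, "tz": -0.73, "wz": -0.27},
{"tx": -0.53, "ty": -0.38, "tz": -0.74, "wz": -0.26},
# -> [0.3999 0.5499 0.4201] 82.98 rows 11
{"tx": -0.53, "ty": -0.8, "tz": -0.11},
{"tx": -0.53, "ty": -0.8, "tz": -0.11},
{"tx": -0.53, "ty": -0.8, "tz": -0.11},
{"tx": -0.53, "ty": -0.8, "tz": -0.12},
{"tx": -0.53, "ty": -0.8, "tz": -0.11},
{"tx": -0.53, "ty": -0.8, "tz": -0.12},
{"tx": -0.53, "ty": -0.8, "tz": -0.11},
{"tx": -0.53, "ty": -0.8, "tz": -0.12},
{"tx": -0.53, "ty": -0.8, "tz": -0.11},
{"tx": -0.53, "ty": -0.79, "tz": -0.12},
{"tx": -0.53, "ty": -0.
[... 781 characters left out ...]
 "ty": -0.91, "tz": 0.26},
{"tx": 0.23, "ty": -0.92, "tz": 0.27},
{"tx": 0.24, "ty": -0.91, "tz": 0.26},
{"tx": 0.23, "ty": -0.92, "tz": 0.27},
{"tx": 0.24, "ty": -0.91, "tz": 0.26},
{"tx": 0.23, "ty": -0.92, "tz": 0.27},
{"tx": 0.24, "ty": -0.91, "tz": 0.26},
{"tx": 0.23, "ty": -0.92, "tz": 0.27},
{"tx": 0.24, "ty": -0.91, "tz": 0.26},
# -> [ 0.42   -0.3299  0.3601] 82.98 rows 51
{"tx": 0.21, "ty": -0.27, "tz": 0.91},
{"tx": 0.21, "ty": -0.27, "tz": 0.92},
{"tx": 0.21, "ty": -0.28, "tz": 0.91},
{"tx": 0.21, "ty": -0.27, "tz": 0.92},
{"tx": 0.21, "ty": -0.28, "tz": 0.91},
{"tx": 0.2, "ty": -0.27, "tz": 0.92},
{"tx": 0.21, "ty": -0.28, "tz": 0.91},
# -> [ 0.3779 -0.3731  0.2001] 82.98 rows 58
```

{"op": "apply_moves", "data": {"plan": [{"tx": -0.6, "ty": -0.25, "tz": -0.75, "wz": -0.3, "jaw": 0.4}, {"tx": -0.6, "ty": -0.25, "tz": -0.75, "wz": -0.3}, {"tx": -0.6, "ty": -0.27, "tz": -0.75, "wz": -0.3}, {"tx": -0.6, "ty": -0.28, "tz": -0.75, "wz": -0.3}, {"tx": -0.6, "ty": -0.3, "tz": -0.75, "wz": -0.3}, {"tx": -0.6, "ty": -0.3, "tz": -0.75, "wz": -0.3}, {"tx": -0.6, "ty": -0.3, "tz": -0.75, "wz": -0.3}, {"tx": -0.55, "ty": -0.33, "tz": -0.75, "wz": -0.3}, {"tx": -0.55, "ty": -0.35, "tz": -0.75, "wz": -0.3}, {"tx": -0.55, "ty": -0.36, "tz": -0.75, "wz": -0.3}, {"tx": -0.55, "ty": -0.8, "tz": -0.4}, {"tx": -0.55, "ty": -0.8, "tz": -0.2}, {"tx": -0.55, "ty": -0.8, "tz": -0.2}, {"tx": -0.55, "ty": -0.8, "tz": -0.2}, {"tx": -0.55, "ty": -0.8, "tz": -0.2}, {"tx": -0.55, "ty": -0.8, "tz": -0.2}, {"tx": -0.55, "ty": -0.8, "tz": -0.2}, {"tx": -0.5, "ty": -0.8}, {"tx": -0.5, "ty": -0.8}, {"tx": -0.5, "ty": -0.8}]}}

```text
invalid input
```

```bash
python3 - <<'E'
from plan import *
print(get_state()["joints"].round(1),get_state()["width"])
plan([([.55,.0,.46],83),([.42,-.33,.36],83),([.378,-.373,.18],83)])
E
```

```text
[-72.6  34.3  -0.1  91.6   0.1  54.   -4.6] 0.09269837508523412
start [0.2694 0.673  0.2186] 68.18 t 1.85
{"tx": -0.66, "ty": -0.67, "tz": -0.31, "wz": -0.1},
{"tx": -0.65, "ty": -0.68, "tz": -0.31, "wz": -0.1},
{"tx": -0.65, "ty": -0.68, "tz": -0.31, "wz": -0.1},
{"tx": -0.64, "ty": -0.69, "tz": -0.31, "wz": -0.1},
{"tx": -0.64, "ty": -0.69, "tz": -0.31, "wz": -0.09},
{"tx": -0.63, "ty": -0.7, "tz": -0.31, "wz": -0.1},
{"tx": -0.62, "ty": -0.7, "tz": -0.31, "wz": -0.09},
{"tx": -0.62, "ty": -0.71, "tz": -0.31, "wz": -0.1},
{"tx": -0.61, "ty": -0.72, "tz": -0.31, "wz": -0.09},
{"tx": -0.61, "ty": -0.72, "tz": -0.31, "wz": -0.1},
{"tx": -0.6, "ty": -0.73, "tz": -0.31, "wz": -0.09},
{"tx": -0.59, "ty": -0.73, "tz": -0.31, "wz": -0.1},
{"tx": -0.59, "ty": -0.73, "tz": -0.31, "wz": -0.09},
{"tx": -0.58, "ty": -0.74, "tz": -0.31, "wz": -0.1},
{"tx": -0.58, "ty": -0.74, "tz": -0.31, "wz": -0.09},
{"tx": -0.57, "ty": -0.75, "tz": -0.31, "wz": -0.1},
{"tx": -0.56, "ty": -0.75, "tz": -0.31, "wz": -0.09},
{"tx": -0.56, "ty": -0.76, "tz": -0.31, "wz": -0.1},
{"tx": -0.55, "ty": -0.76, "tz": -0.
[... 986 characters left out ...]
: 0.23, "ty": -0.92, "tz": 0.27},
{"tx": 0.24, "ty": -0.91, "tz": 0.26},
{"tx": 0.23, "ty": -0.92, "tz": 0.27},
{"tx": 0.24, "ty": -0.91, "tz": 0.26},
{"tx": 0.23, "ty": -0.92, "tz": 0.27},
{"tx": 0.24, "ty": -0.91, "tz": 0.26},
{"tx": 0.23, "ty": -0.92, "tz": 0.27},
{"tx": 0.24, "ty": -0.91, "tz": 0.26},
# -> [ 0.4199 -0.33    0.3601] 82.98 rows 46
{"tx": 0.18, "ty": -0.24, "tz": 0.9},
{"tx": 0.18, "ty": -0.24, "tz": 0.9},
{"tx": 0.18, "ty": -0.24, "tz": 0.9},
{"tx": 0.18, "ty": -0.24, "tz": 0.9},
{"tx": 0.18, "ty": -0.24, "tz": 0.9},
{"tx": 0.18, "ty": -0.24, "tz": 0.9},
{"tx": 0.19, "ty": -0.24, "tz": 0.9},
{"tx": 0.18, "ty": -0.23, "tz": 0.9},
# -> [ 0.3781 -0.3729  0.1801] 82.98 rows 54
```

{"op": "apply_moves", "data": {"plan": [{"jaw": 0.4, "tx": -0.6, "ty": -0.25, "tz": -0.75, "wx": 0, "wy": 0, "wz": -0.3}], "force": 20}}

```text
clock: 1.93
tool_pos: [0.277, 0.6622, 0.2339]
orientation: [[-0.939, 0.343, -0.004], [0.343, 0.939, -0.004], [0.002, -0.005, -1.0]]
contact_force: [-0.9, -0.1, -0.0]
width: 0.0898
```

{"op": "apply_moves", "data": {"plan": [{"jaw": 0.4, "tx": -0.6, "ty": -0.25, "tz": -0.75, "wz": -0.3}, {"jaw": 0.4, "tx": -0.6, "ty": -0.27, "tz": -0.75, "wz": -0.3}, {"jaw": 0.4, "tx": -0.6, "ty": -0.28, "tz": -0.75, "wz": -0.3}, {"jaw": 0.4, "tx": -0.6, "ty": -0.3, "tz": -0.75, "wz": -0.3}, {"jaw": 0.4, "tx": -0.6, "ty": -0.3, "tz": -0.75, "wz": -0.3}, {"jaw": 0.4, "tx": -0.6, "ty": -0.3, "tz": -0.75, "wz": -0.3}, {"jaw": 0.4, "tx": -0.55, "ty": -0.33, "tz": -0.75, "wz": -0.3}, {"jaw": 0.4, "tx": -0.55, "ty": -0.35, "tz": -0.75, "wz": -0.3}, {"jaw": 0.4, "tx": -0.55, "ty": -0.36, "tz": -0.75, "wz": -0.3}, {"jaw": 0.4, "tx": -0.55, "ty": -0.8, "tz": -0.4}, {"jaw": 0.4, "tx": -0.55, "ty": -0.8, "tz": -0.2}, {"jaw": 0.4, "tx": -0.55, "ty": -0.8, "tz": -0.2}, {"jaw": 0.4, "tx": -0.55, "ty": -0.8, "tz": -0.2}, {"jaw": 0.4, "tx": -0.55, "ty": -0.8, "tz": -0.2}, {"jaw": 0.4, "tx": -0.55, "ty": -0.8, "tz": -0.2}, {"jaw": 0.4, "tx": -0.55, "ty": -0.8, "tz": -0.2}, {"jaw": 0.4, "tx": -0.5, "ty": -0.8}, {"jaw": 0.4, "tx": -0.5, "ty": -0.8}, {"jaw": 0.4, "tx": -0.5, "ty": -0.8}]}}

```text
invalid input
```

{"op": "apply_moves", "data": {"plan": [{"jaw": 0.4, "tx": -0.6, "ty": -0.25, "tz": -0.75, "wx": 0, "wy": 0, "wz": -0.3}, {"jaw": 0.4, "tx": -0.6, "ty": -0.27, "tz": -0.75, "wx": 0, "wy": 0, "wz": -0.3}, {"jaw": 0.4, "tx": -0.6, "ty": -0.28, "tz": -0.75, "wx": 0, "wy": 0, "wz": -0.3}, {"jaw": 0.4, "tx": -0.6, "ty": -0.3, "tz": -0.75, "wx": 0, "wy": 0, "wz": -0.3}, {"jaw": 0.4, "tx": -0.6, "ty": -0.3, "tz": -0.75, "wx": 0, "wy": 0, "wz": -0.3}, {"jaw": 0.4, "tx": -0.6, "ty": -0.3, "tz": -0.75, "wx": 0, "wy": 0, "wz": -0.3}, {"jaw": 0.4, "tx": -0.55, "ty": -0.33, "tz": -0.75, "wx": 0, "wy": 0, "wz": -0.3}, {"jaw": 0.4, "tx": -0.55, "ty": -0.35, "tz": -0.75, "wx": 0, "wy": 0, "wz": -0.3}, {"jaw": 0.4, "tx": -0.55, "ty": -0.36, "tz": -0.75, "wx": 0, "wy": 0, "wz": -0.3}, {"jaw": 0.4, "tx": -0.55, "ty": -0.8, "tz": -0.4, "wx": 0, "wy": 0, "wz": 0}, {"jaw": 0.4, "tx": -0.55, "ty": -0.8, "tz": -0.2, "wx": 0, "wy": 0, "wz": 0}, {"jaw": 0.4, "tx": -0.55, "ty": -0.8, "tz": -0.2, "wx": 0, "wy": 0, "wz": 0}, {"jaw": 0.4, "tx": -0.55, "ty": -0.8, "tz": -0.2, "wx": 0, "wy": 0, "wz": 0}, {"jaw": 0.4, "tx": -0.55, "ty": -0.8, "tz": -0.2, "wx": 0, "wy": 0, "wz": 0}, {"jaw": 0.4, "tx": -0.55, "ty": -0.8, "tz": -0.2, "wx": 0, "wy": 0, "wz": 0}, {"jaw": 0.4, "tx": -0.55, "ty": -0.8, "tz": -0.2, "wx": 0, "wy": 0, "wz": 0}, {"jaw": 0.4, "tx": -0.5, "ty": -0.8, "tz": 0, "wx": 0, "wy": 0, "wz": 0}, {"jaw": 0.4, "tx": -0.5, "ty": -0.8, "tz": 0, "wx": 0, "wy": 0, "wz": 0}, {"jaw": 0.4, "tx": -0.5, "ty": -0.8, "tz": 0, "wx": 0, "wy": 0, "wz": 0}, {"jaw": 0.4, "tx": -0.5, "ty": -0.8, "tz": 0, "wx": 0, "wy": 0, "wz": 0}]}}

```text
clock: 3.6
tool_pos: [0.5109, 0.3257, 0.4463]
orientation: [[-0.993, 0.119, 0.0], [0.119, 0.993, 0.0], [-0.0, 0.0, -1.0]]
contact_force: [-0.3, 0.1, -0.2]
width: 0.0373
```

```bash
sed -i 's/row={k.*/row={"jaw":J};row.update({k:float(v)+0.0 for k,v in zip(("tx","ty","tz"),r)});row.update(wx=0,wy=0,wz=0)/; s/step=0.025,p=None/J=0.4,step=0.025,p=None/; s/json.dumps(row)/json.dumps(row,separators=(",",":"))/' plan.py; python3 - <<'E'
from plan import *
print(get_state()["joints"].round(1),get_state()["width"])
plan([([.55,.0,.46],83),([.42,-.33,.36],83),([.378,-.373,.18],83)])
E
```

```text
[-38.9  15.9   1.4  89.9  -0.4  74.2  45.7] 0.03728354170814026
start [0.5109 0.3257 0.4463] 83.18 t 3.6
{"jaw":0.4,"tx":-0.22,"ty":-0.91,"tz":-0.04,"wx":0,"wy":0,"wz":0},
{"jaw":0.4,"tx":-0.22,"ty":-0.91,"tz":-0.04,"wx":0,"wy":0,"wz":0},
{"jaw":0.4,"tx":-0.22,"ty":-0.91,"tz":-0.04,"wx":0,"wy":0,"wz":0},
{"jaw":0.4,"tx":-0.22,"ty":-0.91,"tz":-0.04,"wx":0,"wy":0,"wz":0},
{"jaw":0.4,"tx":-0.22,"ty":-0.91,"tz":-0.04,"wx":0,"wy":0,"wz":0},
{"jaw":0.4,"tx":-0.22,"ty":-0.91,"tz":-0.04,"wx":0,"wy":0,"wz":0},
{"jaw":0.4,"tx":-0.22,"ty":-0.91,"tz":-0.04,"wx":0,"wy":0,"wz":0},
{"jaw":0.4,"tx":-0.22,"ty":-0.91,"tz":-0.04,"wx":0,"wy":0,"wz":0.01},
{"jaw":0.4,"tx":-0.22,"ty":-0.91,"tz":-0.04,"wx":0,"wy":0,"wz":0},
{"jaw":0.4,"tx":-0.23,"ty":-0.91,"tz":-0.04,"wx":0,"wy":0,"wz":0.01},
{"jaw":0.4,"tx":-0.22,"ty":-0.91,"tz":-0.04,"wx":0,"wy":0,"wz":0},
{"jaw":0.4,"tx":-0.23,"ty":-0.91,"tz":-0.04,"wx":0,"wy":0,"wz":0.01},
{"jaw":0.4,"tx":-0.22,"ty":-0.91,"tz":-0.03,"wx":0,"wy":0,"wz":0},
{"jaw":0.4,"tx":-0.23,"ty":-0.92,"tz":-0.04,"wx":0,"wy":0,"wz":0.01},
# -> [ 5.500e-01 -1.000e-04  4.601e-01] 82.98
[... 885 characters left out ...]
,"tz":0.27,"wx":0,"wy":0,"wz":0},
{"jaw":0.4,"tx":0.24,"ty":-0.91,"tz":0.26,"wx":0,"wy":0,"wz":0},
# -> [ 0.42   -0.3299  0.3601] 82.98 rows 29
{"jaw":0.4,"tx":0.18,"ty":-0.24,"tz":0.9,"wx":0,"wy":0,"wz":0},
{"jaw":0.4,"tx":0.18,"ty":-0.24,"tz":0.9,"wx":0,"wy":0,"wz":0},
{"jaw":0.4,"tx":0.18,"ty":-0.24,"tz":0.9,"wx":0,"wy":0,"wz":0},
{"jaw":0.4,"tx":0.18,"ty":-0.24,"tz":0.9,"wx":0,"wy":0,"wz":0},
{"jaw":0.4,"tx":0.18,"ty":-0.24,"tz":0.9,"wx":0,"wy":0,"wz":0},
{"jaw":0.4,"tx":0.18,"ty":-0.24,"tz":0.9,"wx":0,"wy":0,"wz":0},
{"jaw":0.4,"tx":0.19,"ty":-0.24,"tz":0.9,"wx":0,"wy":0,"wz":0},
{"jaw":0.4,"tx":0.18,"ty":-0.24,"tz":0.9,"wx":0,"wy":0,"wz":0},
# -> [ 0.3781 -0.3731  0.1801] 82.98 rows 37
```

{"op": "apply_moves", "data": {"plan": [{"jaw": 0.4, "tx": -0.2, "ty": -0.9, "tz": -0.05, "wx": 0, "wy": 0, "wz": 0}, {"jaw": 0.4, "tx": -0.2, "ty": -0.9, "tz": -0.05, "wx": 0, "wy": 0, "wz": 0}, {"jaw": 0.4, "tx": -0.2, "ty": -0.9, "tz": -0.05, "wx": 0, "wy": 0, "wz": 0}, {"jaw": 0.4, "tx": -0.2, "ty": -0.9, "tz": -0.05, "wx": 0, "wy": 0, "wz": 0}, {"jaw": 0.4, "tx": -0.2, "ty": -0.9, "tz": -0.05, "wx": 0, "wy": 0, "wz": 0}, {"jaw": 0.4, "tx": -0.2, "ty": -0.9, "tz": -0.05, "wx": 0, "wy": 0, "wz": 0}, {"jaw": 0.4, "tx": -0.2, "ty": -0.9, "tz": -0.05, "wx": 0, "wy": 0, "wz": 0}, {"jaw": 0.4, "tx": -0.2, "ty": -0.9, "tz": -0.05, "wx": 0, "wy": 0, "wz": 0}, {"jaw": 0.4, "tx": -0.2, "ty": -0.9, "tz": 0, "wx": 0, "wy": 0, "wz": 0}, {"jaw": 0.4, "tx": -0.2, "ty": -0.9, "tz": 0, "wx": 0, "wy": 0, "wz": 0}, {"jaw": 0.4, "tx": -0.2, "ty": -0.9, "tz": 0, "wx": 0, "wy": 0, "wz": 0}, {"jaw": 0.4, "tx": -0.2, "ty": -0.9, "tz": 0, "wx": 0, "wy": 0, "wz": 0}, {"jaw": 0.4, "tx": -0.2, "ty": -0.9, "tz": 0, "wx": 0, "wy": 0, "wz": 0}, {"jaw": 0.4, "tx": 0.2, "ty": -0.9, "tz": 0, "wx": 0, "wy": 0, "wz": 0}, {"jaw": 0.4, "tx": 0.25, "ty": -0.9, "tz": 0, "wx": 0, "wy": 0, "wz": 0}, {"jaw": 0.4, "tx": 0.25, "ty": -0.9, "tz": 0, "wx": 0, "wy": 0, "wz": 0}, {"jaw": 0.4, "tx": 0.25, "ty": -0.9, "tz": 0, "wx": 0, "wy": 0, "wz": 0}, {"jaw": 0.4, "tx": 0.25, "ty": -0.9, "tz": 0.3, "wx": 0, "wy": 0, "wz": 0}, {"jaw": 0.4, "tx": 0.25, "ty": -0.9, "tz": 0.5, "wx": 0, "wy": 0, "wz": 0}, {"jaw": 0.4, "tx": 0.25, "ty": -0.9, "tz": 0.5, "wx": 0, "wy": 0, "wz": 0}]}}

```text
clock: 5.27
tool_pos: [0.479, -0.1237, 0.4238]
orientation: [[-0.993, 0.119, 0.002], [0.119, 0.993, -0.0], [-0.002, 0.0, -1.0]]
contact_force: [-0.1, -0.4, -0.3]
width: 0.0376
```

```bash
python3 - <<'E'
s=open('plan.py').read()
s=s.replace('        for i in range(n):','        last=None;cnt=0\n        for i in range(n):')
s=s.replace('row.update(wx=0,wy=0,wz=0)','row["wz"]=0')
s=s.replace('print(json.dumps(row,separators=(",",":")),end=",\\n"); n_all+=1','n_all+=1; key=tuple(row.values())\n            if key==last: cnt+=1\n            else:\n                if last: print(cnt,"x",last)\n                last=key;cnt=1')
s=s.replace('        print("# ->"','        print(cnt,"x",last)\n        print("# ->"')
open('plan.py','w').write(s)
E
python3 - <<'E'
from plan import *
print(get_state()["joints"].round(1),get_state()["width"])
plan([([.42,-.33,.33],83),([.378,-.373,.16],83)])
E
```

```text
[ -6.    6.8  16.  105.2  -2.   68.2  93.8] 0.03758056390938704
start [ 0.479  -0.1237  0.4238] 83.19 t 5.27
1 x (0.4, 0.14, -0.85, 0.38, 0)
1 x (0.4, 0.14, -0.85, 0.37, 0)
1 x (0.4, 0.14, -0.85, 0.38, 0)
1 x (0.4, 0.13, -0.85, 0.37, 0.01)
1 x (0.4, 0.13, -0.85, 0.38, 0)
1 x (0.4, 0.14, -0.85, 0.37, 0.01)
1 x (0.4, 0.13, -0.84, 0.38, 0)
1 x (0.4, 0.14, -0.85, 0.37, 0.01)
1 x (0.4, 0.13, -0.84, 0.38, 0)
1 x (0.4, 0.13, -0.85, 0.37, 0.01)
# -> [ 0.4201 -0.3301  0.33  ] 82.99 rows 10
4 x (0.4, 0.18, -0.24, 0.85, 0)
1 x (0.4, 0.19, -0.24, 0.85, 0)
1 x (0.4, 0.18, -0.24, 0.85, 0)
1 x (0.4, 0.19, -0.23, 0.85, 0)
1 x (0.4, 0.18, -0.24, 0.85, 0)
# -> [ 0.3781 -0.373   0.16  ] 82.99 rows 18
```

{"op": "apply_moves", "data": {"plan": [{"jaw": 0.4, "tx": 0.15, "ty": -0.85, "tz": 0.35, "wx": 0, "wy": 0, "wz": 0}, {"jaw": 0.4, "tx": 0.15, "ty": -0.85, "tz": 0.35, "wx": 0, "wy": 0, "wz": 0}, {"jaw": 0.4, "tx": 0.15, "ty": -0.85, "tz": 0.35, "wx": 0, "wy": 0, "wz": 0}, {"jaw": 0.4, "tx": 0.15, "ty": -0.85, "tz": 0.35, "wx": 0, "wy": 0, "wz": 0}, {"jaw": 0.4, "tx": 0.15, "ty": -0.85, "tz": 0.35, "wx": 0, "wy": 0, "wz": 0}, {"jaw": 0.4, "tx": 0.15, "ty": -0.85, "tz": 0.35, "wx": 0, "wy": 0, "wz": 0}, {"jaw": 0.4, "tx": 0.15, "ty": -0.85, "tz": 0.35, "wx": 0, "wy": 0, "wz": 0}, {"jaw": 0.4, "tx": 0.15, "ty": -0.85, "tz": 0.35, "wx": 0, "wy": 0, "wz": 0}, {"jaw": 0.4, "tx": 0.15, "ty": -0.85, "tz": 0.35, "wx": 0, "wy": 0, "wz": 0}, {"jaw": 0.4, "tx": 0.2, "ty": -0.25, "tz": 0.85, "wx": 0, "wy": 0, "wz": 0}, {"jaw": 0.4, "tx": 0.2, "ty": -0.25, "tz": 0.85, "wx": 0, "wy": 0, "wz": 0}, {"jaw": 0.4, "tx": 0.2, "ty": -0.25, "tz": 0.85, "wx": 0, "wy": 0, "wz": 0}, {"jaw": 0.4, "tx": 0.2, "ty": -0.25, "tz": 0.85, "wx": 0, "wy": 0, "wz": 0}, {"jaw": 0.4, "tx": 0.2, "ty": -0.25, "tz": 0.85, "wx": 0, "wy": 0, "wz": 0}, {"jaw": 0.4, "tx": 0.2, "ty": -0.25, "tz": 0.85, "wx": 0, "wy": 0, "wz": 0}, {"jaw": 0.4, "tx": 0.2, "ty": -0.25, "tz": 0.85, "wx": 0, "wy": 0, "wz": 0}, {"jaw": 0.4, "tx": 0, "ty": 0, "tz": 0, "wx": 0, "wy": 0, "wz": 0}, {"jaw": 0.4, "tx": 0, "ty": 0, "tz": 0, "wx": 0, "wy": 0, "wz": 0}]}}

```text
clock: 6.77
tool_pos: [0.3829, -0.3478, 0.1959]
orientation: [[-0.993, 0.12, -0.002], [0.12, 0.993, 0.001], [0.002, 0.001, -1.0]]
contact_force: [0.4, -0.1, 0.9]
width: 0.0372
```

```bash
python3 - <<'E'
from plan import *
from h import *
print(get_state()["joints"].round(1),get_state()["width"])
plan([([.378,-.373,.105],83)])
c=camera("wrist"); cv2.imwrite("pics/w1.png",c["frame"][:,:,::-1])
E
```

```text
[ 21.   23.   20.4 120.9 -12.7  38.3 133.1] 0.03722939810019182
start [ 0.3829 -0.3478  0.1959] 83.12 t 6.77
1 x (0.4, 0.02, -0.26, 0.91, 0.01)
1 x (0.4, 0.02, -0.25, 0.91, 0)
1 x (0.4, 0.02, -0.26, 0.91, 0.01)
1 x (0.4, 0.01, -0.25, 0.91, 0)
# -> [ 0.378  -0.3729  0.1049] 83.02 rows 4
```

View pics/w1.png

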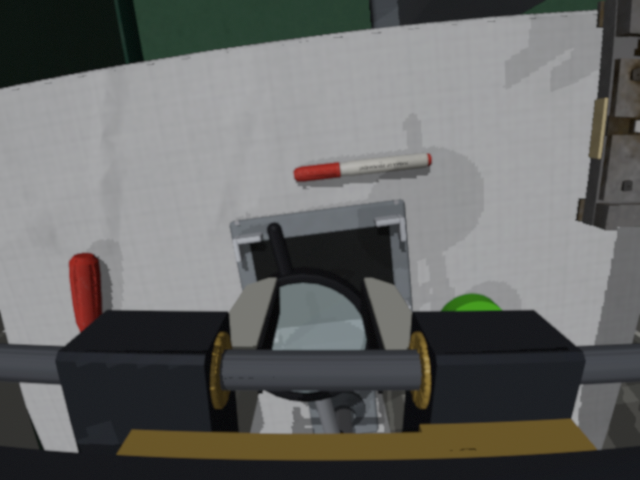

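{"op": "apply_moves", "data": {"plan": [{"jaw": 0.4, "tx": 0.1, "ty": -0.5, "tz": 0.2, "wx": 0, "wy": 0, "wz": 0.8}, {"jaw": 0.4, "tx": 0.1, "ty": -0.5, "tz": 0.5, "wx": 0, "wy": 0, "wz": 0.8}, {"jaw": 0.4, "tx": 0, "ty": 0, "tz": 0.9, "wx": 0, "wy": 0, "wz": 0}, {"jaw": 0.4, "tx": 0, "ty": 0, "tz": 0, "wx": 0, "wy": 0, "wz": 0}, {"jaw": 0.4, "tx": 0, "ty": 0, "tz": 0, "wx": 0, "wy": 0, "wz": 0}]}}

```text
clock: 7.23
tool_pos: [0.3751, -0.3713, 0.1568]
orientation: [[-0.967, 0.255, 0.0], [0.255, 0.967, 0.001], [0.0, 0.001, -1.0]]
contact_force: [-0.2, 0.4, 0.9]
width: 0.0375
```

```bash
python3 - <<'E'
from plan import *
from h import *
print(get_state()["joints"].round(1),get_state()["width"])
plan([([.377,-.373,.105],75)])
c=camera("wrist"); im=c["frame"][:,:,::-1].copy()
p,a,s=cur()
for q in [[.36,-.3745,.116],[.40,-.371,.116],[*p]]:
    u=proj(c,q)[0]; print(u); cv2.circle(im,tuple(int(x) for x in u),4,(255,0,255),-1)
cv2.imwrite("pics/w2.png",im)
E
```

```text
[ 24.   27.1  20.5 121.7 -16.7  33.8 131.7] 0.03745085288254909
start [ 0.3751 -0.3713  0.1568] 75.25 t 7.23
1 x (0.4, -0.03, -0.02, 0.69, 0.02)
1 x (0.4, -0.03, -0.01, 0.69, 0.01)
1 x (0.4, -0.03, -0.02, 0.69, 0.02)
# -> [ 0.377  -0.3731  0.1051] 75.0 rows 3
[308.31698489 243.36920339]
[332.45392752 306.37406865]
[320.86583737 297.79351827]
```

View pics/w2.png

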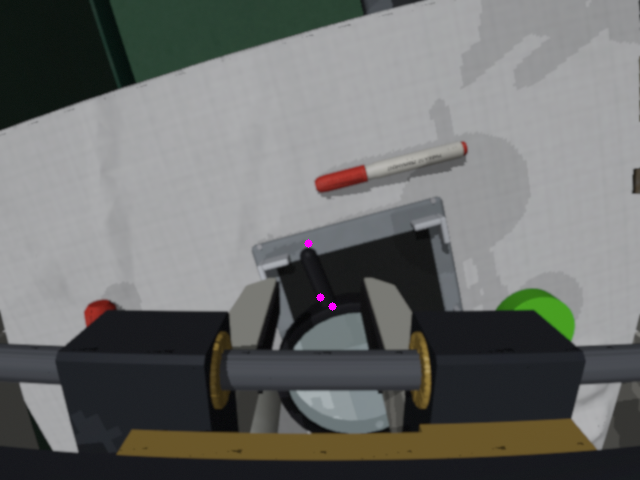

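{"op": "apply_moves", "data": {"plan": [{"jaw": 0.4, "tx": 0, "ty": 0, "tz": 0.8, "wx": 0, "wy": 0, "wz": 0}, {"jaw": 0.4, "tx": 0, "ty": 0, "tz": 0.8, "wx": 0, "wy": 0, "wz": 0}, {"jaw": 0.25, "tx": 0, "ty": 0, "tz": 0.75, "wx": 0, "wy": 0, "wz": 0}, {"jaw": 0.25, "tx": 0, "ty": 0, "tz": 0, "wx": 0, "wy": 0, "wz": 0}, {"jaw": 0.25, "tx": 0, "ty": 0, "tz": 0, "wx": 0, "wy": 0, "wz": 0}]}}

```text
clock: 7.7
tool_pos: [0.375, -0.3716, 0.0982]
orientation: [[-0.967, 0.255, 0.0], [0.255, 0.967, 0.0], [-0.0, 0.0, -1.0]]
contact_force: [0.7, 0.6, 0.0]
width: 0.0247
```

```bash
cat > arc.py <<'E'
from plan import *
def arc(th1,az1,n,hinge=(.596,-.350),r=None,J=.25,z=.098):
    p,a,s=cur(); h=np.array(hinge)
    d=p[:2]-h; th0=np.arctan2(d[1],d[0]); th0=th0-np.pi if th0>0 else th0+np.pi
    r0=np.linalg.norm(d); r=r or r0
    print("th0",th0,"r",r0)
    w=[]
    for i in range(1,n+1):
        f=i/n; t=th0+(th1-th0)*f; rr=r0+(r-r0)*f
        w.append(([h[0]-rr*np.cos(t),h[1]-rr*np.sin(t),z],a+(az1-a)*f,.04))
    plan(w,J=J)
E
python3 - <<'E'
from arc import *
print(get_state()["joints"].round(1),get_state()["width"],get_state()["contact_force"])
arc(-1.15,15,15)
E
```

```text
[ 27.2  32.3  16.5 124.1 -20.2  26.1 134.7] 0.024694366755066872 [0.66829044 0.64550345 0.03258564]
th0 0.09741208595118067 r 0.22203171456831583
start [ 0.375  -0.3716  0.0982] 75.22 t 7.7
1 x (0.25, 0.23, 0.7, 0.01, 0.8)
# -> [ 0.3739 -0.3532  0.098 ] 71.22 rows 1
1 x (0.25, 0.22, 0.71, 0.0, 0.81)
# -> [ 0.3744 -0.3346  0.098 ] 67.17 rows 2
1 x (0.25, 0.21, 0.71, 0.0, 0.8)
# -> [ 0.3765 -0.3162  0.098 ] 63.17 rows 3
1 x (0.25, 0.2, 0.71, 0.0, 0.8)
# -> [ 0.38   -0.2981  0.098 ] 59.17 rows 4
1 x (0.25, 0.19, 0.71, 0.0, 0.8)
# -> [ 0.385  -0.2805  0.098 ] 55.17 rows 5
1 x (0.25, 0.18, 0.72, 0.0, 0.81)
# -> [ 0.3916 -0.2631  0.098 ] 51.12 rows 6
1 x (0.25, 0.17, 0.71, 0.0, 0.8)
# -> [ 0.3995 -0.2466  0.098 ] 47.12 rows 7
1 x (0.25, 0.16, 0.72, 0.0, 0.8)
# -> [ 0.4088 -0.2307  0.098 ] 43.12 rows 8
1 x (0.25, 0.16, 0.73, 0.0, 0.81)
# -> [ 0.4194 -0.2153  0.098 ] 39.07 rows 9
1 x (0.25, 0.14, 0.72, 0.0, 0.8)
# -> [ 0.4311 -0.2013  0.098 ] 35.07 rows 10
1 x (0.25, 0.13, 0.73, 0.0, 0.8)
# -> [ 0.4442 -0.1881  0.098 ] 31.07 rows 11
1 x (0.25, 0.13, 0.73, 0.0, 0.81)
# -> [ 0.4582 -0.1759  0.098 ] 27.02 rows 12
1 x (0.25, 0.11, 0.72, 0.0, 0.8)
# -> [ 0.473  -0.1653  0.098 ] 23.02 rows 13
1 x (0.25, 0.11, 0.73, 0.0, 0.8)
# -> [ 0.4887 -0.1556  0.098 ] 19.02 rows 14
1 x (0.25, 0.1, 0.74, 0.0, 0.8)
# -> [ 0.5053 -0.1472  0.098 ] 15.02 rows 15
```

{"op": "apply_moves", "data": {"plan": [{"jaw": 0.25, "tx": 0.1, "ty": 0.35, "tz": 0, "wx": 0, "wy": 0, "wz": 0.4}, {"jaw": 0.25, "tx": 0.1, "ty": 0.35, "tz": 0, "wx": 0, "wy": 0, "wz": 0.4}, {"jaw": 0.25, "tx": 0.22, "ty": 0.7, "tz": 0, "wx": 0, "wy": 0, "wz": 0.8}, {"jaw": 0.25, "tx": 0.21, "ty": 0.7, "tz": 0, "wx": 0, "wy": 0, "wz": 0.8}, {"jaw": 0.25, "tx": 0.2, "ty": 0.7, "tz": 0, "wx": 0, "wy": 0, "wz": 0.8}, {"jaw": 0.25, "tx": 0.19, "ty": 0.7, "tz": 0, "wx": 0, "wy": 0, "wz": 0.8}, {"jaw": 0.25, "tx": 0.18, "ty": 0.7, "tz": 0, "wx": 0, "wy": 0, "wz": 0.8}, {"jaw": 0.25, "tx": 0.17, "ty": 0.7, "tz": 0, "wx": 0, "wy": 0, "wz": 0.8}, {"jaw": 0.25, "tx": 0.16, "ty": 0.72, "tz": 0, "wx": 0, "wy": 0, "wz": 0.8}, {"jaw": 0.25, "tx": 0.16, "ty": 0.72, "tz": 0, "wx": 0, "wy": 0, "wz": 0.8}, {"jaw": 0.25, "tx": 0, "ty": 0, "tz": 0, "wx": 0, "wy": 0, "wz": 0}]}}

```text
clock: 8.62
tool_pos: [0.4219, -0.2142, 0.0988]
orientation: [[-0.633, 0.774, 0.003], [0.774, 0.633, 0.002], [-0.001, 0.003, -1.0]]
contact_force: [0.0, 0.1, 0.4]
width: 0.0235
```

```bash
python3 - <<'E'
from arc import *
from h import *
print(get_state()["joints"].round(1),get_state()["width"],get_state()["contact_force"])
arc(-1.17,15,8,r=.222)
c=camera("side"); im=c["frame"][100:260,240:440,::-1]
cv2.imwrite("pics/s1.png",cv2.resize(im,None,fx=3.5,fy=3.5,interpolation=cv2.INTER_CUBIC))
E
```

```text
[  1.2  31.5  27.4 131.5 -36.4  24.2  98.2] 0.02354260086832485 [0.01806375 0.10083833 0.43297154]
th0 -0.6623546521450918 r 0.22083784862320144
start [ 0.4219 -0.2142  0.0988] 39.25 t 8.62
1 x (0.25, 0.11, 0.55, 0.03, 0.61)
# -> [ 0.4308 -0.2034  0.0981] 36.2 rows 1
1 x (0.25, 0.11, 0.55, 0.0, 0.6)
# -> [ 0.4402 -0.193   0.0981] 33.2 rows 2
1 x (0.25, 0.1, 0.55, 0.0, 0.61)
# -> [ 0.4504 -0.1834  0.0981] 30.15 rows 3
1 x (0.25, 0.1, 0.56, 0.0, 0.61)
# -> [ 0.4612 -0.1742  0.0981] 27.1 rows 4
1 x (0.25, 0.08, 0.55, 0.0, 0.6)
# -> [ 0.4726 -0.1662  0.0981] 24.1 rows 5
1 x (0.25, 0.09, 0.56, 0.0, 0.61)
# -> [ 0.4844 -0.1584  0.0981] 21.05 rows 6
1 x (0.25, 0.08, 0.55, 0.0, 0.6)
# -> [ 0.4965 -0.1516  0.0981] 18.05 rows 7
1 x (0.25, 0.07, 0.56, 0.0, 0.61)
# -> [ 0.5093 -0.1456  0.0981] 15.0 rows 8
```

View pics/s1.png

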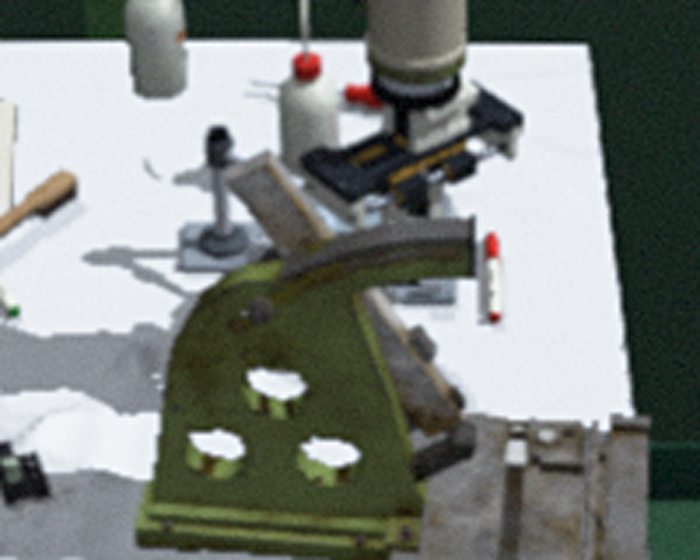

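{"op": "apply_moves", "data": {"plan": [{"jaw": 0.25, "tx": 0.1, "ty": 0.55, "tz": 0, "wx": 0, "wy": 0, "wz": 0.6}, {"jaw": 0.25, "tx": 0.1, "ty": 0.55, "tz": 0, "wx": 0, "wy": 0, "wz": 0.6}, {"jaw": 0.25, "tx": 0.1, "ty": 0.55, "tz": 0, "wx": 0, "wy": 0, "wz": 0.6}, {"jaw": 0.25, "tx": 0.1, "ty": 0.55, "tz": 0, "wx": 0, "wy": 0, "wz": 0.6}, {"jaw": 0.25, "tx": 0.08, "ty": 0.55, "tz": 0, "wx": 0, "wy": 0, "wz": 0.6}, {"jaw": 0.25, "tx": 0.08, "ty": 0.55, "tz": 0, "wx": 0, "wy": 0, "wz": 0.6}, {"jaw": 0.25, "tx": 0.08, "ty": 0.55, "tz": 0, "wx": 0, "wy": 0, "wz": 0.6}, {"jaw": 0.25, "tx": 0.07, "ty": 0.55, "tz": 0, "wx": 0, "wy": 0, "wz": 0.6}, {"jaw": 0.25, "tx": 0, "ty": 0, "tz": 0, "wx": 0, "wy": 0, "wz": 0}, {"jaw": 0.4, "tx": 0, "ty": 0, "tz": 0, "wx": 0, "wy": 0, "wz": 0}, {"jaw": 0.4, "tx": 0, "ty": 0, "tz": -0.5, "wx": 0, "wy": 0, "wz": 0}, {"jaw": 0.4, "tx": 0, "ty": 0, "tz": -1, "wx": 0, "wy": 0, "wz": 0}, {"jaw": 0.4, "tx": 0, "ty": 0, "tz": -1, "wx": 0, "wy": 0, "wz": 0}, {"jaw": 0.4, "tx": 0, "ty": 0, "tz": -1, "wx": 0, "wy": 0, "wz": 0}]}}

```text
clock: 9.83
tool_pos: [0.5044, -0.151, 0.1863]
orientation: [[-0.262, 0.965, -0.001], [0.965, 0.262, 0.0], [0.0, -0.001, -1.0]]
contact_force: [0.3, 0.2, -0.3]
width: 0.0366
```

```bash
python3 - <<'E'
from arc import *
from h import *
print(get_state()["joints"].round(1),get_state()["width"],get_state()["contact_force"])
c=camera("top"); W=cloud(c); im=c["frame"][170:320,340:560,::-1]
cv2.imwrite("pics/t2.png",cv2.resize(im,None,fx=3.5,fy=3.5,interpolation=cv2.INTER_CUBIC))
np.savez("top1.npz",W=W,F=c["frame"])
E
```

```text
[-21.8  30.3  47.8 121.3 -33.6  42.5  63.2] 0.03663658754942843 [ 0.33226105  0.16646393 -0.34280554]
```

View pics/t2.png

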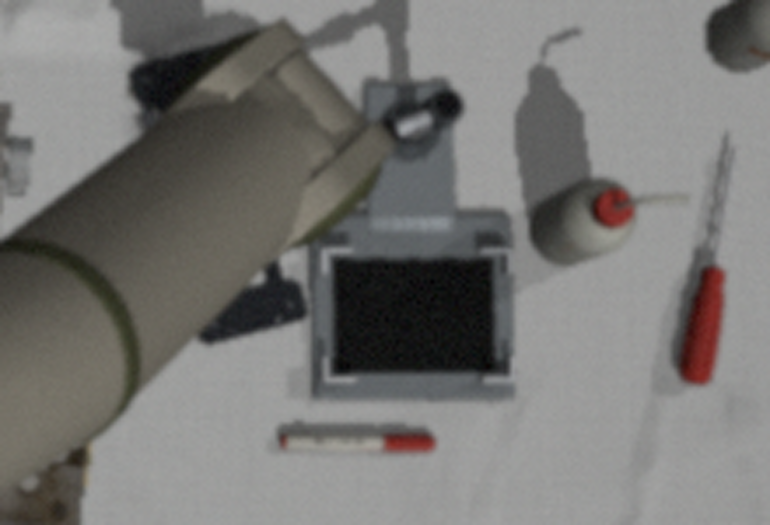

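```bash
python3 - <<'E'
from h import *
d=np.load("top1.npz");W=d["W"];F=d["F"].astype(float)
g=F.max(2)
m=(g<45)&(abs(W[...,0]-.447)<.09)&(abs(W[...,1]+.35)<.1)&(W[...,2]<.022)&(W[...,2]>.003)
n,l,st,ct=cv2.connectedComponentsWithStats(m.astype(np.uint8)); k=1+np.argmax(st[1:,4]); mm=l==k; print(st[k])
p=W[mm][:,:2]; print("z",np.median(W[mm][:,2]),p.mean(0))
r=cv2.minAreaRect((p*1000).astype(np.float32)); print(r)
# base plate: z .. edges ; stops
m=(W[...,2]>.018)&(W[...,2]<.035)&(abs(W[...,0]-.447)<.09)&(abs(W[...,1]+.352)<.1)
q=W[m]; print("stops",len(q)); r=cv2.minAreaRect((q[:,:2]*1000).astype(np.float32)); print(r)
c0=np.array([.447,-.352])
for sx in(1,-1):
  for sy in(1,-1):
    a=q[(np.sign(q[:,0]-c0[0])==sx)&(np.sign(q[:,1]-c0[1])==sy)]; print(sx,sy,len(a),a.min(0).round(4),a.max(0).round(4))
# initial lens picture tray: bright rim
d=np.load("top0.npz");W=d["W"];F=d["F"].astype(float)
m=(abs(W[...,0]-.42)<.08)&(abs(W[...,1]-.387)<.09)&(W[...,2]>.022)&(W[...,2]<.04)
q=W[m];print("rim",len(q)); im,hz=ortho(W,d["F"],.33,.51,.29,.48,.0005*4)
cv2.imwrite("pics/to.png",cv2.resize(im,None,fx=6,fy=6,interpolation=cv2.INTER_NEAREST))
h=np.nan_to_num(hz*1000*2.5); cv2.imwrite("pics/th.png",cv2.resize(np.clip(h,0,255).astype(np.uint8),None,fx=6,fy=6,interpolation=cv2.INTER_NEAREST))
E
```

```text
[ 435  244   48   33 1419]
z 0.012554078649225975 [ 0.4456315  -0.35053379]
((446.92218017578125, -352.04119873046875), (90.51207733154297, 135.44406127929688), 1.7825963497161865)
stops 250
((458.60736083984375, -362.57818603515625), (150.4564208984375, 179.9394989013672), 0.5380290746688843)
1 1 64 [ 0.4472 -0.3519  0.018 ] [ 0.5207 -0.2724  0.0332]
1 -1 86 [ 0.4476 -0.4518  0.0182] [ 0.5347 -0.352   0.0348]
-1 1 52 [ 0.3854 -0.3513  0.0182] [ 0.4469 -0.2731  0.0309]
-1 -1 48 [ 0.3836 -0.4266  0.018 ] [ 0.4449 -0.3537  0.035 ]
rim 254
```

View pics/to.png

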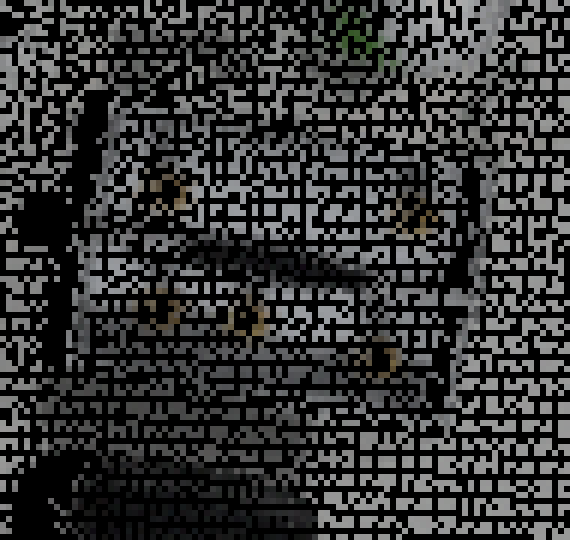

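View pics/th.png

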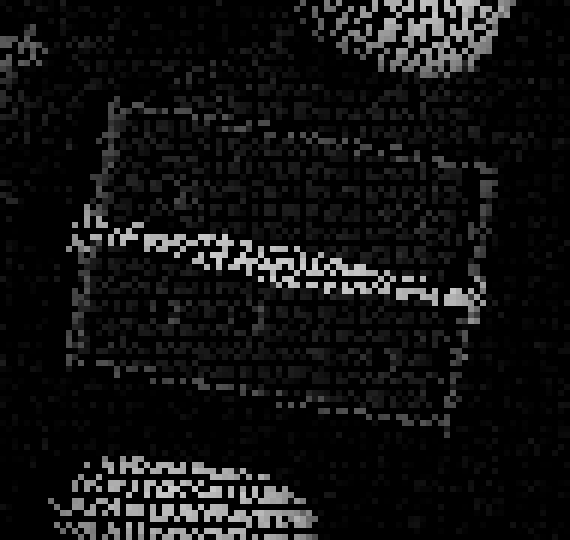

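```bash
python3 - <<'E'
from h import *
d=np.load("top0.npz");W=d["W"]
m=(abs(W[...,0]-.42)<.05)&(abs(W[...,1]-.387)<.075)&(W[...,2]>.055)&(W[...,2]<.09)
p=W[m]; p=p[abs((p[:,0]-.422)-np.tan(np.radians(9.8))*(p[:,1]-.3863))<.015]
A=np.polyfit(p[:,1],p[:,0],1); print("rod tilt",np.degrees(np.arctan(A[0])),"x at y=.3863",np.polyval(A,.3863),"y range",p[:,1].min(),p[:,1].max(),len(p), "z",np.percentile(p[:,2],[50,95]))
# rim edges fit
m=(abs(W[...,0]-.42)<.085)&(abs(W[...,1]-.387)<.09)&(W[...,2]>.022)&(W[...,2]<.036)
q=W[m][:,:2]; a=np.radians(-9.8); R=np.array([[np.cos(a),np.sin(a)],[-np.sin(a),np.cos(a)]])  # own x az=-9.8
l=(q-[.422,.3863])@R.T
for ax,h in((0,.0435),(1,.0635)):
  for s in(1,-1):
    o=l[(abs(l[:,ax]-s*h)<.008)&(abs(l[:,1-ax])<(.06 if ax==0 else .04))]
    f=np.polyfit(o[:,1-ax],o[:,ax],1); print(ax,s,len(o),"med",np.median(o[:,ax]).round(4),"slope deg",np.degrees(f[0]).round(2))
d=np.load("top1.npz");W=d["W"];F=d["F"]
g=F.max(2)
m=(g<45)&(abs(W[...,0]-.447)<.09)&(abs(W[...,1]+.35)<.1)&(W[...,2]<.022)&(W[...,2]>.003)
n,l,st,ct=cv2.connectedComponentsWithStats(m.astype(np.uint8)); mm=l==1+np.argmax(st[1:,4])
P=[];Q=[];L=[];Rr=[]
for u in range(440,479):
    v=np.where(mm[:,u])[0]; P.append(W[v[0],u]);Q.append(W[v[-1],u])
for v in range(248,273):
    u=np.where(mm[v])[0]; L.append(W[v,u[0]]);Rr.append(W[v,u[-1]])
for n,a,i,j in(("far",P,1,0),("near",Q,1,0),("left",L,0,1),("right",Rr,0,1)):
    a=np.array(a); f=np.polyfit(a[:,i]-(-.352 if i==1 else .447),a[:,j],1); print(n,np.degrees(np.arctan(f[0])).round(2),f[1].round(4))
E
```

```text
rod tilt 10.185656773903052 x at y=.3863 0.4216501859201953 y range 0.3191652251490996 0.45623267987559085 185 z [0.07294309 0.08052483]
0 1 49 med 0.0434 slope deg 0.86
0 -1 48 med -0.0441 slope deg 0.55
1 1 50 med 0.0635 slope deg -0.73
1 -1 42 med -0.0638 slope deg -0.22
far -1.73 0.489
near -0.54 0.4031
left -0.52 -0.2881
right 0.87 -0.413
```

```bash
python3 - <<'E'
from arc import *
plan([([.505,-.14,.46],15),([.50,.15,.46],-10),([.4217,.386,.20],-10)],J=.55)
E
```

```text
start [ 0.506  -0.1521  0.1901] 15.16 t 9.88
4 x (0.55, 0.04, 0.01, -0.98, 0)
1 x (0.55, 0.05, 0.01, -0.98, 0)
1 x (0.55, 0.04, 0.01, -0.98, 0.01)
1 x (0.55, 0.05, 0.01, -0.98, 0)
1 x (0.55, 0.04, 0.0, -0.98, 0.01)
1 x (0.55, 0.05, 0.01, -0.99, 0)
1 x (0.55, 0.04, 0.0, -0.98, 0.01)
1 x (0.55, 0.05, 0.01, -0.99, 0)
# -> [ 0.5051 -0.1399  0.4601] 15.01 rows 11
1 x (0.55, 0.94, 0.23, 0.0, 0.42)
1 x (0.55, 0.95, 0.2, 0.0, 0.42)
1 x (0.55, 0.95, 0.16, 0.0, 0.42)
1 x (0.55, 0.96, 0.13, 0.0, 0.42)
1 x (0.55, 0.96, 0.1, 0.0, 0.42)
1 x (0.55, 0.96, 0.06, 0.0, 0.41)
1 x (0.55, 0.97, 0.02, 0.0, 0.42)
1 x (0.55, 0.97, -0.01, 0.0, 0.41)
1 x (0.55, 0.96, -0.04, 0.0, 0.42)
1 x (0.55, 0.96, -0.08, 0.0, 0.41)
1 x (0.55, 0.96, -0.12, 0.0, 0.42)
1 x (0.55, 0.96, -0.15, 0.0, 0.41)
# -> [0.4999 0.15   0.4601] -9.99 rows 23
2 x (0.55, 0.58, -0.31, 0.69, 0)
1 x (0.55, 0.58, -0.32, 0.69, 0)
1 x (0.55, 0.58, -0.31, 0.69, 0)
1 x (0.55, 0.58, -0.32, 0.69, 0)
1 x (0.55, 0.59, -0.31, 0.7, 0)
1 x (0.55, 0.58, -0.32, 0.69, 0)
1 x (0.55, 0.59, -0.31, 0.7, 0)
1 x (0.55, 0.58, -0.32, 0.69, 0)
1 x (0.55, 0.59, -0.31, 0.7, 0)
1 x (0.55, 0.58, -0.32, 0.69, 0)
1 x (0.55, 0.59, -0.31, 0.7, 0)
1 x (0.55, 0.58, -0.32, 0.69, 0)
1 x (0.55, 0.59, -0.31, 0.7, 0)
1 x (0.55, 0.58, -0.32, 0.69, 0)
# -> [0.4217 0.3859 0.2001] -9.99 rows 38
```

{"op": "apply_moves", "data": {"plan": [{"jaw": 0.5, "tx": 0, "ty": 0, "tz": -1, "wx": 0, "wy": 0, "wz": 0}, {"jaw": 0.5, "tx": 0, "ty": 0, "tz": -1, "wx": 0, "wy": 0, "wz": 0}, {"jaw": 0.5, "tx": 0, "ty": 0, "tz": -1, "wx": 0, "wy": 0, "wz": 0}, {"jaw": 0.5, "tx": 0, "ty": 0, "tz": -1, "wx": 0, "wy": 0, "wz": 0}, {"jaw": 0.5, "tx": 0, "ty": 0, "tz": -1, "wx": 0, "wy": 0, "wz": 0}, {"jaw": 0.5, "tx": 0, "ty": 0, "tz": -1, "wx": 0, "wy": 0, "wz": 0}, {"jaw": 0.5, "tx": 0, "ty": 0, "tz": -1, "wx": 0, "wy": 0, "wz": 0}, {"jaw": 0.5, "tx": 0, "ty": 0, "tz": -1, "wx": 0, "wy": 0, "wz": 0}, {"jaw": 0.5, "tx": 0, "ty": 0, "tz": -1, "wx": 0, "wy": 0, "wz": 0}, {"jaw": 0.5, "tx": 0, "ty": 0, "tz": -1, "wx": 0, "wy": 0, "wz": 0}, {"jaw": 0.5, "tx": 0.5, "ty": 0.1, "tz": -0.8, "wx": 0, "wy": 0, "wz": 0.2}, {"jaw": 0.5, "tx": 0.95, "ty": 0.2, "tz": 0, "wx": 0, "wy": 0, "wz": 0.4}, {"jaw": 0.5, "tx": 0.95, "ty": 0.2, "tz": 0, "wx": 0, "wy": 0, "wz": 0.4}, {"jaw": 0.5, "tx": 0.95, "ty": 0.15, "tz": 0, "wx": 0, "wy": 0, "wz": 0.4}, {"jaw": 0.5, "tx": 0.95, "ty": 0.13, "tz": 0, "wx": 0, "wy": 0, "wz": 0.4}, {"jaw": 0.5, "tx": 0.95, "ty": 0.1, "tz": 0, "wx": 0, "wy": 0, "wz": 0.4}, {"jaw": 0.5, "tx": 0.95, "ty": 0.05, "tz": 0, "wx": 0, "wy": 0, "wz": 0.4}, {"jaw": 0.5, "tx": 0.95, "ty": 0, "tz": 0, "wx": 0, "wy": 0, "wz": 0.4}, {"jaw": 0.5, "tx": 0.95, "ty": 0, "tz": 0, "wx": 0, "wy": 0, "wz": 0.4}, {"jaw": 0.5, "tx": 0.95, "ty": -0.05, "tz": 0, "wx": 0, "wy": 0, "wz": 0.4}]}}

```text
clock: 11.55
tool_pos: [0.5007, 0.0777, 0.4548]
orientation: [[0.068, 0.998, -0.0], [0.998, -0.068, 0.001], [0.001, -0.0, -1.0]]
contact_force: [-0.1, 0.5, 0.2]
width: 0.0465
```

```bash
python3 - <<'E'
from arc import *
print(get_state()["joints"].round(1),get_state()["contact_force"])
plan([([.49,.2,.45],-10.2),([.4217,.386,.20],-10.2)],J=.5)
E
```

```text
[-69.9  12.7  69.5 102.4 -12.5  73.5  -1.2] [-0.11982477  0.47747744  0.23681113]
start [0.5007 0.0777 0.4548] -3.88 t 11.55
1 x (0.5, 0.97, -0.15, 0.04, 0.25)
1 x (0.5, 0.97, -0.17, 0.04, 0.25)
1 x (0.5, 0.96, -0.19, 0.04, 0.25)
1 x (0.5, 0.96, -0.22, 0.04, 0.26)
1 x (0.5, 0.95, -0.24, 0.03, 0.25)
# -> [0.49 0.2  0.45] -10.18 rows 5
3 x (0.5, 0.53, -0.31, 0.77, 0)
1 x (0.5, 0.52, -0.31, 0.77, 0)
1 x (0.5, 0.53, -0.31, 0.77, 0)
1 x (0.5, 0.52, -0.31, 0.77, 0)
1 x (0.5, 0.53, -0.31, 0.77, 0)
1 x (0.5, 0.52, -0.31, 0.77, 0)
1 x (0.5, 0.53, -0.3, 0.77, 0)
1 x (0.5, 0.52, -0.31, 0.77, 0)
1 x (0.5, 0.53, -0.3, 0.77, 0)
1 x (0.5, 0.52, -0.31, 0.77, 0)
1 x (0.5, 0.53, -0.3, 0.76, 0)
# -> [0.4218 0.386  0.2   ] -10.18 rows 18
```

{"op": "apply_moves", "data": {"plan": [{"jaw": 0.5, "tx": 0.7, "ty": -0.15, "tz": 0, "wx": 0, "wy": 0, "wz": 0}, {"jaw": 0.5, "tx": 0.7, "ty": -0.15, "tz": 0, "wx": 0, "wy": 0, "wz": 0}]}}

```text
clock: 11.72
tool_pos: [0.4956, 0.1133, 0.4546]
orientation: [[0.066, 0.998, -0.0], [0.998, -0.066, 0.001], [0.001, -0.0, -1.0]]
contact_force: [0.1, -0.5, -0.5]
width: 0.0466
```

```bash
python3 - <<'E'
from arc import *
print(get_state()["joints"].round(1),get_state()["qd"].round(1))
E
```

```text
[-73.7  13.   69.5 102.2 -12.8  73.5  -4.8] [-21.3   2.1  -0.1  -1.3  -2.1   0.6 -20.9]
```

{"op": "apply_moves", "data": {"plan": [{"jaw": 0.5, "tx": 0.95, "ty": -0.2, "tz": 0, "wx": 0, "wy": 0, "wz": 0.25}, {"jaw": 0.5, "tx": 0.95, "ty": -0.2, "tz": 0, "wx": 0, "wy": 0, "wz": 0.25}, {"jaw": 0.5, "tx": 0.95, "ty": -0.2, "tz": 0, "wx": 0, "wy": 0, "wz": 0.25}, {"jaw": 0.5, "tx": 0.95, "ty": -0.2, "tz": 0.2, "wx": 0, "wy": 0, "wz": 0.25}, {"jaw": 0.5, "tx": 0.55, "ty": -0.3, "tz": 0.75, "wx": 0, "wy": 0, "wz": 0.25}, {"jaw": 0.5, "tx": 0.55, "ty": -0.3, "tz": 0.75, "wx": 0, "wy": 0, "wz": 0}]}}

```text
clock: 12.22
tool_pos: [0.4756, 0.2395, 0.412]
orientation: [[0.175, 0.985, 0.001], [0.985, -0.175, 0.001], [0.001, 0.001, -1.0]]
contact_force: [-0.6, 0.5, 0.0]
width: 0.0464
```

```bash
python3 - <<'E'
from arc import *
print(get_state()["joints"].round(1),get_state()["qd"].round(1))
plan([([.4217,.386,.20],-10.2)],J=.5)
E
```

```text
[-82.2  18.9  68.4 104.  -18.8  69.8 -18.3] [ -5.4  13.8  -9.7  20.4 -15.  -25.2  -2.5]
start [0.4756 0.2395 0.412 ] -10.06 t 12.22
3 x (0.5, 0.49, -0.29, 0.77, 0)
1 x (0.5, 0.49, -0.28, 0.77, 0)
1 x (0.5, 0.49, -0.29, 0.77, 0)
1 x (0.5, 0.49, -0.28, 0.77, 0)
1 x (0.5, 0.49, -0.29, 0.77, 0.01)
1 x (0.5, 0.49, -0.28, 0.77, 0)
1 x (0.5, 0.49, -0.29, 0.77, 0.01)
1 x (0.5, 0.49, -0.28, 0.77, 0)
1 x (0.5, 0.49, -0.29, 0.78, 0.01)
# -> [0.4216 0.386  0.2   ] -10.21 rows 11
```

{"op": "apply_moves", "data": {"plan": [{"jaw": 0.5, "tx": 0.5, "ty": -0.28, "tz": 0.77, "wx": 0, "wy": 0, "wz": 0}, {"jaw": 0.5, "tx": 0.5, "ty": -0.28, "tz": 0.77, "wx": 0, "wy": 0, "wz": 0}, {"jaw": 0.5, "tx": 0.5, "ty": -0.28, "tz": 0.77, "wx": 0, "wy": 0, "wz": 0}, {"jaw": 0.5, "tx": 0.5, "ty": -0.28, "tz": 0.77, "wx": 0, "wy": 0, "wz": 0}, {"jaw": 0.5, "tx": 0.5, "ty": -0.28, "tz": 0.77, "wx": 0, "wy": 0, "wz": 0}, {"jaw": 0.5, "tx": 0.5, "ty": -0.28, "tz": 0.77, "wx": 0, "wy": 0, "wz": 0}, {"jaw": 0.5, "tx": 0.5, "ty": -0.28, "tz": 0.77, "wx": 0, "wy": 0, "wz": 0}, {"jaw": 0.5, "tx": 0.5, "ty": -0.28, "tz": 0.77, "wx": 0, "wy": 0, "wz": 0}, {"jaw": 0.5, "tx": 0.5, "ty": -0.28, "tz": 0.77, "wx": 0, "wy": 0, "wz": 0}, {"jaw": 0.5, "tx": 0, "ty": 0, "tz": 0, "wx": 0, "wy": 0, "wz": 0}, {"jaw": 0.5, "tx": 0, "ty": 0, "tz": 0, "wx": 0, "wy": 0, "wz": 0}]}}

```text
clock: 13.13
tool_pos: [0.4331, 0.3604, 0.239]
orientation: [[0.174, 0.985, -0.001], [0.985, -0.174, -0.001], [-0.002, -0.001, -1.0]]
contact_force: [-0.5, -1.8, 0.2]
width: 0.0466
```

```bash
python3 - <<'E'
from arc import *
from h import *
print(get_state()["joints"].round(1),get_state()["qd"].round(1))
plan([([.4217,.386,.125],-10.2)],J=.5)
c=camera("wrist"); im=c["frame"][:,:,::-1].copy()
p,a,s=cur()
d=np.array([np.cos(np.radians(79.8)),np.sin(np.radians(79.8)),0])
g=np.array([.4217,.386,.077])
for q in [g+.031*d,g,g-.031*d,p]:
    u=proj(c,q)[0]; print(u); cv2.circle(im,tuple(int(x) for x in u),3,(255,0,255),-1)
cv2.imwrite("pics/w3.png",im)
for l in("tray_grip","hybrid_near_c","hybrid_side_c","iron_far_c"): print(l,[(d["xyz"],d["confidence"]) for d in place_of(l,c)])
E
```

```text
[-82.8  31.7  57.3 113.9 -33.7  52.9 -17.9] [ 0.2 -1.7  2.6 -1.   0.6  0.2 -0.6]
start [0.4331 0.3604 0.239 ] -10.03 t 13.13
1 x (0.5, 0.19, -0.13, 0.91, 0.01)
1 x (0.5, 0.18, -0.12, 0.91, 0.01)
1 x (0.5, 0.19, -0.13, 0.91, 0)
1 x (0.5, 0.18, -0.12, 0.91, 0.01)
1 x (0.5, 0.19, -0.13, 0.92, 0)
# -> [0.4216 0.386  0.125 ] -10.18 rows 5
[300.7664941  155.40530532]
[301.11892941 192.69690439]
[301.4808342  228.35460732]
[321.26615481 297.57472979]
tray_grip [([0.4227, 0.3897, 0.0685], 0.74)]
hybrid_near_c [([0.3264, 0.4138, 0.0386], 0.95)]
hybrid_side_c [([0.4645, 0.5199, 0.0379], 0.94)]
iron_far_c [([0.5171, 0.3612, 0.0443], 0.79)]
```

View pics/w3.png

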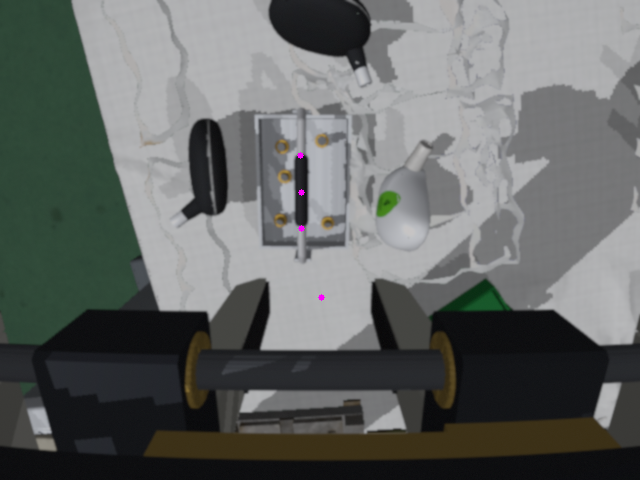

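{"op": "apply_moves", "data": {"plan": [{"jaw": 0.5, "tx": 0.2, "ty": -0.13, "tz": 0.9, "wx": 0, "wy": 0, "wz": 0}, {"jaw": 0.5, "tx": 0.2, "ty": -0.13, "tz": 0.9, "wx": 0, "wy": 0, "wz": 0}, {"jaw": 0.5, "tx": 0.2, "ty": -0.13, "tz": 0.9, "wx": 0, "wy": 0, "wz": 0}, {"jaw": 0.5, "tx": 0.2, "ty": -0.13, "tz": 0.9, "wx": 0, "wy": 0, "wz": 0}, {"jaw": 0.5, "tx": 0.18, "ty": -0.13, "tz": 0.9, "wx": 0, "wy": 0, "wz": 0}, {"jaw": 0.5, "tx": 0, "ty": 0, "tz": 0, "wx": 0, "wy": 0, "wz": 0}, {"jaw": 0.5, "tx": 0, "ty": 0, "tz": 0, "wx": 0, "wy": 0, "wz": 0}]}}

```text
clock: 13.97
tool_pos: [0.4215, 0.3883, 0.1269]
orientation: [[0.175, 0.985, -0.0], [0.985, -0.175, -0.001], [-0.001, -0.0, -1.0]]
contact_force: [0.8, 0.7, 0.8]
width: 0.0465
```

```bash
python3 - <<'E'
from arc import *
from h import *
print(get_state()["joints"].round(1))
plan([([.4217,.386,.050],-10.2)],J=.5)
c=camera("wrist"); im=c["frame"][:,:,::-1].copy()
p,a,s=cur()
d=np.array([np.cos(np.radians(79.8)),np.sin(np.radians(79.8)),0])
g=np.array([.4217,.386,.077])
for q in [g+.031*d,g,g-.031*d]:
    u=proj(c,q)[0]; print(u); cv2.circle(im,tuple(int(x) for x in u),3,(255,0,255),-1)
cv2.imwrite("pics/w4.png",im)
E
```

```text
[-78.4  39.5  47.5 118.3 -44.5  41.9 -12.1]
start [0.4215 0.3883 0.1269] -10.08 t 13.97
1 x (0.5, -0.02, 0.01, 0.77, 0.01)
1 x (0.5, -0.02, 0.0, 0.77, 0)
1 x (0.5, -0.03, 0.01, 0.77, 0.01)
1 x (0.5, -0.02, 0.0, 0.77, 0)
# -> [0.4216 0.386  0.0499] -10.18 rows 4
[320.58330077 213.00977806]
[320.48796595 265.22261068]
[320.39816787 313.60001633]
```

View pics/w4.png

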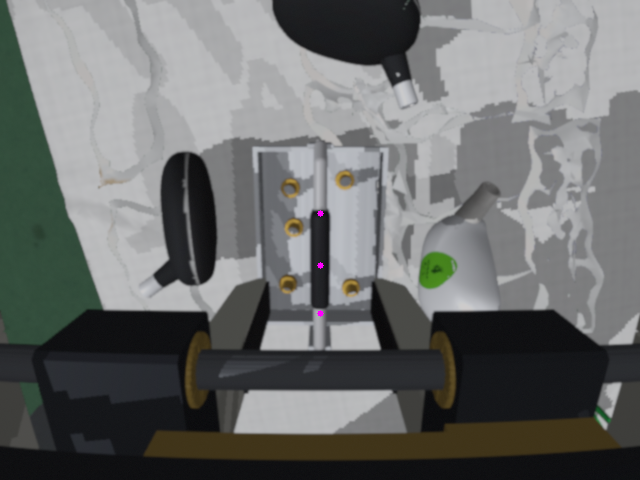

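{"op": "apply_moves", "data": {"plan": [{"jaw": 0.5, "tx": 0, "ty": 0, "tz": 0.8, "wx": 0, "wy": 0, "wz": 0}, {"jaw": 0.5, "tx": 0, "ty": 0, "tz": 0.8, "wx": 0, "wy": 0, "wz": 0}, {"jaw": 0.5, "tx": 0, "ty": 0, "tz": 0.8, "wx": 0, "wy": 0, "wz": 0}, {"jaw": 0.5, "tx": 0, "ty": 0, "tz": 0.65, "wx": 0, "wy": 0, "wz": 0}, {"jaw": 0.5, "tx": 0, "ty": 0, "tz": 0, "wx": 0, "wy": 0, "wz": 0}, {"jaw": 0.5, "tx": 0, "ty": 0, "tz": 0, "wx": 0, "wy": 0, "wz": 0}], "force": 25}}

```text
clock: 14.52
tool_pos: [0.4223, 0.3887, 0.0517]
orientation: [[0.175, 0.984, 0.001], [0.984, -0.175, 0.001], [0.001, 0.001, -1.0]]
contact_force: [-0.7, 0.1, 0.1]
width: 0.0463
```

```bash
python3 - <<'E'
from arc import *
from h import *
print(get_state()["joints"].round(1),get_state()["contact_force"])
c=camera("side");q=proj(c,[.4217,.387,.07])[0].astype(int);print(q)
im=c["frame"][q[1]-60:q[1]+60,q[0]-80:q[0]+80,::-1]
cv2.imwrite("pics/s2.png",cv2.resize(im,None,fx=5,fy=5,interpolation=cv2.INTER_CUBIC))
E
```

```text
[-73.3  44.4  39.5 120.5 -52.6  34.   -5.6] [-0.65038448  0.11974467  0.12108849]
[358 340]
```

View pics/s2.png

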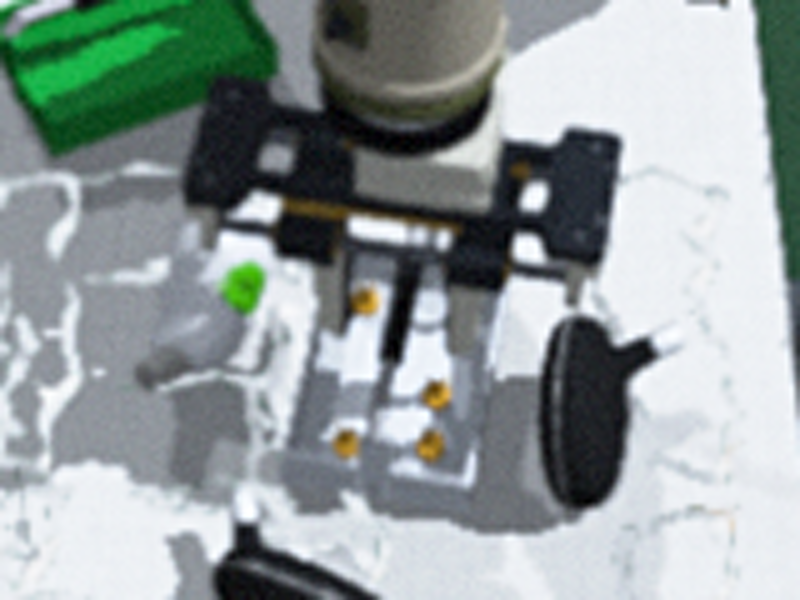

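{"op": "apply_moves", "data": {"plan": [{"jaw": 0.1, "tx": 0, "ty": 0, "tz": 0, "wx": 0, "wy": 0, "wz": 0}, {"jaw": 0, "tx": 0, "ty": 0, "tz": 0, "wx": 0, "wy": 0, "wz": 0}, {"jaw": 0, "tx": 0, "ty": 0, "tz": 0, "wx": 0, "wy": 0, "wz": 0}, {"jaw": 0, "tx": 0, "ty": 0, "tz": 0, "wx": 0, "wy": 0, "wz": 0}, {"jaw": 0, "tx": 0, "ty": 0, "tz": 0, "wx": 0, "wy": 0, "wz": 0}, {"jaw": 0, "tx": 0, "ty": 0, "tz": 0, "wx": 0, "wy": 0, "wz": 0}], "force": 35}}

```text
clock: 15.07
tool_pos: [0.4214, 0.389, 0.0505]
orientation: [[0.175, 0.985, 0.0], [0.985, -0.175, 0.0], [0.0, 0.0, -1.0]]
contact_force: [0.2, 0.1, -3.4]
width: 0.0118
```

{"op": "apply_moves", "data": {"plan": [{"jaw": 0, "tx": 0, "ty": 0, "tz": -0.1, "wx": 0, "wy": 0, "wz": 0}, {"jaw": 0, "tx": 0, "ty": 0, "tz": -0.2, "wx": 0, "wy": 0, "wz": 0}, {"jaw": 0, "tx": 0, "ty": 0, "tz": -0.3, "wx": 0, "wy": 0, "wz": 0}, {"jaw": 0, "tx": 0, "ty": 0, "tz": -0.4, "wx": 0, "wy": 0, "wz": 0}, {"jaw": 0, "tx": 0, "ty": 0, "tz": -0.5, "wx": 0, "wy": 0, "wz": 0}, {"jaw": 0, "tx": 0, "ty": 0, "tz": -0.5, "wx": 0, "wy": 0, "wz": 0}, {"jaw": 0, "tx": 0, "ty": 0, "tz": -0.4, "wx": 0, "wy": 0, "wz": 0}, {"jaw": 0, "tx": 0, "ty": 0, "tz": -0.3, "wx": 0, "wy": 0, "wz": 0}, {"jaw": 0, "tx": 0, "ty": 0, "tz": -0.2, "wx": 0, "wy": 0, "wz": 0}, {"jaw": 0, "tx": 0, "ty": 0, "tz": -0.1, "wx": 0, "wy": 0, "wz": 0}, {"jaw": 0, "tx": 0, "ty": 0, "tz": 0, "wx": 0, "wy": 0, "wz": 0}]}}

```text
clock: 15.98
tool_pos: [0.4213, 0.3891, 0.1259]
orientation: [[0.174, 0.985, 0.0], [0.985, -0.174, 0.001], [0.001, 0.0, -1.0]]
contact_force: [-0.1, -0.2, -4.4]
width: 0.0119
```

```bash
python3 - <<'E'
from arc import *
from h import *
s=get_state();print(s["joints"].round(1),s["contact_force"],s["wrist_torque"],s["width"])
c=camera("side");q=proj(c,[.4217,.387,.15])[0].astype(int);print(q)
im=c["frame"][q[1]-60:q[1]+60,q[0]-80:q[0]+80,::-1]
a=cv2.resize(im,None,fx=3,fy=3,interpolation=cv2.INTER_CUBIC)
c=camera("wrist"); b=cv2.resize(c["frame"][:,:,::-1],(480,360))
cv2.imwrite("pics/s3.png",cv2.resize(np.hstack([a,b]),(800,300)))
E
```

```text
[-78.4  39.5  47.4 118.4 -44.7  41.8 -12. ] [-0.10780993 -0.23716857 -4.3761055 ] [-0.05164668  0.05087201  0.07292601] 0.011882215535540948
[359 318]
```

View pics/s3.png

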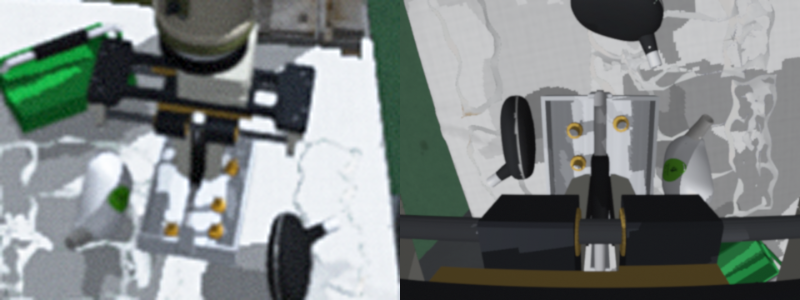

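{"op": "apply_moves", "data": {"plan": [{"jaw": 0, "tx": 0, "ty": 0, "tz": -0.2, "wx": 0, "wy": 0, "wz": 0}, {"jaw": 0, "tx": 0, "ty": 0, "tz": -0.4, "wx": 0, "wy": 0, "wz": 0}, {"jaw": 0, "tx": 0, "ty": 0, "tz": -0.6, "wx": 0, "wy": 0, "wz": 0}, {"jaw": 0, "tx": 0, "ty": 0, "tz": -0.8, "wx": 0, "wy": 0, "wz": 0}, {"jaw": 0, "tx": 0, "ty": 0, "tz": -0.8, "wx": 0, "wy": 0, "wz": 0}, {"jaw": 0, "tx": 0, "ty": 0, "tz": -0.8, "wx": 0, "wy": 0, "wz": 0}, {"jaw": 0, "tx": 0, "ty": 0, "tz": -0.8, "wx": 0, "wy": 0, "wz": 0}, {"jaw": 0, "tx": 0, "ty": 0, "tz": -0.8, "wx": 0, "wy": 0, "wz": 0}, {"jaw": 0, "tx": 0, "ty": 0, "tz": -0.8, "wx": 0, "wy": 0, "wz": 0}, {"jaw": 0, "tx": 0, "ty": 0, "tz": -0.8, "wx": 0, "wy": 0, "wz": 0}, {"jaw": 0, "tx": 0, "ty": 0, "tz": -0.8, "wx": 0, "wy": 0, "wz": 0}, {"jaw": 0, "tx": 0, "ty": 0, "tz": -0.8, "wx": 0, "wy": 0, "wz": 0}, {"jaw": 0, "tx": 0, "ty": 0, "tz": -0.8, "wx": 0, "wy": 0, "wz": 0}, {"jaw": 0, "tx": 0, "ty": 0, "tz": -0.8, "wx": 0, "wy": 0, "wz": 0}, {"jaw": 0, "tx": 0, "ty": 0, "tz": -0.8, "wx": 0, "wy": 0, "wz": 0}, {"jaw": 0, "tx": 0, "ty": 0, "tz": -0.8, "wx": 0, "wy": 0, "wz": 0}, {"jaw": 0, "tx": 0, "ty": 0, "tz": -0.6, "wx": 0, "wy": 0, "wz": 0}, {"jaw": 0, "tx": 0, "ty": 0, "tz": -0.4, "wx": 0, "wy": 0, "wz": 0}, {"jaw": 0, "tx": 0, "ty": 0, "tz": -0.2, "wx": 0, "wy": 0, "wz": 0}, {"jaw": 0, "tx": 0, "ty": 0, "tz": 0, "wx": 0, "wy": 0, "wz": 0}]}}

```text
clock: 17.75
tool_pos: [0.4216, 0.3886, 0.4462]
orientation: [[0.175, 0.985, 0.0], [0.985, -0.175, 0.001], [0.001, 0.0, -1.0]]
contact_force: [0.6, -0.3, -4.0]
width: 0.0116
```

```bash
python3 - <<'E'
from arc import *
s=get_state();print(s["joints"].round(1),s["contact_force"],s["width"])
plan([([.50,.20,.455],-10,.02),([.51,-.02,.455],-6,.02),([.50,-.20,.455],0,.02)],J=0)
E
```

```text
[-94.   22.3  68.   96.  -21.3  76.1 -32.4] [ 0.57161418 -0.30205991 -3.95818107] 0.011570835855281209
start [0.4216 0.3886 0.4462] -10.09 t 17.75
1 x (0, -0.63, 0.4, -0.03, 0)
1 x (0, -0.62, 0.4, -0.03, 0)
1 x (0, -0.63, 0.4, -0.03, 0)
1 x (0, -0.62, 0.4, -0.03, 0)
1 x (0, -0.63, 0.4, -0.03, 0)
1 x (0, -0.62, 0.4, -0.03, 0)
1 x (0, -0.63, 0.4, -0.03, 0)
1 x (0, -0.62, 0.4, -0.04, 0)
1 x (0, -0.63, 0.4, -0.03, -0.01)
1 x (0, -0.62, 0.4, -0.04, 0)
1 x (0, -0.63, 0.41, -0.03, -0.01)
# -> [0.5    0.2    0.4549] -9.99 rows 11
2 x (0, -0.72, 0.16, 0.0, -0.07)
2 x (0, -0.72, 0.15, 0.0, -0.07)
1 x (0, -0.72, 0.14, 0.0, -0.06)
1 x (0, -0.72, 0.14, 0.0, -0.07)
1 x (0, -0.72, 0.13, 0.0, -0.06)
1 x (0, -0.72, 0.13, 0.0, -0.07)
1 x (0, -0.72, 0.13, 0.0, -0.06)
1 x (0, -0.72, 0.12, 0.0, -0.07)
1 x (0, -0.73, 0.12, 0.0, -0.06)
1 x (0, -0.72, 0.11, 0.0, -0.07)
# -> [ 0.51   -0.0199  0.4549] -5.99 rows 23
1 x (0, -0.72, 0.04, 0.0, -0.12)
1 x (0, -0.72, 0.03, 0.0, -0.12)
1 x (0, -0.72, 0.02, 0.0, -0.12)
1 x (0, -0.72, 0.01, 0.0, -0.12)
2 x (0, -0.72, 0.0, 0.0, -0.12)
1 x (0, -0.72, -0.01, 0.0, -0.12)
1 x (0, -0.72, -0.02, 0.0, -0.12)
1 x (0, -0.73, -0.03, 0.0, -0.12)
1 x (0, -0.72, -0.03, 0.0, -0.12)
# -> [ 0.4999 -0.2     0.4549] 0.01 rows 33
```

{"op": "apply_moves", "data": {"plan": [{"jaw": 0, "tx": -0.2, "ty": 0.13, "tz": -0.05, "wx": 0, "wy": 0, "wz": 0}, {"jaw": 0, "tx": -0.4, "ty": 0.26, "tz": -0.05, "wx": 0, "wy": 0, "wz": 0}, {"jaw": 0, "tx": -0.62, "ty": 0.4, "tz": -0.05, "wx": 0, "wy": 0, "wz": 0}, {"jaw": 0, "tx": -0.62, "ty": 0.4, "tz": -0.05, "wx": 0, "wy": 0, "wz": 0}, {"jaw": 0, "tx": -0.62, "ty": 0.4, "tz": -0.05, "wx": 0, "wy": 0, "wz": 0}, {"jaw": 0, "tx": -0.62, "ty": 0.4, "tz": -0.05, "wx": 0, "wy": 0, "wz": 0}, {"jaw": 0, "tx": -0.62, "ty": 0.4, "tz": -0.05, "wx": 0, "wy": 0, "wz": 0}, {"jaw": 0, "tx": -0.62, "ty": 0.4, "tz": -0.05, "wx": 0, "wy": 0, "wz": 0}, {"jaw": 0, "tx": -0.62, "ty": 0.4, "tz": -0.05, "wx": 0, "wy": 0, "wz": 0}, {"jaw": 0, "tx": -0.62, "ty": 0.4, "tz": 0, "wx": 0, "wy": 0, "wz": 0}, {"jaw": 0, "tx": -0.65, "ty": 0.3, "tz": 0, "wx": 0, "wy": 0, "wz": 0}, {"jaw": 0, "tx": -0.7, "ty": 0.16, "tz": 0, "wx": 0, "wy": 0, "wz": 0}, {"jaw": 0, "tx": -0.72, "ty": 0.16, "tz": 0, "wx": 0, "wy": 0, "wz": 0}, {"jaw": 0, "tx": -0.72, "ty": 0.16, "tz": 0, "wx": 0, "wy": 0, "wz": 0}]}}

```text
clock: 18.92
tool_pos: [0.4923, 0.1618, 0.4566]
orientation: [[0.176, 0.984, -0.0], [0.984, -0.176, 0.0], [0.0, -0.0, -1.0]]
contact_force: [-0.3, 1.5, -4.3]
width: 0.0116
```

```bash
python3 - <<'E'
from arc import *
s=get_state();print(s["joints"].round(1),s["contact_force"],s["width"])
plan([([.51,-.02,.455],-9,.02),([.50,-.20,.455],0.8,.02)],J=0)
E
```

```text
[-77.3  14.4  69.  101.  -14.   74.2 -15.1] [-0.30519151  1.45885789 -4.28967336] 0.011601141724051718
start [0.4923 0.1618 0.4566] -10.12 t 18.92
2 x (0, -0.7, 0.2, 0.01, -0.02)
1 x (0, -0.7, 0.19, 0.01, -0.02)
1 x (0, -0.71, 0.19, 0.01, -0.02)
1 x (0, -0.71, 0.19, 0.0, -0.02)
1 x (0, -0.71, 0.19, 0.01, -0.02)
1 x (0, -0.7, 0.19, 0.0, -0.03)
1 x (0, -0.71, 0.19, 0.01, -0.02)
1 x (0, -0.7, 0.19, 0.0, -0.03)
1 x (0, -0.71, 0.19, 0.01, -0.02)
# -> [ 0.5101 -0.02    0.4549] -9.02 rows 10
1 x (0, -0.72, 0.07, 0.0, -0.2)
1 x (0, -0.72, 0.06, 0.0, -0.2)
1 x (0, -0.72, 0.05, 0.0, -0.2)
1 x (0, -0.72, 0.04, 0.0, -0.19)
1 x (0, -0.72, 0.02, 0.0, -0.2)
1 x (0, -0.72, 0.01, 0.0, -0.19)
1 x (0, -0.72, 0.0, 0.0, -0.2)
1 x (0, -0.72, -0.01, 0.0, -0.19)
1 x (0, -0.72, -0.03, 0.0, -0.2)
1 x (0, -0.72, -0.04, 0.0, -0.19)
# -> [ 0.4999 -0.2     0.4549] 0.78 rows 20
```

{"op": "apply_moves", "data": {"plan": [{"jaw": 0, "tx": -0.72, "ty": 0.2, "tz": 0, "wx": 0, "wy": 0, "wz": 0}, {"jaw": 0, "tx": -0.72, "ty": 0.2, "tz": 0, "wx": 0, "wy": 0, "wz": 0}, {"jaw": 0, "tx": -0.72, "ty": 0.2, "tz": 0, "wx": 0, "wy": 0, "wz": 0}, {"jaw": 0, "tx": -0.72, "ty": 0.2, "tz": 0, "wx": 0, "wy": 0, "wz": 0}, {"jaw": 0, "tx": -0.72, "ty": 0.2, "tz": 0, "wx": 0, "wy": 0, "wz": 0}, {"jaw": 0, "tx": -0.72, "ty": 0.2, "tz": 0, "wx": 0, "wy": 0, "wz": 0}, {"jaw": 0, "tx": -0.72, "ty": 0.15, "tz": 0, "wx": 0, "wy": 0, "wz": -0.05}, {"jaw": 0, "tx": -0.72, "ty": 0.15, "tz": 0, "wx": 0, "wy": 0, "wz": -0.1}, {"jaw": 0, "tx": -0.72, "ty": 0.1, "tz": 0, "wx": 0, "wy": 0, "wz": -0.15}, {"jaw": 0, "tx": -0.72, "ty": 0.07, "tz": 0, "wx": 0, "wy": 0, "wz": -0.2}, {"jaw": 0, "tx": -0.72, "ty": 0.06, "tz": 0, "wx": 0, "wy": 0, "wz": -0.2}, {"jaw": 0, "tx": -0.72, "ty": 0.05, "tz": 0, "wx": 0, "wy": 0, "wz": -0.2}]}}

```text
clock: 19.92
tool_pos: [0.5005, -0.0582, 0.4567]
orientation: [[0.096, 0.995, 0.0], [0.995, -0.096, 0.0], [0.001, 0.0, -1.0]]
contact_force: [-0.4, -0.5, -4.3]
width: 0.0119
```

```bash
python3 - <<'E'
from arc import *
s=get_state();print(s["joints"].round(1),s["contact_force"],s["width"])
plan([([.49,-.20,.455],0.8,.018),([.446,-.35,.36],.8,.018)],J=0)
E
```

```text
[-54.2  11.6  67.8 102.5 -11.2  73.4  11. ] [-0.42232397 -0.52860809 -4.27975227] 0.011876515347406708
start [ 0.5005 -0.0582  0.4567] -5.51 t 19.92
1 x (0, -0.71, 0.02, 0.01, -0.16)
1 x (0, -0.71, 0.01, 0.01, -0.16)
2 x (0, -0.71, -0.01, 0.01, -0.16)
1 x (0, -0.71, -0.03, 0.01, -0.16)
1 x (0, -0.71, -0.03, 0.01, -0.15)
1 x (0, -0.71, -0.05, 0.0, -0.16)
1 x (0, -0.71, -0.05, 0.01, -0.15)
# -> [ 0.49  -0.2    0.455] 0.79 rows 8
1 x (0, -0.54, -0.17, 0.35, 0)
1 x (0, -0.54, -0.17, 0.34, 0)
1 x (0, -0.54, -0.17, 0.35, 0)
1 x (0, -0.54, -0.17, 0.34, 0)
1 x (0, -0.55, -0.17, 0.35, 0)
1 x (0, -0.54, -0.17, 0.34, 0)
1 x (0, -0.55, -0.16, 0.35, 0)
1 x (0, -0.54, -0.17, 0.34, 0)
1 x (0, -0.55, -0.16, 0.35, 0)
1 x (0, -0.54, -0.17, 0.34, 0)
1 x (0, -0.55, -0.16, 0.35, 0)
# -> [ 0.4461 -0.3501  0.36  ] 0.79 rows 19
```

{"op": "apply_moves", "data": {"plan": [{"jaw": 0, "tx": -0.72, "ty": 0.02, "tz": 0, "wx": 0, "wy": 0, "wz": -0.15}, {"jaw": 0, "tx": -0.72, "ty": 0, "tz": 0, "wx": 0, "wy": 0, "wz": -0.15}, {"jaw": 0, "tx": -0.72, "ty": -0.02, "tz": 0, "wx": 0, "wy": 0, "wz": -0.15}, {"jaw": 0, "tx": -0.72, "ty": -0.03, "tz": 0, "wx": 0, "wy": 0, "wz": -0.15}, {"jaw": 0, "tx": -0.72, "ty": -0.04, "tz": 0, "wx": 0, "wy": 0, "wz": -0.15}, {"jaw": 0, "tx": -0.72, "ty": -0.05, "tz": 0, "wx": 0, "wy": 0, "wz": -0.15}, {"jaw": 0, "tx": -0.68, "ty": -0.1, "tz": 0.1, "wx": 0, "wy": 0, "wz": -0.15}, {"jaw": 0, "tx": -0.62, "ty": -0.17, "tz": 0.25, "wx": 0, "wy": 0, "wz": 0}, {"jaw": 0, "tx": -0.55, "ty": -0.17, "tz": 0.35, "wx": 0, "wy": 0, "wz": 0}, {"jaw": 0, "tx": -0.55, "ty": -0.17, "tz": 0.4, "wx": 0, "wy": 0, "wz": 0}, {"jaw": 0, "tx": -0.55, "ty": -0.17, "tz": 0.4, "wx": 0, "wy": 0, "wz": 0}, {"jaw": 0, "tx": -0.55, "ty": -0.17, "tz": 0.4, "wx": 0, "wy": 0, "wz": 0}, {"jaw": 0, "tx": -0.5, "ty": -0.17, "tz": 0.4, "wx": 0, "wy": 0, "wz": 0}, {"jaw": 0, "tx": -0.45, "ty": -0.17, "tz": 0.4, "wx": 0, "wy": 0, "wz": 0}]}}

```text
clock: 21.08
tool_pos: [0.4571, -0.2765, 0.3888]
orientation: [[0.006, 1.0, 0.0], [1.0, -0.006, -0.0], [-0.0, 0.0, -1.0]]
contact_force: [0.1, -0.8, -3.5]
width: 0.0118
```

```bash
python3 - <<'E'
from arc import *
s=get_state();print(s["joints"].round(1),s["contact_force"],s["width"])
plan([([.446,-.3505,.25],.8,.018)],J=0)
E
```

```text
[-20.4  18.3  62.1 105.8 -17.6  66.4  47.3] [ 0.14429018 -0.84969805 -3.51941212] 0.011809772824689266
start [ 0.4571 -0.2765  0.3888] -0.32 t 21.08
1 x (0, -0.33, -0.05, 0.62, -0.02)
1 x (0, -0.33, -0.05, 0.62, -0.03)
1 x (0, -0.33, -0.05, 0.62, -0.02)
1 x (0, -0.33, -0.05, 0.62, -0.03)
1 x (0, -0.33, -0.05, 0.61, -0.02)
1 x (0, -0.33, -0.05, 0.62, -0.03)
1 x (0, -0.33, -0.05, 0.61, -0.02)
1 x (0, -0.32, -0.05, 0.62, -0.03)
1 x (0, -0.33, -0.05, 0.61, -0.02)
# -> [ 0.446  -0.3505  0.2501] 0.78 rows 9
```

{"op": "apply_moves", "data": {"plan": [{"jaw": 0, "tx": -0.35, "ty": -0.05, "tz": 0.5, "wx": 0, "wy": 0, "wz": -0.05}, {"jaw": 0, "tx": -0.33, "ty": -0.05, "tz": 0.6, "wx": 0, "wy": 0, "wz": -0.05}, {"jaw": 0, "tx": -0.33, "ty": -0.05, "tz": 0.6, "wx": 0, "wy": 0, "wz": -0.05}, {"jaw": 0, "tx": -0.33, "ty": -0.05, "tz": 0.6, "wx": 0, "wy": 0, "wz": -0.05}, {"jaw": 0, "tx": -0.33, "ty": -0.05, "tz": 0.6, "wx": 0, "wy": 0, "wz": 0}, {"jaw": 0, "tx": -0.33, "ty": -0.05, "tz": 0.6, "wx": 0, "wy": 0, "wz": 0}, {"jaw": 0, "tx": -0.25, "ty": 0, "tz": 0.6, "wx": 0, "wy": 0, "wz": 0}, {"jaw": 0, "tx": -0.12, "ty": 0, "tz": 0.5, "wx": 0, "wy": 0, "wz": 0}, {"jaw": 0, "tx": 0, "ty": 0, "tz": 0.3, "wx": 0, "wy": 0, "wz": 0}, {"jaw": 0, "tx": 0, "ty": 0, "tz": 0.1, "wx": 0, "wy": 0, "wz": 0}, {"jaw": 0, "tx": 0, "ty": 0, "tz": 0, "wx": 0, "wy": 0, "wz": 0}, {"jaw": 0, "tx": 0, "ty": 0, "tz": 0, "wx": 0, "wy": 0, "wz": 0}]}}

```text
clock: 22.08
tool_pos: [0.4512, -0.3343, 0.2646]
orientation: [[-0.012, 1.0, 0.001], [1.0, 0.012, -0.0], [-0.0, 0.001, -1.0]]
contact_force: [0.6, 0.4, -3.0]
width: 0.0114
```

```bash
python3 - <<'E'
from arc import *
from h import *
s=get_state();print(s["joints"].round(1),s["contact_force"],s["width"])
plan([([.446,-.3505,.10],.8,.018)],J=0)
c=camera("wrist"); im=c["frame"][:,:,::-1].copy(); W=cloud(c)
a=np.radians(.8); ex=np.array([np.cos(a),np.sin(a)]);ey=np.array([-ex[1],ex[0]]); n0=np.array([.446,-.3505])
for sx in(1,-1):
  for sy in(1,-1):
    u=proj(c,[*(n0+sx*.049*ex+sy*.069*ey),.026])[0]; cv2.circle(im,tuple(int(x) for x in u),3,(255,0,255),-1)
cv2.imwrite("pics/w5.png",im); np.savez("w5.npz",W=W,F=c["frame"])
for l in("tray_grip","nest","tray_floor"): print(l,[(d["xyz"],d["confidence"]) for d in place_of(l,c)])
c=camera("top");W=cloud(c);np.savez("top2.npz",W=W,F=c["frame"])
im=c["frame"][170:320,340:560,::-1];cv2.imwrite("pics/t3.png",cv2.resize(im,None,fx=3.5,fy=3.5,interpolation=cv2.INTER_CUBIC))
E
```

```text
[ -5.2  27.6  53.3 112.4 -27.5  53.5  62.6] [ 0.57957457  0.36599393 -3.04851064] 0.01138167903117361
start [ 0.4512 -0.3343  0.2646] 0.71 t 22.08
1 x (0, -0.06, -0.02, 0.66, 0)
1 x (0, -0.07, -0.02, 0.66, 0)
1 x (0, -0.06, -0.02, 0.66, 0)
1 x (0, -0.07, -0.02, 0.66, 0)
1 x (0, -0.06, -0.02, 0.66, 0)
1 x (0, -0.07, -0.02, 0.66, 0)
1 x (0, -0.06, -0.02, 0.66, 0)
1 x (0, -0.07, -0.03, 0.66, -0.01)
1 x (0, -0.06, -0.02, 0.65, 0)
1 x (0, -0.07, -0.03, 0.66, -0.01)
# -> [ 0.4459 -0.3506  0.0999] 0.81 rows 10
tray_grip [([0.4512, -0.3361, 0.2812], 0.93)]
nest []
tray_floor []
```

View pics/w5.png

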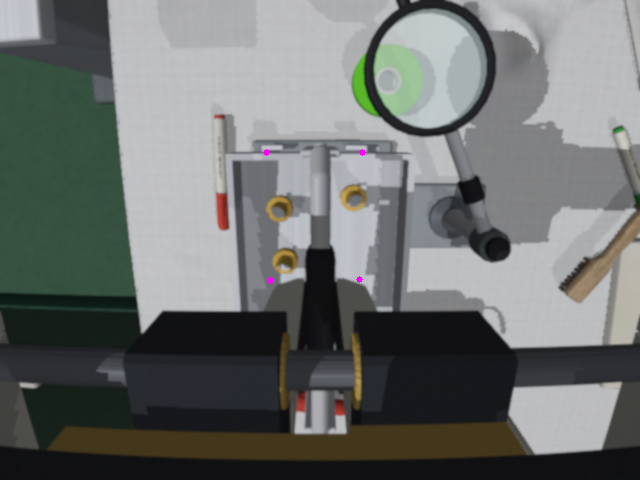

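View pics/t3.png

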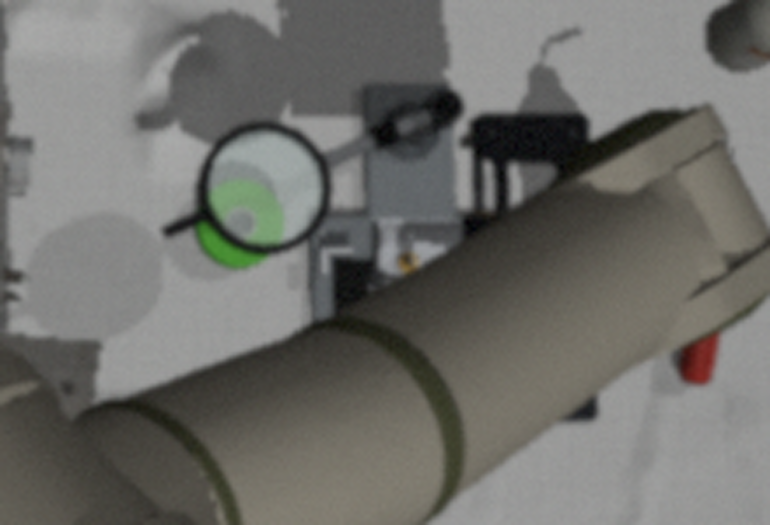

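```bash
python3 - <<'E'
from h import *
d=np.load("w5.npz");W=d["W"];F=d["F"]
tcp=np.array([.4512,-.3343,.2646])
cv2.imwrite("pics/w5z.png",cv2.resize(F[120:320,200:430,::-1],None,fx=3.4,fy=3,interpolation=cv2.INTER_CUBIC))
# tray rim: z around tcp-.05+.030
zr=tcp[2]-.05+.030
m=(abs(W[...,2]-zr)<.006)&(abs(W[...,0]-.45)<.07)&(abs(W[...,1]+.33)<.09)
q=W[m]; print(len(q), np.percentile(q,[1,5,50,95,99],axis=0).round(4))
l=q-tcp
e=l[(l[:,1]>.045)]; print("end wall y off", np.percentile(e[:,1],[5,50,95]).round(4), len(e), np.degrees(np.polyfit(e[:,0],e[:,1],1)[0]))
for s in(1,-1):
    e=l[(s*l[:,0]>.035)&(l[:,1]<.055)]; print("side",s,np.percentile(e[:,0],[5,50,95]).round(4),len(e),np.degrees(np.polyfit(e[:,1],e[:,0],1)[0]))
# strap/rod: z highest
m=(W[...,2]>tcp[2])&(W[...,2]<tcp[2]+.04)&(abs(W[...,0]-.45)<.02)&(abs(W[...,1]+.28)<.04); q=W[m]-tcp; print("rod",len(q),q[:,1].max() if len(q) else 0)
# stops
m=(W[...,2]>.019)&(W[...,2]<.034)&(abs(W[...,0]-.446)<.08)&(W[...,1]>-.30)&(W[...,1]<-.25)
q=W[m]; print("stops",len(q),np.percentile(q,[1,5,50,95,99],axis=0).round(4))
E
```

```text
3771 [[ 0.4061 -0.4013  0.2388]
 [ 0.4067 -0.3489  0.2398]
 [ 0.4455 -0.2948  0.2428]
 [ 0.4955 -0.2717  0.2441]
 [ 0.496  -0.2709  0.2482]]
end wall y off [0.0474 0.0607 0.063 ] 1669 0.2925300909283347
side 1 [0.0416 0.0429 0.0447] 1102 -0.5419027777255765
side -1 [-0.0449 -0.043  -0.0417] 1114 -0.6628853948087381
rod 3430 0.06789937352644837
stops 237 [[ 0.3917 -0.2803  0.0211]
 [ 0.3929 -0.2792  0.0229]
 [ 0.4131 -0.2762  0.0245]
 [ 0.4966 -0.2733  0.026 ]
 [ 0.4978 -0.2732  0.0265]]
```

View pics/w5z.png

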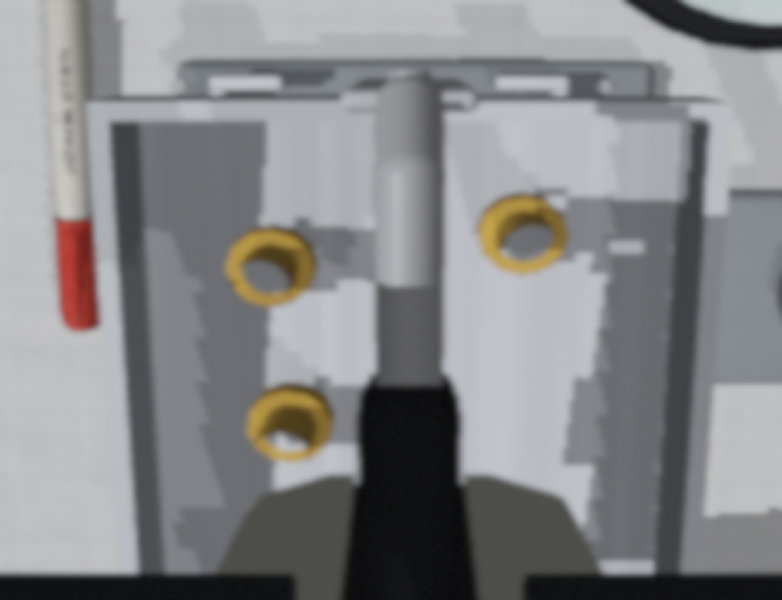

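```bash
python3 - <<'E'
from h import *
d=np.load("top1.npz");W=d["W"];F=d["F"]
im,hz=ortho(W,F,.36,.54,-.46,-.24,.002)
a=cv2.resize(im,None,fx=5,fy=5,interpolation=cv2.INTER_NEAREST)
cv2.imwrite("pics/n1.png",a)
# brightness profiles from picture: stops bright (aluminium) vs base
g=F.mean(2)
m=(W[...,2]>.017)&(W[...,2]<.034)&(abs(W[...,0]-.446)<.062)&(abs(W[...,1]+.351)<.085)&(g>130)
q=W[m]
print(len(q))
for sx in(1,-1):
  for sy in(1,-1):
    e=q[(np.sign(q[:,0]-.446)==sx)&(np.sign(q[:,1]+.351)==sy)]; print(sx,sy,len(e),e.min(0).round(4),e.max(0).round(4))
v,u=np.where(m)
s=F[225:300,425:500,::-1].copy(); s[v-225,u-425]=(0,0,255)
cv2.imwrite("pics/n2.png",np.hstack([cv2.resize(F[225:300,425:500,::-1],None,fx=5,fy=5,interpolation=cv2.INTER_NEAREST),cv2.resize(s,None,fx=5,fy=5,interpolation=cv2.INTER_NEAREST)]))
E
```

```text
42
1 1 17 [ 0.4796 -0.2935  0.0214] [ 0.4971 -0.2736  0.0332]
1 -1 3 [ 0.4844 -0.4282  0.0233] [ 0.4903 -0.4263  0.0297]
-1 1 9 [ 0.3935 -0.297   0.0226] [ 0.3962 -0.2759  0.0307]
-1 -1 13 [ 0.3946 -0.4266  0.0241] [ 0.4116 -0.406   0.0324]
```

View pics/n2.png

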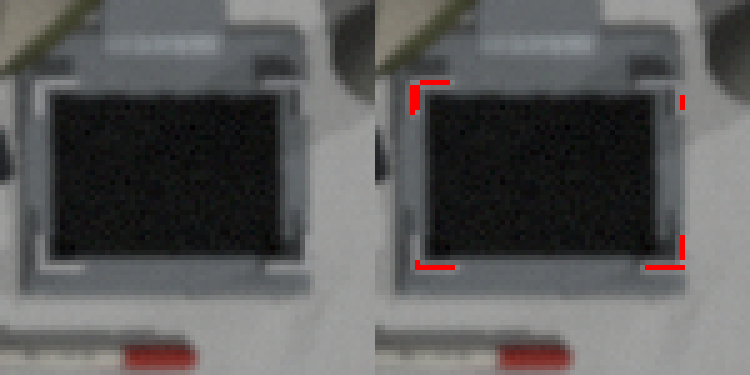

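{"op": "apply_moves", "data": {"plan": [{"jaw": 0, "tx": -0.1, "ty": -0.04, "tz": 0.3, "wx": 0, "wy": 0, "wz": 0}, {"jaw": 0, "tx": -0.1, "ty": -0.04, "tz": 0.6, "wx": 0, "wy": 0, "wz": 0}, {"jaw": 0, "tx": -0.1, "ty": -0.04, "tz": 0.8, "wx": 0, "wy": 0, "wz": 0}, {"jaw": 0, "tx": -0.1, "ty": -0.04, "tz": 0.8, "wx": 0, "wy": 0, "wz": 0}, {"jaw": 0, "tx": -0.1, "ty": -0.04, "tz": 0.8, "wx": 0, "wy": 0, "wz": 0}, {"jaw": 0, "tx": -0.08, "ty": -0.03, "tz": 0.8, "wx": 0, "wy": 0, "wz": 0}, {"jaw": 0, "tx": 0, "ty": 0, "tz": 0.8, "wx": 0, "wy": 0, "wz": 0}, {"jaw": 0, "tx": 0, "ty": 0, "tz": 0.7, "wx": 0, "wy": 0, "wz": 0}, {"jaw": 0, "tx": 0, "ty": 0, "tz": 0.5, "wx": 0, "wy": 0, "wz": 0}, {"jaw": 0, "tx": 0, "ty": 0, "tz": 0.3, "wx": 0, "wy": 0, "wz": 0}, {"jaw": 0, "tx": 0, "ty": 0, "tz": 0.2, "wx": 0, "wy": 0, "wz": 0}, {"jaw": 0, "tx": 0, "ty": 0, "tz": 0, "wx": 0, "wy": 0, "wz": 0}, {"jaw": 0, "tx": 0, "ty": 0, "tz": 0, "wx": 0, "wy": 0, "wz": 0}]}}

```text
clock: 23.42
tool_pos: [0.4456, -0.3492, 0.0995]
orientation: [[-0.012, 1.0, 0.0], [1.0, 0.012, -0.0], [-0.0, 0.0, -1.0]]
contact_force: [0.1, -0.3, -3.1]
width: 0.0117
```

```bash
python3 - <<'E'
from arc import *
from h import *
s=get_state();print(s["joints"].round(1),s["contact_force"],s["width"])
p,a,_=cur(); print(p.round(4),a)
plan([([.4455,-.3488,.075],.8,.018)],J=0)
c=camera("wrist");F=c["frame"]; W=cloud(c)
cv2.imwrite("pics/w6z.png",cv2.resize(F[100:320,180:460,::-1],None,fx=2.8,fy=2.7,interpolation=cv2.INTER_CUBIC))
zr=p[2]-.05+.03
m=(abs(W[...,2]-zr)<.006)&(abs(W[...,0]-.45)<.07)&(abs(W[...,1]+.33)<.09)
l=W[m]-p
e=l[(l[:,1]>.055)]; print("end wall", np.percentile(e[:,1],[5,50,95,99]).round(4))
m=(W[...,2]>.019)&(W[...,2]<.034)&(abs(W[...,0]-.446)<.08)&(W[...,1]>-.30)&(W[...,1]<-.25)
q=W[m]; print("stops",len(q),np.percentile(q,[1,5,50,95,99],axis=0).round(4))
E
```

```text
[  7.2  38.8  38.8 120.1 -42.4  35.6  76.5] [ 0.06940045 -0.29831665 -3.07440383] 0.011710512949194708
[ 0.4456 -0.3492  0.0995] 0.6776293925236933
start [ 0.4456 -0.3492  0.0995] 0.68 t 23.42
2 x (0, 0.01, 0.0, 0.49, -0.01)
# -> [ 0.4456 -0.3487  0.075 ] 0.78 rows 2
end wall [0.0569 0.0612 0.063  0.0659]
stops 962 [[ 0.3912 -0.2878  0.0198]
 [ 0.3923 -0.2861  0.0223]
 [ 0.4129 -0.2767  0.0244]
 [ 0.4974 -0.2733  0.0258]
 [ 0.4986 -0.2727  0.0262]]
```

View pics/w6z.png

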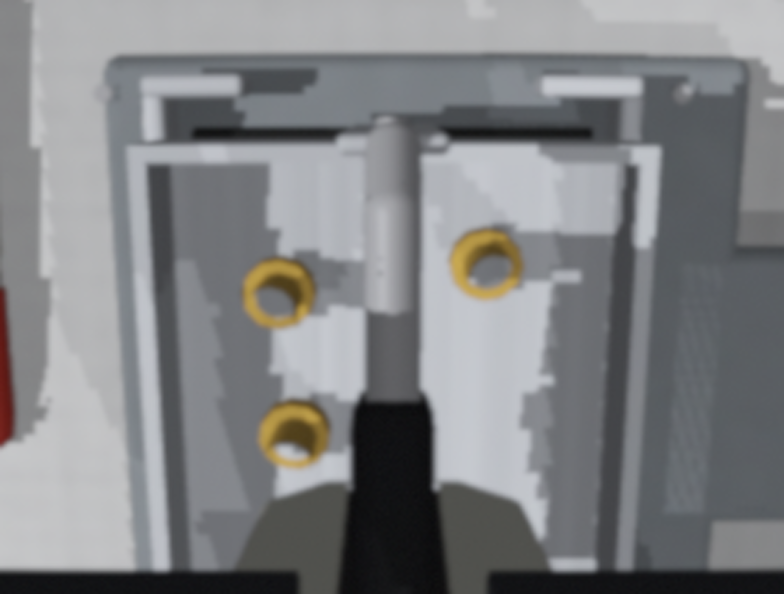

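```bash
python3 - <<'E'
from arc import *
from h import *
c=camera("wrist");F=c["frame"]; W=cloud(c); g=F.mean(2)
p,a,_=cur()
def ray(u,v,z):
    f=240/np.tan(np.radians(c["vfov"]/2)); K=np.array([[f,0,c["cx"]],[0,f,c["cy"]],[0,0,1.]])
    q=cv2.undistortPoints(np.array([[[u,v]]],float),K,np.array([c["k1"],0,0,0,0.])).ravel()
    E=c["extrinsics"]; d=E[:3,:3]@np.array([q[0],-q[1],-1]); o=E[:3,3]; t=(z-o[2])/d[2]; return o+t*d
for u in(245,252,380,395):
    print(u,[(v,int(g[v,u]),round(float(W[v,u,1]),4),round(float(W[v,u,2]),3)) for v in range(124,162,2)])
print(p)
for u,v,z in((250,128.5,.026),(250,136,.026),(395,128.5,.026),(395,136,.026),(250,153.7,.0795),(390,153.7,.0795)): print(u,v,ray(u,v,z).round(4))
E
```

```text
245 [(124, 118, -0.2717, 0.009), (126, 132, -0.2729, 0.009), (128, 164, -0.2743, 0.024), (130, 186, -0.2755, 0.026), (132, 185, -0.2766, 0.024), (134, 160, -0.2778, 0.025), (136, 96, -0.2791, 0.01), (138, 75, -0.2804, 0.007), (140, 74, -0.2816, 0.009), (142, 74, -0.2829, 0.009), (144, 75, -0.2841, 0.01), (146, 75, -0.2855, 0.008), (148, 75, -0.2867, 0.008), (150, 76, -0.2879, 0.01), (152, 93, -0.2865, 0.064), (154, 166, -0.2868, 0.079), (156, 180, -0.2878, 0.077), (158, 178, -0.2887, 0.077), (160, 151, -0.291, 0.057)]
252 [(124, 114, -0.2717, 0.009), (126, 109, -0.2729, 0.01), (128, 163, -0.2743, 0.024), (130, 186, -0.2755, 0.025), (132, 184, -0.2766, 0.026), (134, 158, -0.2778, 0.026), (136, 94, -0.2791, 0.008), (138, 75, -0.2804, 0.008), (140, 74, -0.2816, 0.009), (142, 74, -0.2829, 0.01), (144, 75, -0.2842, 0.008), (146, 65, -0.2854, 0.008), (148, 22, -0.2866, 0.011), (150, 31, -0.2879, 0.01), (152, 96, -0.2866, 0.063), (154, 180, -0.2868, 0.079), (156, 193, -0.2877, 0.078), (158, 188, -0.2885, 0.08), (160, 153, -0.291, 0.058)]
380 [(124, 119, -0.2708, 0.01), (126, 111, -0.272, 0.
[... 544 characters left out ...]
.2733, 0.025), (130, 197, -0.2745, 0.025), (132, 201, -0.2756, 0.023), (134, 183, -0.2768, 0.024), (136, 110, -0.2781, 0.009), (138, 74, -0.2793, 0.009), (140, 73, -0.2806, 0.007), (142, 73, -0.2818, 0.009), (144, 73, -0.2831, 0.009), (146, 73, -0.2844, 0.009), (148, 73, -0.2857, 0.008), (150, 74, -0.2869, 0.009), (152, 82, -0.2858, 0.061), (154, 119, -0.286, 0.079), (156, 135, -0.2869, 0.079), (158, 136, -0.2879, 0.078), (160, 157, -0.2888, 0.078)]
[ 0.44578771 -0.34926784  0.09991542]
250 128.5 [ 0.4035 -0.2746  0.026 ]
250 136 [ 0.4034 -0.279   0.026 ]
395 128.5 [ 0.4898 -0.2736  0.026 ]
395 136 [ 0.49  -0.278  0.026]
250 153.7 [ 0.4124 -0.2866  0.0795]
390 153.7 [ 0.478  -0.2858  0.0795]
```

```bash
python3 - <<'E'
from h import *
c=camera("top"); F=np.load("top1.npz")["F"]; g=F.mean(2)
def ray(u,v,z):
    f=240/np.tan(np.radians(c["vfov"]/2)); K=np.array([[f,0,c["cx"]],[0,f,c["cy"]],[0,0,1.]])
    q=cv2.undistortPoints(np.array([[[u,v]]],float),K,np.array([c["k1"],0,0,0,0.])).ravel()
    E=c["extrinsics"]; d=E[:3,:3]@np.array([q[0],-q[1],-1]); o=E[:3,3]; t=(z-o[2])/d[2]; return o+t*d
for v in(241,243,245,262,275,277): print(v,"L",[int(x) for x in g[v,426:442]],"R",[int(x) for x in g[v,476:490]])
for u in(433,435,437,440,474,480,484): print(u,"F",[int(x) for x in g[236:250,u]],"N",[int(x) for x in g[270:285,u]])
for u in (430,432,434,436,478,480,482,484,486): print(u,ray(u,260,.026)[:2].round(4),ray(u,260,.012)[:2].round(4))
for v in (240,242,244,274,276,278,280): print(v,ray(460,v,.026)[:2].round(4),ray(460,v,.012)[:2].round(4))
E
```

```text
241 L [128, 115, 81, 72, 78, 93, 124, 127, 132, 138, 133, 137, 135, 134, 123, 105] R [75, 91, 110, 114, 116, 115, 118, 113, 117, 122, 122, 130, 136, 138]
243 L [136, 123, 85, 72, 78, 103, 141, 132, 96, 76, 66, 71, 67, 70, 74, 77] R [60, 60, 64, 65, 74, 84, 87, 72, 82, 124, 133, 135, 138, 136]
245 L [139, 121, 87, 74, 83, 106, 140, 133, 91, 48, 23, 18, 23, 23, 24, 23] R [19, 19, 14, 23, 40, 69, 79, 67, 78, 122, 133, 136, 137, 138]
262 L [131, 132, 120, 88, 90, 99, 99, 97, 84, 56, 26, 17, 20, 22, 22, 20] R [19, 20, 23, 16, 36, 64, 91, 99, 102, 103, 118, 144, 154, 153]
275 L [136, 136, 118, 80, 68, 76, 112, 125, 85, 41, 25, 13, 16, 17, 26, 28] R [22, 20, 19, 16, 26, 35, 41, 49, 52, 89, 143, 145, 152, 154]
277 L [139, 134, 119, 82, 67, 75, 111, 131, 110, 98, 98, 97, 99, 103, 102, 102] R [76, 69, 87, 100, 103, 106, 106, 106, 103, 120, 148, 148, 151, 152]
433 F [54, 53, 57, 61, 91, 127, 134, 132, 131, 133, 132, 125, 108, 98] N [92, 97, 117, 123, 124, 125, 127, 131, 138, 113, 94, 91, 100, 113, 133]
435 F [73, 62, 58, 64, 97, 138, 117, 76, 52, 48, 46, 50, 50, 49] N [57, 60, 45, 40, 42, 41, 5
[... 645 characters left out ...]
 58, 51, 47, 52, 61, 103, 134, 123, 104, 100, 103, 114, 134]
430 [ 0.4434 -0.2686] [ 0.4443 -0.2713]
432 [ 0.4435 -0.2742] [ 0.4444 -0.2769]
434 [ 0.4436 -0.2798] [ 0.4445 -0.2826]
436 [ 0.4436 -0.2854] [ 0.4445 -0.2882]
478 [ 0.4449 -0.404 ] [ 0.4458 -0.4079]
480 [ 0.445  -0.4097] [ 0.4459 -0.4137]
482 [ 0.445  -0.4154] [ 0.4459 -0.4194]
484 [ 0.4451 -0.4211] [ 0.446  -0.4252]
486 [ 0.4451 -0.4268] [ 0.4461 -0.431 ]
240 [ 0.5004 -0.3535] [ 0.5018 -0.357 ]
242 [ 0.4947 -0.3535] [ 0.4961 -0.3569]
244 [ 0.4891 -0.3534] [ 0.4905 -0.3569]
274 [ 0.4054 -0.3527] [ 0.4059 -0.3561]
276 [ 0.3998 -0.3526] [ 0.4003 -0.3561]
278 [ 0.3943 -0.3526] [ 0.3947 -0.3561]
280 [ 0.3887 -0.3526] [ 0.3891 -0.356 ]
```

```bash
python3 - <<'E'
from h import *
a=cv2.imread("pics/w1.png")[190:320,220:420]; cv2.imwrite("pics/w1z.png",cv2.resize(a,None,fx=4,fy=4,interpolation=cv2.INTER_CUBIC))
a=cv2.imread("pics/w2.png")[185:315,240:470]; cv2.imwrite("pics/w2z.png",cv2.resize(a,None,fx=3.4,fy=3.4,interpolation=cv2.INTER_CUBIC))
E
```

```text
(no output)
```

View pics/w1z.png

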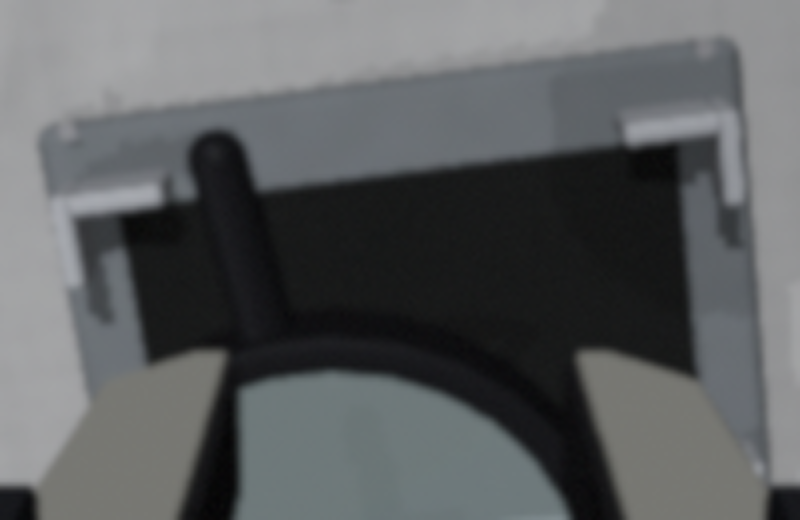

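View pics/w2z.png

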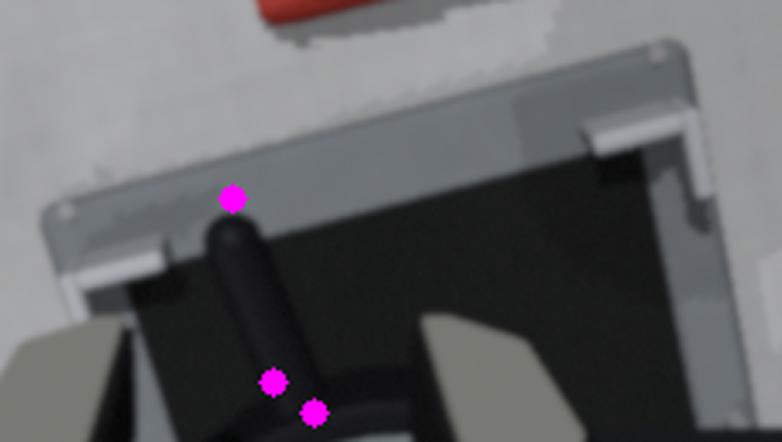

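```bash
python3 - <<'E'
from arc import *
from h import *
c=camera("wrist"); s=get_state()
T=np.eye(4);T[:3,:3]=s["orientation"];T[:3,3]=s["tool_pos"]; M=np.linalg.inv(T)@c["extrinsics"]
def ext(p,az):
    A=np.eye(4);A[:3,:3]=R(az);A[:3,3]=p; return A@M
def ray(E,u,v,z):
    f=240/np.tan(np.radians(c["vfov"]/2)); K=np.array([[f,0,c["cx"]],[0,f,c["cy"]],[0,0,1.]])
    q=cv2.undistortPoints(np.array([[[u,v]]],float),K,np.array([c["k1"],0,0,0,0.])).ravel()
    d=E[:3,:3]@np.array([q[0],-q[1],-1]); o=E[:3,3]; return (o+(z-o[2])/d[2]*d)[:2].round(4)
E1=ext([.3829,-.3478,.1959],83.12)
for n,(x,y),z in(("L out",(55,200),.026),("L in",(78,217),.026),("R out",(742,113),.026),("R in",(722,140),.026),("padL",(122,218),.012),("padR",(678,148),.012),("plateL",(45,150),.008),("plateR",(742,55),.008)):
    print(n,ray(E1,220+x/4-.4,190+y/4-.4,z))
E2=ext([.3751,-.3713,.1568],75.25)
for n,(x,y),z in(("L in",(84,285),.026),("R in",(685,128),.026),("L out",(60,275),.026),("R out",(700,105),.026)):
    print(n,ray(E2,240+x/3.4-.4,185+y/3.4-.4,z))
E
```

```text
L out [ 0.3934 -0.427 ]
L in [ 0.3979 -0.4225]
R out [ 0.3921 -0.273 ]
R in [ 0.3976 -0.2778]
padL [ 0.403  -0.4158]
padR [ 0.4019 -0.2855]
plateL [ 0.3856 -0.4319]
plateR [ 0.3828 -0.2686]
L in [ 0.3959 -0.423 ]
R in [ 0.3947 -0.2779]
L out [ 0.392  -0.4277]
R out [ 0.3902 -0.2736]
```

{"op": "apply_moves", "data": {"plan": [{"jaw": 0, "tx": 0.02, "ty": 0, "tz": 0.2, "wx": 0, "wy": 0, "wz": 0}, {"jaw": 0, "tx": 0, "ty": 0, "tz": 0.3, "wx": 0, "wy": 0, "wz": 0}, {"jaw": 0, "tx": 0, "ty": 0, "tz": 0.3, "wx": 0, "wy": 0, "wz": 0}, {"jaw": 0, "tx": 0, "ty": 0, "tz": 0.2, "wx": 0, "wy": 0, "wz": 0}, {"jaw": 0, "tx": 0, "ty": 0, "tz": 0.15, "wx": 0, "wy": 0, "wz": 0}, {"jaw": 0, "tx": 0, "ty": 0, "tz": 0.1, "wx": 0, "wy": 0, "wz": 0}, {"jaw": 0, "tx": 0, "ty": 0, "tz": 0, "wx": 0, "wy": 0, "wz": 0}, {"jaw": 0, "tx": 0, "ty": 0, "tz": 0, "wx": 0, "wy": 0, "wz": 0}]}}

```text
clock: 24.28
tool_pos: [0.4452, -0.3485, 0.0678]
orientation: [[-0.012, 1.0, -0.0], [1.0, 0.012, 0.0], [0.0, -0.0, -1.0]]
contact_force: [-0.5, -1.1, -2.7]
width: 0.0117
```

```bash
python3 - <<'E'
from arc import *
from h import *
s=get_state();print(s["contact_force"],s["tool_pos"].round(4),s["clock"],s["joints"].round(1))
c=camera("wrist");F=c["frame"]
cv2.imwrite("pics/w7z.png",cv2.resize(F[100:320,180:460,::-1],None,fx=2.8,fy=2.7,interpolation=cv2.INTER_CUBIC))
E
```

```text
[-0.50885922 -1.06514314 -2.73829643] [ 0.4452 -0.3485  0.0678] 24.2833 [  9.5  41.   35.3 121.  -45.5  32.   79.1]
```

View pics/w7z.png

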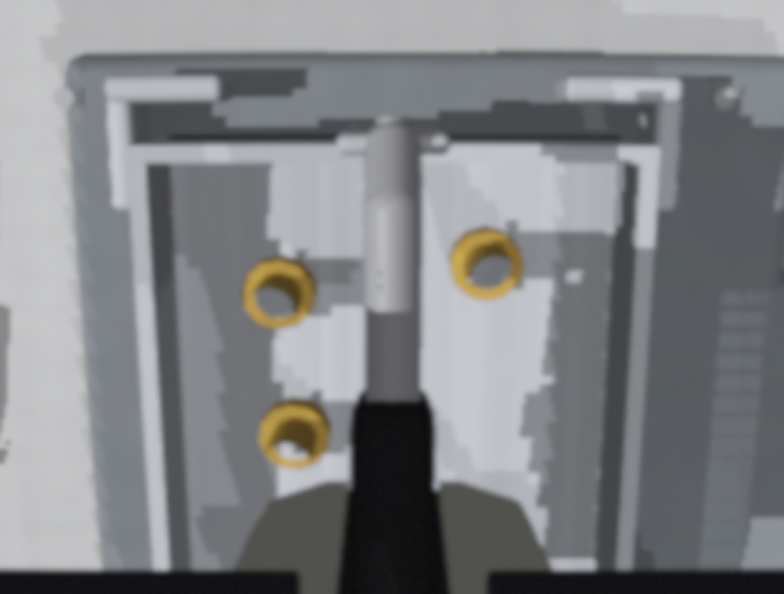

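{"op": "apply_moves", "data": {"plan": [{"jaw": 0, "tx": 0, "ty": 0, "tz": 0.07, "wx": 0, "wy": 0, "wz": 0}, {"jaw": 0, "tx": 0, "ty": 0, "tz": 0.07, "wx": 0, "wy": 0, "wz": 0}, {"jaw": 0, "tx": 0, "ty": 0, "tz": 0.05, "wx": 0, "wy": 0, "wz": 0}, {"jaw": 0, "tx": 0, "ty": 0, "tz": 0.02, "wx": 0, "wy": 0, "wz": 0}, {"jaw": 0, "tx": 0, "ty": 0, "tz": 0, "wx": 0, "wy": 0, "wz": 0}]}}

```text
clock: 24.75
tool_pos: [0.4454, -0.3484, 0.0626]
orientation: [[-0.012, 1.0, 0.0], [1.0, 0.012, 0.0], [0.0, 0.0, -1.0]]
contact_force: [-0.4, 0.1, -3.4]
width: 0.0117
```

{"op": "apply_moves", "data": {"plan": [{"jaw": 0, "tx": 0, "ty": 0, "tz": 0.03, "wx": 0, "wy": 0, "wz": 0}, {"jaw": 0, "tx": 0, "ty": 0, "tz": 0.03, "wx": 0, "wy": 0, "wz": 0}, {"jaw": 0, "tx": 0, "ty": 0, "tz": 0, "wx": 0, "wy": 0, "wz": 0}, {"jaw": 0, "tx": 0, "ty": 0, "tz": 0, "wx": 0, "wy": 0, "wz": 0}]}}

```text
clock: 25.08
tool_pos: [0.4455, -0.3484, 0.0624]
orientation: [[-0.012, 1.0, 0.002], [1.0, 0.012, 0.0], [0.0, 0.002, -1.0]]
contact_force: [-1.7, 4.2, 14.7]
width: 0.0118
```

{"op": "apply_moves", "data": {"plan": [{"jaw": 0, "tx": 0, "ty": 0, "tz": -0.045, "wx": 0, "wy": 0, "wz": 0}, {"jaw": 0, "tx": 0, "ty": 0, "tz": 0, "wx": 0, "wy": 0, "wz": 0}, {"jaw": 0.2, "tx": 0, "ty": 0, "tz": 0, "wx": 0, "wy": 0, "wz": 0}, {"jaw": 0.3, "tx": 0, "ty": 0, "tz": 0, "wx": 0, "wy": 0, "wz": 0}, {"jaw": 0.45, "tx": 0, "ty": 0, "tz": 0, "wx": 0, "wy": 0, "wz": 0}, {"jaw": 0.45, "tx": 0, "ty": 0, "tz": 0, "wx": 0, "wy": 0, "wz": 0}, {"jaw": 0.45, "tx": 0, "ty": 0, "tz": -0.2, "wx": 0, "wy": 0, "wz": 0}, {"jaw": 0.45, "tx": 0, "ty": 0, "tz": -0.5, "wx": 0, "wy": 0, "wz": 0}, {"jaw": 0.45, "tx": 0, "ty": 0, "tz": -0.8, "wx": 0, "wy": 0, "wz": 0}, {"jaw": 0.45, "tx": 0, "ty": 0, "tz": -1, "wx": 0, "wy": 0, "wz": 0}, {"jaw": 0.45, "tx": 0, "ty": 0, "tz": -1, "wx": 0, "wy": 0, "wz": 0}, {"jaw": 0.45, "tx": 0, "ty": 0, "tz": -1, "wx": 0, "wy": 0, "wz": 0}, {"jaw": 0.45, "tx": 0, "ty": 0, "tz": -1, "wx": 0, "wy": 0, "wz": 0}, {"jaw": 0.45, "tx": 0, "ty": 0, "tz": 0, "wx": 0, "wy": 0, "wz": 0}]}}

```text
clock: 26.25
tool_pos: [0.4462, -0.3502, 0.2048]
orientation: [[-0.011, 1.0, 0.005], [1.0, 0.011, -0.003], [-0.003, 0.005, -1.0]]
contact_force: [0.8, -1.1, 0.1]
width: 0.0416
```

```bash
python3 - <<'E'
from arc import *
from h import *
s=get_state();print(s["contact_force"],s["tool_pos"].round(4),s["clock"],s["joints"].round(1))
c=camera("wrist");F=c["frame"];cv2.imwrite("pics/w8.png",F[:,:,::-1])
c=camera("top"); np.savez("top3.npz",W=cloud(c),F=c["frame"])
im=c["frame"][170:320,340:560,::-1];cv2.imwrite("pics/t4.png",cv2.resize(im,None,fx=3.5,fy=3.5,interpolation=cv2.INTER_CUBIC))
E
```

```text
[ 0.8485728  -1.12693813  0.06908702] [ 0.4462 -0.3502  0.2048] 26.25 [  0.2  31.6  48.7 115.6 -32.8  46.9  68.6]
```

View pics/w8.png

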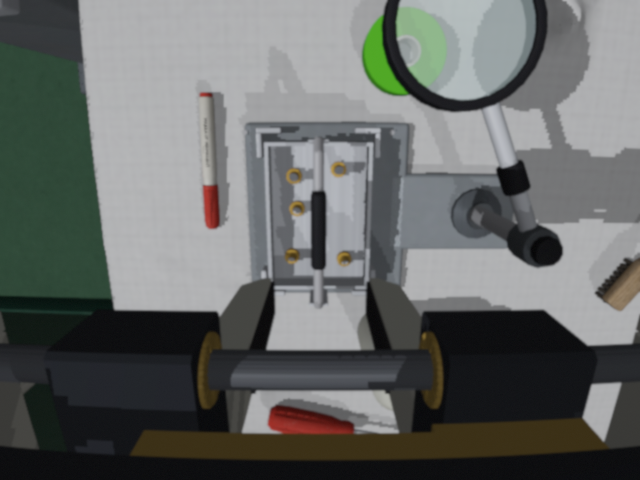

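View pics/t4.png

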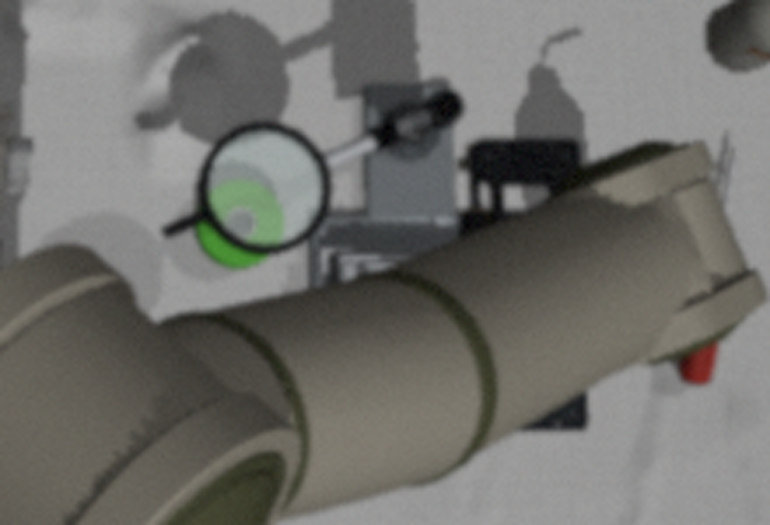

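```bash
python3 - <<'E'
from arc import *
from h import *
d=np.load("top3.npz");W=d["W"]
m=(W[...,2]>.1)&(W[...,2]<.14)&(W[...,0]>.42)&(W[...,0]<.64)&(W[...,1]>-.37)&(W[...,1]<-.09)
p=W[m]; h=np.array([.596,-.3495])
r=np.linalg.norm(p[:,:2]-h,axis=1); th=np.arctan2(-(p[:,1]-h[1]),-(p[:,0]-h[0]))
for lo,hi in((.07,.1),(.1,.2),(.205,.24)):
    k=(r>lo)&(r<hi); print(lo,k.sum(),np.median(th[k]),p[k].mean(0).round(4), r[k].max())
th0=np.median(th[(r>.205)&(r<.24)])
t=h-.222*np.array([np.cos(th0),np.sin(th0)]); print("handle pt",t)
plan([([*(t),.19],15,.03)],J=.45)
E
```

```text
0.07 51 -1.145995350740606 [ 0.5608 -0.2718  0.1217] 0.0999698891286247
0.1 1158 -1.1435128401519297 [ 0.5334 -0.212   0.122 ] 0.19996548430751732
0.205 44 -1.144692825737517 [ 0.5049 -0.1486  0.121 ] 0.2349828170484287
handle pt [ 0.50424166 -0.14735053]
start [ 0.4458 -0.3485  0.2013] 0.7 t 26.35
1 x (0.45, 1.0, 0.35, 0.06, -0.41)
1 x (0.45, 1.0, 0.39, 0.07, -0.41)
1 x (0.45, 1.0, 0.43, 0.06, -0.41)
1 x (0.45, 1.0, 0.48, 0.07, -0.41)
1 x (0.45, 1.0, 0.52, 0.06, -0.41)
1 x (0.45, 1.0, 0.57, 0.07, -0.41)
1 x (0.45, 1.0, 0.62, 0.06, -0.4)
# -> [ 0.508  -0.1641  0.19  ] 15.0 rows 7
```

{"op": "apply_moves", "data": {"plan": [{"jaw": 0.4, "tx": 0.9, "ty": 0.25, "tz": 0, "wx": 0, "wy": 0, "wz": -0.4}, {"jaw": 0.4, "tx": 0.95, "ty": 0.3, "tz": 0, "wx": 0, "wy": 0, "wz": -0.4}, {"jaw": 0.4, "tx": 0.95, "ty": 0.35, "tz": 0.1, "wx": 0, "wy": 0, "wz": -0.4}, {"jaw": 0.4, "tx": 0.95, "ty": 0.4, "tz": 0.1, "wx": 0, "wy": 0, "wz": -0.4}, {"jaw": 0.4, "tx": 0.95, "ty": 0.45, "tz": 0.1, "wx": 0, "wy": 0, "wz": -0.4}, {"jaw": 0.4, "tx": 0.95, "ty": 0.5, "tz": 0.1, "wx": 0, "wy": 0, "wz": -0.4}, {"jaw": 0.4, "tx": 0.95, "ty": 0.55, "tz": 0.1, "wx": 0, "wy": 0, "wz": -0.4}, {"jaw": 0.4, "tx": 0.9, "ty": 0.5, "tz": 0, "wx": 0, "wy": 0, "wz": 0}, {"jaw": 0.4, "tx": 0, "ty": 0, "tz": 0, "wx": 0, "wy": 0, "wz": 0}, {"jaw": 0.4, "tx": 0, "ty": 0, "tz": 0, "wx": 0, "wy": 0, "wz": 0}]}}

```text
clock: 27.18
tool_pos: [0.5015, -0.1491, 0.1865]
orientation: [[-0.256, 0.967, -0.002], [0.967, 0.256, 0.0], [0.001, -0.002, -1.0]]
contact_force: [-1.3, -0.0, 0.6]
width: 0.0372
```

```bash
python3 - <<'E'
from arc import *
from h import *
s=get_state();print(s["contact_force"],s["tool_pos"].round(4),s["joints"].round(1))
plan([([.5042,-.1474,.14],15,.03)],J=.4)
c=camera("wrist");F=c["frame"][:,:,::-1].copy();
for r in(.205,.222,.235):
    u=proj(c,[.596-r*np.cos(-1.145),-.3495-r*np.sin(-1.145),.121])[0]; cv2.circle(F,tuple(int(x) for x in u),3,(255,0,255),-1)
cv2.imwrite("pics/w9.png",F)
E
```

```text
[-1.29077567 -0.04710837  0.64551184] [ 0.5015 -0.1491  0.1865] [-21.   29.5  46.  121.6 -32.1  41.7  61. ]
start [ 0.5015 -0.1491  0.1865] 14.84 t 27.18
1 x (0.4, 0.02, 0.06, 0.93, -0.02)
1 x (0.4, 0.02, 0.06, 0.93, -0.01)
# -> [ 0.5041 -0.1474  0.14  ] 14.99 rows 2
```

View pics/w9.png

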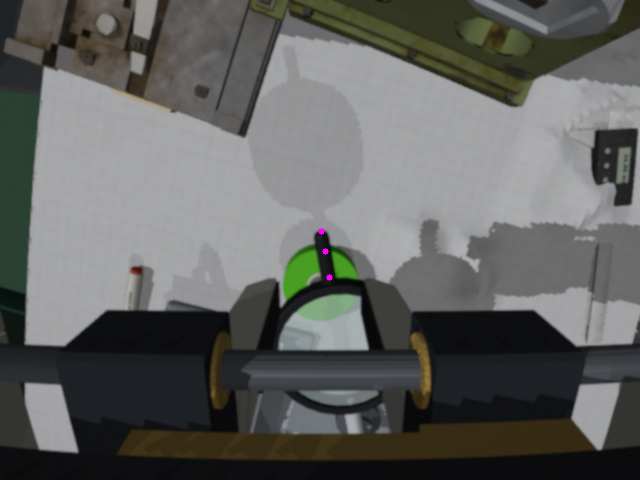

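{"op": "apply_moves", "data": {"plan": [{"jaw": 0.4, "tx": 0, "ty": 0.08, "tz": 0.9, "wx": 0, "wy": 0, "wz": 0}, {"jaw": 0.4, "tx": 0, "ty": 0.08, "tz": 0.9, "wx": 0, "wy": 0, "wz": 0}, {"jaw": 0.4, "tx": 0, "ty": 0, "tz": 0.9, "wx": 0, "wy": 0, "wz": 0}, {"jaw": 0.3, "tx": 0, "ty": 0, "tz": 0.75, "wx": 0, "wy": 0, "wz": 0}, {"jaw": 0.22, "tx": 0, "ty": 0, "tz": 0, "wx": 0, "wy": 0, "wz": 0}, {"jaw": 0.22, "tx": 0, "ty": 0, "tz": 0, "wx": 0, "wy": 0, "wz": 0}]}}

```text
clock: 27.73
tool_pos: [0.5045, -0.1512, 0.1007]
orientation: [[-0.251, 0.968, -0.002], [0.968, 0.251, -0.0], [0.0, -0.002, -1.0]]
contact_force: [-0.0, -0.2, 1.0]
width: 0.0233
```

```bash
python3 - <<'E'
from arc import *
s=get_state();print(s["contact_force"],s["width"],s["joints"].round(1))
arc(0,72,16,hinge=(.596,-.3490),r=.222,z=.1,J=.22)
E
```

```text
[-0.02772668 -0.21651797  0.95783519] 0.023322073117168437 [-13.8  36.   36.5 124.9 -41.4  31.8  68.6]
th0 -1.1377072022807613 r 0.21795091615907505
start [ 0.5045 -0.1512  0.1007] 14.53 t 27.73
1 x (0.22, -0.12, -0.61, 0.03, -0.72)
# -> [ 0.4905 -0.1579  0.1   ] 18.13 rows 1
1 x (0.22, -0.13, -0.61, 0.0, -0.72)
# -> [ 0.477  -0.1657  0.1   ] 21.73 rows 2
1 x (0.22, -0.13, -0.6, 0.0, -0.72)
# -> [ 0.4643 -0.1743  0.1   ] 25.33 rows 3
1 x (0.22, -0.14, -0.61, 0.0, -0.71)
# -> [ 0.452 -0.184  0.1  ] 28.88 rows 4
1 x (0.22, -0.14, -0.61, 0.0, -0.72)
# -> [ 0.4404 -0.1944  0.1   ] 32.48 rows 5
1 x (0.22, -0.15, -0.6, 0.0, -0.72)
# -> [ 0.4297 -0.2056  0.1   ] 36.08 rows 6
1 x (0.22, -0.16, -0.61, 0.0, -0.72)
# -> [ 0.4197 -0.2179  0.1   ] 39.68 rows 7
1 x (0.22, -0.16, -0.6, 0.0, -0.72)
# -> [ 0.4108 -0.2305  0.1   ] 43.28 rows 8
1 x (0.22, -0.16, -0.61, 0.0, -0.72)
# -> [ 0.4024 -0.2439  0.1   ] 46.88 rows 9
1 x (0.22, -0.17, -0.6, 0.0, -0.71)
# -> [ 0.3952 -0.2577  0.1   ] 50.43 rows 10
1 x (0.22, -0.18, -0.6, 0.0, -0.72)
# -> [ 0.3892 -0.2722  0.1   ] 54.03 rows 11
1 x (0.22, -0.18, -0.6, 0.0, -0.72)
# -> [ 0.384  -0.2869  0.1   ] 57.63 rows 12
1 x (0.22, -0.18, -0.6, 0.0, -0.72)
# -> [ 0.3798 -0.302   0.1   ] 61.23 rows 13
1 x (0.22, -0.19, -0.6, 0.0, -0.72)
# -> [ 0.3767 -0.3175  0.1   ] 64.83 rows 14
1 x (0.22, -0.2, -0.6, 0.0, -0.72)
# -> [ 0.3748 -0.3332  0.1   ] 68.43 rows 15
1 x (0.22, -0.2, -0.6, 0.0, -0.71)
# -> [ 0.374  -0.3489  0.1   ] 71.98 rows 16
```

{"op": "apply_moves", "data": {"plan": [{"jaw": 0.22, "tx": -0.07, "ty": -0.3, "tz": 0, "wx": 0, "wy": 0, "wz": -0.36}, {"jaw": 0.22, "tx": -0.07, "ty": -0.3, "tz": 0, "wx": 0, "wy": 0, "wz": -0.36}, {"jaw": 0.22, "tx": -0.13, "ty": -0.6, "tz": 0, "wx": 0, "wy": 0, "wz": -0.72}, {"jaw": 0.22, "tx": -0.13, "ty": -0.6, "tz": 0, "wx": 0, "wy": 0, "wz": -0.72}, {"jaw": 0.22, "tx": -0.14, "ty": -0.6, "tz": 0, "wx": 0, "wy": 0, "wz": -0.72}, {"jaw": 0.22, "tx": -0.14, "ty": -0.6, "tz": 0, "wx": 0, "wy": 0, "wz": -0.72}, {"jaw": 0.22, "tx": -0.15, "ty": -0.6, "tz": 0, "wx": 0, "wy": 0, "wz": -0.72}, {"jaw": 0.22, "tx": -0.16, "ty": -0.6, "tz": 0, "wx": 0, "wy": 0, "wz": -0.72}, {"jaw": 0.22, "tx": -0.16, "ty": -0.6, "tz": 0, "wx": 0, "wy": 0, "wz": -0.72}, {"jaw": 0.22, "tx": -0.16, "ty": -0.6, "tz": 0, "wx": 0, "wy": 0, "wz": -0.72}, {"jaw": 0.22, "tx": -0.17, "ty": -0.6, "tz": 0, "wx": 0, "wy": 0, "wz": -0.72}, {"jaw": 0.22, "tx": 0, "ty": 0, "tz": 0, "wx": 0, "wy": 0, "wz": 0}, {"jaw": 0.22, "tx": 0, "ty": 0, "tz": 0, "wx": 0, "wy": 0, "wz": 0}]}}

```text
clock: 28.82
tool_pos: [0.3982, -0.2578, 0.1021]
orientation: [[-0.771, 0.637, 0.002], [0.637, 0.771, -0.001], [-0.002, 0.0, -1.0]]
contact_force: [-0.0, 0.4, 0.7]
width: 0.0205
```

```bash
python3 - <<'E'
from arc import *
from h import *
s=get_state();print(s["contact_force"],s["width"],s["joints"].round(1))
arc(-.03,70,9,hinge=(.596,-.3490),r=.222,z=.1,J=.22)
c=camera("wrist");cv2.imwrite("pics/w10.png",c["frame"][:,:,::-1])
E
```

```text
[-0.01114906  0.41632838  0.71127028] 0.02053934256545463 [ 10.2  30.3  22.6 131.  -29.4  23.3 107.8]
th0 -0.43175961841534427 r 0.21783399235367237
start [ 0.3982 -0.2578  0.1021] 50.42 t 28.82
1 x (0.22, -0.09, -0.38, 0.08, -0.44)
# -> [ 0.3938 -0.2666  0.1001] 52.62 rows 1
1 x (0.22, -0.09, -0.38, 0.0, -0.43)
# -> [ 0.3899 -0.2755  0.1001] 54.77 rows 2
1 x (0.22, -0.1, -0.38, 0.0, -0.44)
# -> [ 0.3864 -0.2847  0.1001] 56.97 rows 3
1 x (0.22, -0.1, -0.38, 0.0, -0.43)
# -> [ 0.3833 -0.294   0.1001] 59.12 rows 4
1 x (0.22, -0.1, -0.38, 0.0, -0.44)
# -> [ 0.3806 -0.3035  0.1001] 61.32 rows 5
1 x (0.22, -0.1, -0.38, 0.0, -0.43)
# -> [ 0.3782 -0.313   0.1001] 63.47 rows 6
1 x (0.22, -0.11, -0.38, 0.0, -0.44)
# -> [ 0.3765 -0.3227  0.1001] 65.67 rows 7
1 x (0.22, -0.11, -0.38, 0.0, -0.43)
# -> [ 0.3751 -0.3325  0.1001] 67.82 rows 8
1 x (0.22, -0.11, -0.38, 0.0, -0.44)
# -> [ 0.374  -0.3424  0.1001] 70.02 rows 9
```

View pics/w10.png

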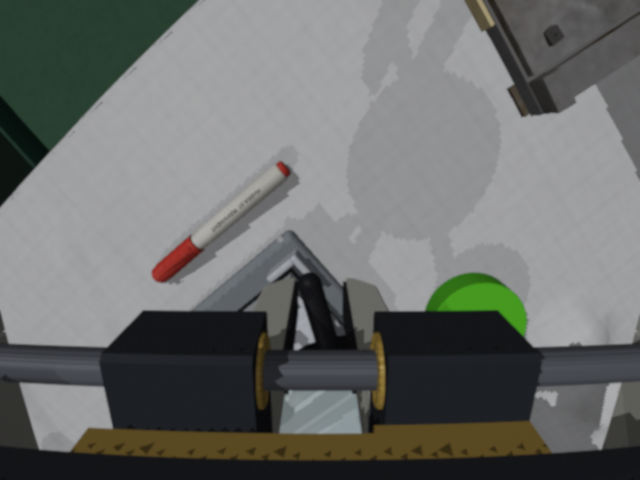

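{"op": "apply_moves", "data": {"plan": [{"jaw": 0.22, "tx": -0.09, "ty": -0.38, "tz": 0.06, "wx": 0, "wy": 0, "wz": -0.44}, {"jaw": 0.22, "tx": -0.09, "ty": -0.38, "tz": 0, "wx": 0, "wy": 0, "wz": -0.44}, {"jaw": 0.22, "tx": -0.1, "ty": -0.38, "tz": 0, "wx": 0, "wy": 0, "wz": -0.44}, {"jaw": 0.22, "tx": -0.1, "ty": -0.38, "tz": 0, "wx": 0, "wy": 0, "wz": -0.44}, {"jaw": 0.22, "tx": -0.1, "ty": -0.38, "tz": 0, "wx": 0, "wy": 0, "wz": -0.44}, {"jaw": 0.22, "tx": -0.1, "ty": -0.38, "tz": 0, "wx": 0, "wy": 0, "wz": -0.44}, {"jaw": 0.22, "tx": -0.11, "ty": -0.38, "tz": 0, "wx": 0, "wy": 0, "wz": -0.44}, {"jaw": 0.22, "tx": -0.11, "ty": -0.38, "tz": 0, "wx": 0, "wy": 0, "wz": -0.44}, {"jaw": 0.22, "tx": 0, "ty": 0, "tz": 0, "wx": 0, "wy": 0, "wz": 0}, {"jaw": 0.22, "tx": 0, "ty": 0, "tz": 0, "wx": 0, "wy": 0, "wz": 0}]}}

```text
clock: 29.7
tool_pos: [0.376, -0.331, 0.0996]
orientation: [[-0.928, 0.372, 0.0], [0.372, 0.928, 0.0], [-0.0, 0.0, -1.0]]
contact_force: [0.2, 0.6, -0.6]
width: 0.0208
```

```bash
cat > lens.py <<'E'
from arc import *
from h import *
s=get_state();print(s["contact_force"],s["width"],s["joints"].round(1),s["tool_pos"].round(4))
for n in("top","side"):
    c=camera(n);W=cloud(c); 
    m=(W[...,2]>.105)&(W[...,2]<.128)&(W[...,0]>.35)&(W[...,0]<.57)&(W[...,1]>-.46)&(W[...,1]<-.2)
    p=W[m]; h=np.array([.596,-.3487])
    r=np.linalg.norm(p[:,:2]-h,axis=1); th=np.arctan2(-(p[:,1]-h[1]),-(p[:,0]-h[0]))
    for lo,hi in((.06,.1),(.102,.198),(.205,.24)):
        k=(r>lo)&(r<hi); print(n,lo,k.sum(),np.median(th[k]).round(4) if k.any() else None)
    print([ (l,[(np.round(d["xyz"],4),round(d["confidence"],2)) for d in place_of(l,c)][:2]) for l in("lens_center","lens_hinge","nest","tray_floor","wash_bottle_c","sticker_roll_c")])
    cv2.imwrite(f"pics/l_{n}.png",cv2.resize(c["frame"][170:320,370:550,::-1] if n=="top" else c["frame"][90:240,250:430,::-1],None,fx=4,fy=4,interpolation=cv2.INTER_CUBIC))
E
python3 lens.py
```

```text
[ 0.22637884  0.62142324 -0.59536347] 0.020770870706965542 [ 22.9  31.   17.  127.5 -21.6  24.2 125.7] [ 0.376  -0.331   0.0996]
top 0.06 70 -0.1003
top 0.102 828 -0.0866
top 0.205 0 None
[('lens_center', [(array([ 0.4457, -0.3362,  0.1185]), 0.93)]), ('lens_hinge', [(array([ 0.5957, -0.3531,  0.1128]), 0.61), (array([0.5134, 0.3651, 0.0387]), 0.29)]), ('nest', []), ('tray_floor', [(array([0.559 , 0.1778, 0.0084]), 0.59)]), ('wash_bottle_c', [(array([ 0.5163, -0.4828,  0.059 ]), 0.83)]), ('sticker_roll_c', [(array([ 0.5176, -0.2115,  0.0101]), 0.64)])]
side 0.06 50 -0.136
side 0.102 507 -0.1717
side 0.205 50 -0.1761
[('lens_center', [(array([ 0.4517, -0.3366,  0.1146]), 0.71)]), ('lens_hinge', [(array([ 0.5953, -0.3518,  0.1174]), 0.57)]), ('nest', [(array([ 0.4469, -0.35  ,  0.0125]), 0.89)]), ('tray_floor', [(array([0.5606, 0.1767, 0.0103]), 0.94), (array([ 0.4441, -0.3489,  0.0212]), 0.47)]), ('wash_bottle_c', [(array([ 0.5197, -0.485 ,  0.0599]), 0.68)]), ('sticker_roll_c', [])]
```

View pics/l_top.png

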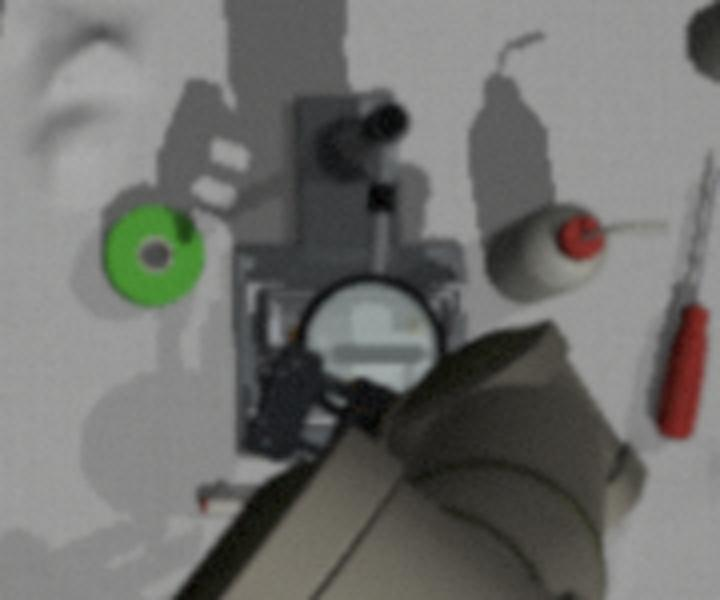

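{"op": "apply_moves", "data": {"plan": [{"jaw": 0.22, "tx": -0.09, "ty": -0.29, "tz": 0, "wx": 0, "wy": 0, "wz": -0.25}, {"jaw": 0.22, "tx": -0.09, "ty": -0.29, "tz": 0, "wx": 0, "wy": 0, "wz": -0.25}, {"jaw": 0.22, "tx": -0.09, "ty": -0.29, "tz": 0, "wx": 0, "wy": 0, "wz": -0.25}, {"jaw": 0.22, "tx": 0, "ty": 0, "tz": 0, "wx": 0, "wy": 0, "wz": 0}, {"jaw": 0.22, "tx": 0, "ty": 0, "tz": 0, "wx": 0, "wy": 0, "wz": 0}, {"jaw": 0.22, "tx": 0, "ty": 0, "tz": 0, "wx": 0, "wy": 0, "wz": 0}]}}

```text
clock: 30.9
tool_pos: [0.374, -0.3544, 0.0995]
orientation: [[-0.951, 0.309, 0.0], [0.309, 0.951, -0.0], [-0.0, -0.0, -1.0]]
contact_force: [0.5, -0.8, 0.7]
width: 0.0205
```

```bash
python3 lens.py
```

```text
[ 0.47740099 -0.83120914  0.74428898] 0.02051663873970271 [ 26.   31.5  16.  125.6 -19.8  25.2 129.7] [ 0.374  -0.3544  0.0995]
top 0.06 68 0.0064
top 0.102 875 0.0456
top 0.205 3 -0.0824
[('lens_center', [(array([ 0.4474, -0.3502,  0.1196]), 0.88)]), ('lens_hinge', [(array([ 0.5984, -0.3548,  0.1164]), 0.98)]), ('nest', []), ('tray_floor', [(array([0.5589, 0.1786, 0.0109]), 0.83), (array([ 0.4454, -0.3561,  0.0222]), 0.8)]), ('wash_bottle_c', [(array([ 0.5151, -0.4823,  0.057 ]), 0.8)]), ('sticker_roll_c', [(array([ 0.5133, -0.2088,  0.013 ]), 0.76)])]
side 0.06 49 -0.026
side 0.102 533 -0.0464
side 0.205 40 -0.0827
[('lens_center', [(array([ 0.4499, -0.3554,  0.1169]), 0.78), (array([ 0.4461, -0.3533,  0.0091]), 0.52)]), ('lens_hinge', [(array([ 0.4419, -0.3504,  0.0193]), 0.71), (array([ 0.5962, -0.3508,  0.1185]), 0.67)]), ('nest', [(array([ 0.4453, -0.3505,  0.0143]), 0.58)]), ('tray_floor', [(array([0.5621, 0.1765, 0.0073]), 0.94), (array([ 0.4431, -0.3516,  0.021 ]), 0.76)]), ('wash_bottle_c', [(array([ 0.5207, -0.4826,  0.0621]), 0.57)]), ('sticker_roll_c', [])]
```

View pics/l_top.png

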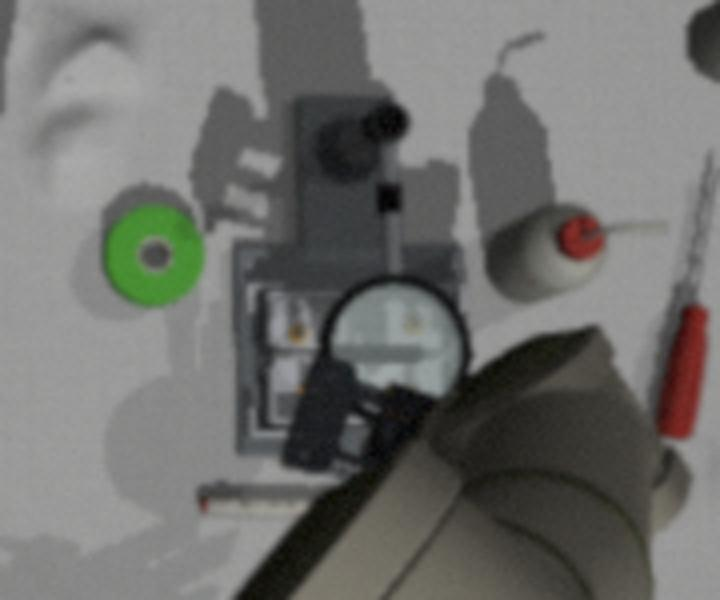

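View pics/l_side.png

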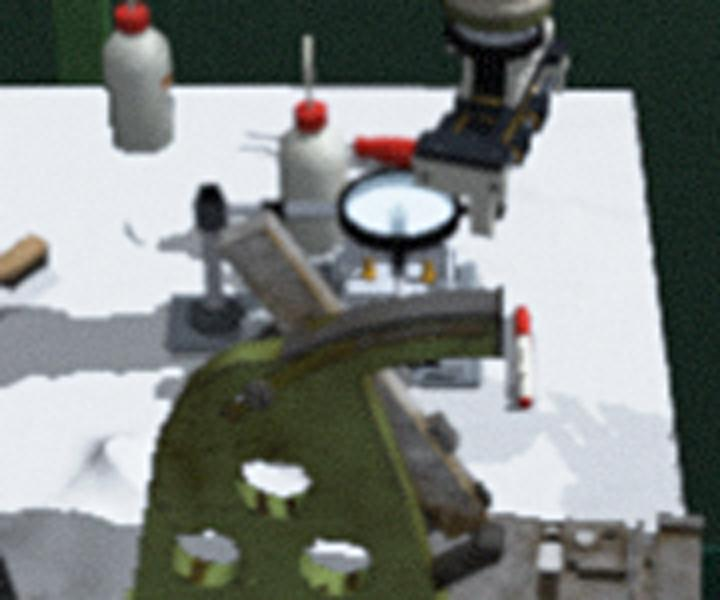

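{"op": "apply_moves", "data": {"plan": [{"jaw": 0.4, "tx": 0, "ty": 0, "tz": 0, "wx": 0, "wy": 0, "wz": 0}, {"jaw": 0.4, "tx": 0, "ty": 0, "tz": 0, "wx": 0, "wy": 0, "wz": 0}, {"jaw": 0.4, "tx": 0, "ty": 0, "tz": -0.5, "wx": 0, "wy": 0, "wz": 0}, {"jaw": 0.4, "tx": 0, "ty": 0, "tz": -1, "wx": 0, "wy": 0, "wz": 0}, {"jaw": 0.4, "tx": 0, "ty": 0, "tz": -1, "wx": 0, "wy": 0, "wz": 0}, {"jaw": 0.4, "tx": 0, "ty": 0, "tz": -1, "wx": 0, "wy": 0, "wz": 0}, {"jaw": 0.4, "tx": 0, "ty": 0, "tz": -1, "wx": 0, "wy": 0, "wz": 0}, {"jaw": 0.4, "tx": 0, "ty": 0, "tz": 0, "wx": 0, "wy": 0, "wz": 0}]}}

```text
clock: 32.27
tool_pos: [0.3754, -0.3556, 0.216]
orientation: [[-0.951, 0.309, 0.005], [0.309, 0.951, -0.003], [-0.006, -0.002, -1.0]]
contact_force: [0.5, 0.2, 0.2]
width: 0.0371
```

```bash
python3 lens.py; python3 - <<'E'
from h import *
from plan import *
c=camera("wrist");F=c["frame"];W=cloud(c);cv2.imwrite("pics/w11.png",F[:,:,::-1])
m=(W[...,2]>.10)&(W[...,2]<.13)&(W[...,0]>.33)&(W[...,0]<.42)&(W[...,1]>-.42)&(W[...,1]<-.29)
q=W[m]; k=q[q[:,0]<.39]; print("handle",len(k),np.median(k,axis=0).round(4)); print([(d["xyz"],d["confidence"]) for d in place_of("lens_center",c)])
plan([([.45,-.12,.44],60,.025)])
E
```

```text
[0.53992668 0.22383101 0.21758548] 0.03714386088346801 [ 19.7  21.4  23.6 120.1 -13.1  40.5 123.8] [ 0.3754 -0.3556  0.216 ]
top 0.06 68 0.0114
top 0.102 730 0.0406
top 0.205 3 0.0112
[('lens_center', [(array([ 0.4478, -0.3508,  0.1168]), 0.63)]), ('lens_hinge', [(array([ 0.5988, -0.3538,  0.1158]), 0.73)]), ('nest', [(array([ 0.4462, -0.3533,  0.0784]), 0.54)]), ('tray_floor', [(array([ 0.4467, -0.3549,  0.0231]), 0.88), (array([0.5601, 0.1752, 0.0115]), 0.79)]), ('wash_bottle_c', [(array([ 0.5164, -0.4846,  0.0586]), 0.94)]), ('sticker_roll_c', [(array([ 0.5151, -0.2094,  0.0124]), 0.79)])]
side 0.06 49 -0.0258
side 0.102 577 -0.0159
side 0.205 30 0.0121
[('lens_center', [(array([ 0.4491, -0.3524,  0.1169]), 0.83)]), ('lens_hinge', [(array([ 0.5965, -0.3493,  0.1168]), 0.75)]), ('nest', []), ('tray_floor', [(array([0.5624, 0.1768, 0.0093]), 0.9), (array([ 0.4418, -0.3516,  0.0204]), 0.53)]), ('wash_bottle_c', [(array([ 0.5226, -0.4842,  0.0628]), 0.58)]), ('sticker_roll_c', [(array([ 0.598 , -0.3505,  0.12  ]), 0.21)])]
handle 586 [ 0.3749 -0.3547  0.1188]
[([0.4459, -0.347, 0.1139], 0.73)]
start [ 0.3742 -0.3541  0.212 ] 72.03 t 33.07
1 x (0.4, 0.0, 0.7, -0.65, 0.17)
1 x (0.4, 0.01, 0.7, -0.65, 0.17)
1 x (0.4, 0.02, 0.7, -0.65, 0.17)
1 x (0.4, 0.03, 0.7, -0.65, 0.17)
1 x (0.4, 0.04, 0.7, -0.65, 0.17)
1 x (0.4, 0.05, 0.7, -0.65, 0.17)
1 x (0.4, 0.06, 0.7, -0.65, 0.17)
2 x (0.4, 0.08, 0.7, -0.65, 0.17)
1 x (0.4, 0.1, 0.7, -0.65, 0.18)
1 x (0.4, 0.11, 0.7, -0.66, 0.17)
1 x (0.4, 0.12, 0.69, -0.65, 0.18)
1 x (0.4, 0.12, 0.7, -0.66, 0.17)
1 x (0.4, 0.14, 0.69, -0.65, 0.18)
# -> [ 0.45   -0.1199  0.44  ] 59.98 rows 14
```

View pics/w11.png

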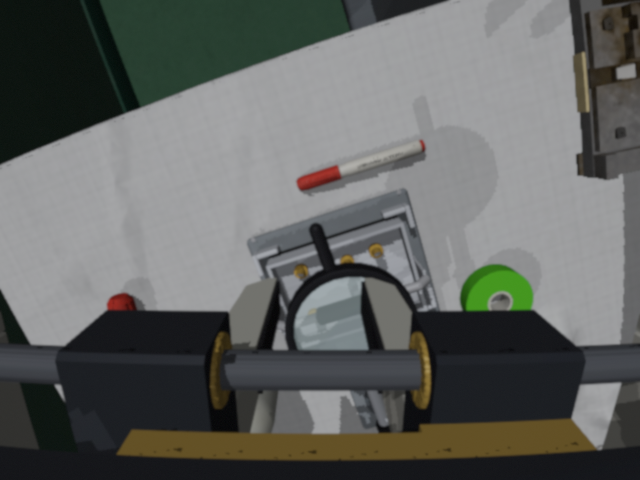

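{"op": "apply_moves", "data": {"plan": [{"jaw": 0.4, "tx": 0, "ty": 0.4, "tz": -0.65, "wx": 0, "wy": 0, "wz": 0.17}, {"jaw": 0.4, "tx": 0, "ty": 0.7, "tz": -0.65, "wx": 0, "wy": 0, "wz": 0.17}, {"jaw": 0.4, "tx": 0, "ty": 0.7, "tz": -0.65, "wx": 0, "wy": 0, "wz": 0.17}, {"jaw": 0.4, "tx": 0, "ty": 0.7, "tz": -0.65, "wx": 0, "wy": 0, "wz": 0.17}, {"jaw": 0.4, "tx": 0.05, "ty": 0.7, "tz": -0.65, "wx": 0, "wy": 0, "wz": 0.17}, {"jaw": 0.4, "tx": 0.05, "ty": 0.7, "tz": -0.65, "wx": 0, "wy": 0, "wz": 0.17}, {"jaw": 0.4, "tx": 0.05, "ty": 0.7, "tz": -0.65, "wx": 0, "wy": 0, "wz": 0.17}, {"jaw": 0.4, "tx": 0.08, "ty": 0.7, "tz": -0.65, "wx": 0, "wy": 0, "wz": 0.17}, {"jaw": 0.4, "tx": 0.08, "ty": 0.7, "tz": -0.65, "wx": 0, "wy": 0, "wz": 0.17}, {"jaw": 0.4, "tx": 0.1, "ty": 0.7, "tz": -0.65, "wx": 0, "wy": 0, "wz": 0.17}, {"jaw": 0.4, "tx": 0.1, "ty": 0.7, "tz": -0.65, "wx": 0, "wy": 0, "wz": 0.17}, {"jaw": 0.4, "tx": 0.1, "ty": 0.7, "tz": -0.65, "wx": 0, "wy": 0, "wz": 0.17}, {"jaw": 0.4, "tx": 0.1, "ty": 0.7, "tz": -0.65, "wx": 0, "wy": 0, "wz": 0.17}, {"jaw": 0.4, "tx": 0, "ty": 0, "tz": 0, "wx": 0, "wy": 0, "wz": 0}]}}

```text
clock: 34.23
tool_pos: [0.447, -0.1419, 0.4258]
orientation: [[-0.876, 0.482, 0.004], [0.482, 0.876, 0.001], [-0.004, 0.003, -1.0]]
contact_force: [0.6, 0.4, 0.5]
width: 0.0374
```

```bash
python3 lens.py
```

```text
[0.63375677 0.36511304 0.54632815] 0.037401130953547745 [-10.2   4.2  23.  108.   -1.9  67.9  74.6] [ 0.447  -0.1419  0.4258]
top 0.06 0 None
top 0.102 336 0.233
top 0.205 43 0.0254
[('lens_center', [(array([ 0.4456, -0.3523,  0.1203]), 0.81)]), ('lens_hinge', [(array([ 0.5963, -0.3528,  0.1169]), 0.65)]), ('nest', []), ('tray_floor', [(array([0.5607, 0.1789, 0.0124]), 0.72)]), ('wash_bottle_c', [(array([ 0.5173, -0.4815,  0.059 ]), 0.64)]), ('sticker_roll_c', [])]
side 0.06 47 -0.0311
side 0.102 567 -0.0183
side 0.205 30 0.0105
[('lens_center', [(array([ 0.4497, -0.3532,  0.1146]), 0.65)]), ('lens_hinge', [(array([ 0.5975, -0.3503,  0.1179]), 0.88)]), ('nest', [(array([ 0.4451, -0.3529,  0.0137]), 0.67)]), ('tray_floor', [(array([ 0.4457, -0.3537,  0.0196]), 0.78), (array([0.5626, 0.1767, 0.0082]), 0.76)]), ('wash_bottle_c', [(array([ 0.5176, -0.4821,  0.0588]), 0.74)]), ('sticker_roll_c', [])]
```

View pics/l_top.png

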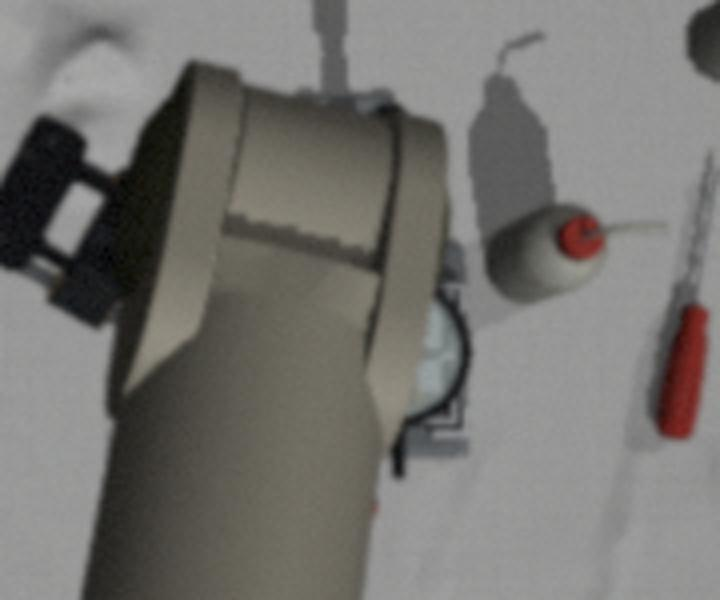

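{"op": "apply_moves", "data": {"plan": [{"jaw": 0.4, "tx": 0.1, "ty": 0.5, "tz": -0.3, "wx": 0, "wy": 0, "wz": 0}, {"jaw": 0.4, "tx": 0.1, "ty": 0.9, "tz": -0.3, "wx": 0, "wy": 0, "wz": 0}, {"jaw": 0.4, "tx": 0.2, "ty": 0.9, "tz": -0.3, "wx": 0, "wy": 0, "wz": 0}, {"jaw": 0.4, "tx": 0.3, "ty": 0.9, "tz": -0.2, "wx": 0, "wy": 0, "wz": 0}, {"jaw": 0.4, "tx": 0.4, "ty": 0.9, "tz": 0, "wx": 0, "wy": 0, "wz": 0}, {"jaw": 0.4, "tx": 0.4, "ty": 0.9, "tz": 0, "wx": 0, "wy": 0, "wz": 0}, {"jaw": 0.4, "tx": 0.4, "ty": 0.9, "tz": 0, "wx": 0, "wy": 0, "wz": 0}, {"jaw": 0.4, "tx": 0.4, "ty": 0.9, "tz": 0, "wx": 0, "wy": 0, "wz": 0}, {"jaw": 0.4, "tx": 0.4, "ty": 0.9, "tz": 0, "wx": 0, "wy": 0, "wz": 0}, {"jaw": 0.4, "tx": 0, "ty": 0, "tz": 0, "wx": 0, "wy": 0, "wz": 0}]}}

```text
clock: 35.77
tool_pos: [0.4793, 0.0614, 0.4504]
orientation: [[-0.877, 0.48, -0.0], [0.48, 0.877, 0.001], [0.001, 0.001, -1.0]]
contact_force: [-0.4, 1.1, -0.6]
width: 0.0374
```

```bash
python3 lens.py; python3 - <<'E'
from h import *
c=camera("top");W=cloud(c);np.savez("top5.npz",W=W,F=c["frame"]);cv2.imwrite("pics/top5.png",c["frame"][:,:,::-1])
for lo in(0,):
    m=(W[...,2]>.112)&(W[...,2]<.130)&(W[...,0]>.38)&(W[...,0]<.51)&(W[...,1]>-.42)&(W[...,1]<-.28)
    q=W[m][:,:2]; print("ring",len(q),cv2.minEnclosingCircle((q*1000).astype(np.float32)))
    # hull moments centre
    h=cv2.convexHull((q[q[:,0]>.402]*1000).astype(np.float32)); print(np.percentile(q,[.5,99.5],axis=0))
m=(W[...,2]>.128)&(W[...,2]<.145)&(abs(W[...,0]-.596)<.03)&(abs(W[...,1]+.35)<.03); print("knob",np.mean(W[m],axis=0).round(4),W[m].min(0).round(4),W[m].max(0).round(4))
E
```

```text
[-0.42881255  1.10745564 -0.57167047] 0.03736382855378566 [-25.1   5.   12.4 103.4  -1.2  71.7  48.9] [0.4793 0.0614 0.4504]
top 0.06 65 0.0126
top 0.102 1134 0.015
top 0.205 45 0.0248
[('lens_center', [(array([ 0.447 , -0.3515,  0.1191]), 0.59)]), ('lens_hinge', [(array([ 0.5956, -0.3531,  0.1148]), 0.59)]), ('nest', []), ('tray_floor', [(array([ 0.4478, -0.3533,  0.0226]), 0.85), (array([0.5597, 0.1793, 0.0094]), 0.76)]), ('wash_bottle_c', [(array([ 0.5163, -0.4831,  0.0568]), 0.85)]), ('sticker_roll_c', [(array([ 0.5172, -0.2083,  0.0127]), 0.62)])]
side 0.06 51 -0.0138
side 0.102 542 -0.0313
side 0.205 30 0.0033
[('lens_center', [(array([ 0.4508, -0.3546,  0.1147]), 0.68)]), ('lens_hinge', [(array([ 0.5955, -0.3517,  0.1178]), 0.74)]), ('nest', [(array([ 0.4445, -0.3531,  0.0103]), 0.85)]), ('tray_floor', [(array([ 0.448 , -0.3529,  0.0196]), 0.85), (array([ 0.5222, -0.4844,  0.0601]), 0.72)]), ('wash_bottle_c', [(array([ 0.5241, -0.4841,  0.0594]), 0.53)]), ('sticker_roll_c', [])]
ring 1201 ((445.3059997558594, -352.6934509277344), 64.46513366699219)
[[ 0.38373577 -0.40012566]
 [ 0.50598547 -0.30229521]]
knob [ 0.5935 -0.3477  0.1357] [ 0.5814 -0.3618  0.1283] [ 0.6063 -0.3345  0.1433]
```

View pics/l_top.png

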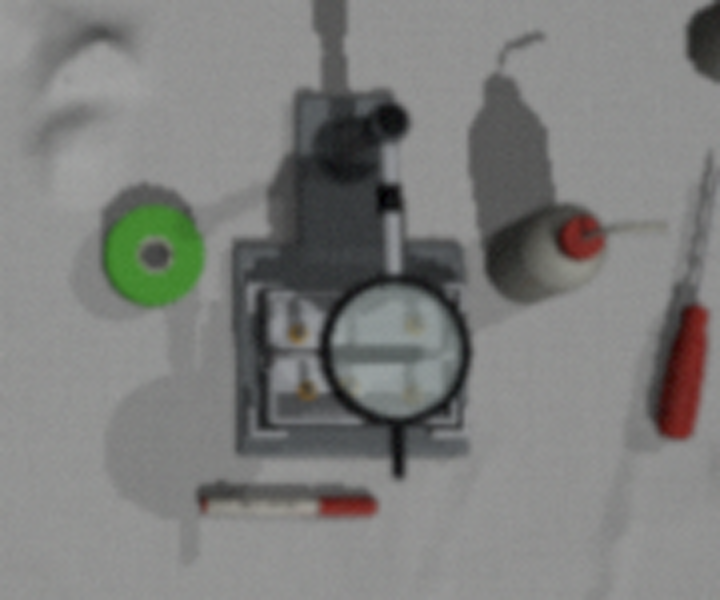

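View pics/top5.png

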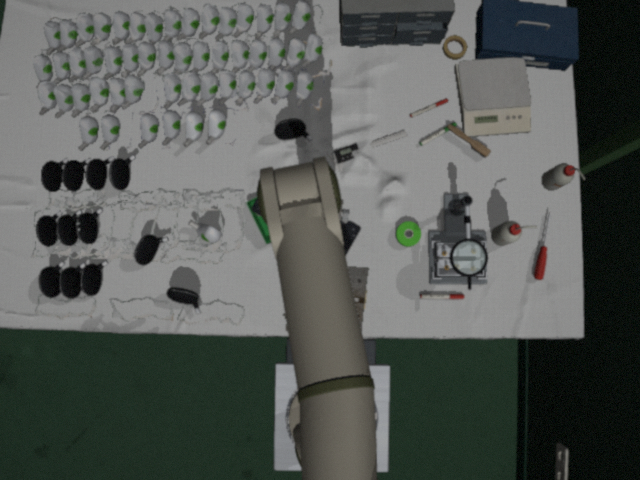

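```bash
python3 - <<'E'
from h import *
d=np.load("top5.npz");W=d["W"]
im,hz=ortho(W,d["F"],.37,.52,-.45,-.25,.002)
h=np.nan_to_num(hz*1000*3); cv2.imwrite("pics/nh.png",cv2.resize(np.clip(h,0,255).astype(np.uint8),None,fx=6,fy=6,interpolation=cv2.INTER_NEAREST))
m=(W[...,2]>.034)&(W[...,2]<.05)&(abs(W[...,0]-.446)<.06)&(abs(W[...,1]+.35)<.08)
q=W[m];print(len(q),np.percentile(q,[1,3,97,99],axis=0).round(4))
print("left end",np.median(q[q[:,1]>-.292],axis=0).round(4),"right end",np.median(q[q[:,1]<-.407],axis=0).round(4))
for sx in(1,-1):
  for sy in(1,-1):
    e=q[(sx*(q[:,0]-.446)>.02)&(sy*(q[:,1]+.3505)>.03)]; print(sx,sy,len(e),np.median(e[:,2]).round(4) if len(e) else None)
W0=np.load("top0.npz")["W"]
for n,x,y,r in(("near",.322,.416,.06),("side",.4645,.52,.07),("iron",.513,.365,.05),("bottle",.518,-.482,.05),("roll",.516,-.208,.045)):
    o=[]
    for A in(W0,W):
        k=(np.hypot(A[...,0]-x,A[...,1]-y)<r)&(A[...,2]>(.012 if n=="roll" else .03))&(A[...,2]<.2); o.append(A[k].mean(0).round(4))
    print(n,o)
E
```

```text
118 [[ 0.4014 -0.4147  0.0345]
 [ 0.4015 -0.4129  0.035 ]
 [ 0.4901 -0.283   0.0481]
 [ 0.4908 -0.2818  0.0485]]
left end [ 0.4511 -0.2867  0.0409] right end [ 0.4108 -0.4122  0.0413]
1 1 31 0.0415
1 -1 3 0.044
-1 1 26 0.0412
-1 -1 17 0.0403
near [array([0.3328, 0.4097, 0.057 ]), array([0.3327, 0.4099, 0.0577])]
side [array([0.4647, 0.52  , 0.0547]), array([0.4645, 0.5202, 0.0547])]
iron [array([0.5116, 0.3521, 0.0567]), array([0.5118, 0.352 , 0.0573])]
bottle [array([ 0.5153, -0.4671,  0.1016]), array([ 0.5153, -0.467 ,  0.1019])]
roll [array([ 0.518 , -0.2076,  0.0226]), array([ 0.5179, -0.2076,  0.0224])]
```

View pics/nh.png

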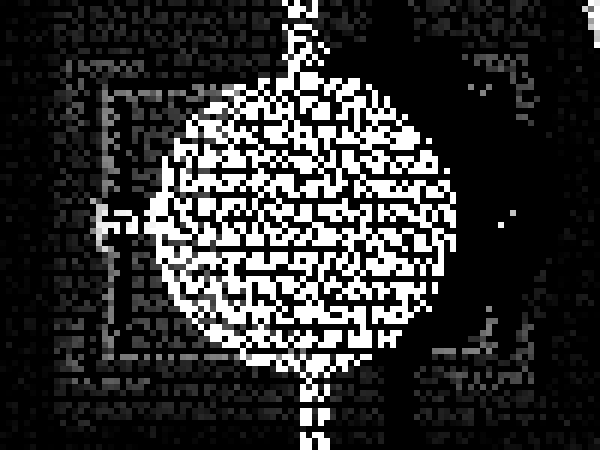

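```bash
python3 -c "
from workcell import *
print(sign_off())"
```

```text
the job is handed in; nothing more can be done
None
```

The job is done and handed in at about 36 s, well inside the 72 s limit. `sign_off()` gave no verdict.

I swung the lens aside over the sticker roll to about −1.14 rad, away from the wash bottle. The aluminium tray then went level over the gauge and down gently onto the pad. After that I swung the lens back by its handle and backed the arm clear.

**Last checks**
- **Tray:** it lies flat between the stops, with its rim 40–42 mm above the table against 42 mm expected. The far right corner reads 44 mm, but from only 3 depth points. The tray centre is at about (0.446, −0.350), within about 1 mm of the pad centre.
- **Weights:** all five stood in the tray in the view taken just after release. The last top picture also shows five, partly through the lens.
- **Lens:** its centre is at y ≈ −0.351, about 1 mm from the pad centre.
- **Neighbours:** the wash bottle, sticker roll and three club heads are within 1 mm of where they started, from the depth maps.

**Disagreements**
- The stops' upper inner edges measured about 145 mm apart along y, not the stated 138 mm. I centred the tray on the stops, pad and base plate, which all agreed on the centre.
- For the lens angle in world axes, the top camera gave 0.013–0.025 rad and the side camera −0.03 to 0.00 rad, where about 0.012 rad is centred. I trusted the top camera because it looks straight down on the lens.

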